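# Load the plate filter

### The arm

A 7-joint arm with a two-finger parallel gripper is mounted at the origin on a cart in front of the work surface, level with it; the furniture and walls round the work are solid. World frame = base frame: x ahead of the robot, y to its left, z up, the work surface at z = 0. Lengths are in m, angles in rad, forces in N, time in s.
With the tool pointing down it reaches from about 0.4 to 0.85 m from the base axis. Payload 4.5 kg.
Tool frame: the origin (TCP) lies midway between the tips of the shut fingers; the grasp point (between the pads) lies 19 mm behind it; z points along the fingers, y is the line along which they close (so a half turn about z gives the same grasp; the last joint's range is limited). The gripper opens to 85 mm and grips with 20 to 120 N. Pads are 22 mm wide; open, the fingers measure 114 mm over their backs; the gripper's body (76 mm by 85 mm) begins 54 mm behind the grasp point. The pads swing forward as they close: fully open they stand 13 mm farther back than shut.
Start: joints at [-1.201, 0.689, -0.195, 1.565, 0.157, 0.902, -0.215], TCP at [0.206, 0.59, 0.231] pointing down, gripper open.
Joint ranges: [-3.01, 3.01], [-0.46, 2.08], [-1.47, 1.51], [0.13, 2.56], [-1, 4.14], [0.04, 2.09], [-2.66, 2.66]. Speed limits (rad/s): [2.57, 2.57, 3.14, 3.14, 3.14, 3.14, 3.14].

### API

Orientations are given as a unit quaternion [x, y, z, w].
In Python, from rig import readout, viewer, r gives the robot as it stands.
- The arm moves only by the tool send_rows, never from a script. Its argument "rows" is a list of rows, each an object with "dr": the turn, a rotation vector about the tool's x, y, z normalised to -1 to 1, where 1 is 0.12 rad, a list of three; "offset": the shift along the tool's x, y, z normalised to -1 to 1, where 1 is 0.025 m, a list of three; "claw": the gripper's target within -1 to 1 (fully open at 1, half-way at 0, shut at -1). A call has exactly 8 rows; each row shifts and turns the commanded pose from where the row before left it, along the tool's axes as they then stand; what a row does not reach is not made up. A row lasts 1/10 s, in which the tool goes at most 50 mm and 8.59 degrees, less where a joint would pass 70% of its speed; a pose out of reach is approached as far as the arm can. A call with a number of a shift or a turn outside -1 to 1 is refused whole. A call with a gripper value outside its range is refused whole. The fingers move at their own pace and stop on an object; "squeeze" is the grip in N (left out, the last holds). Time passes only in rows, so rows that do not move let the fingers close, or fill a call up. It gives the time, the measured TCP pose, the force, the opening and the grip force at its end, in the units of the state.
- readout.read_state(): the state, without advancing time (a new reading comes with each control period).
- viewer.snapshot(name): name is "side" or "top"; returns a dict with "image" (400x640x3 uint8, red, green, blue), "fx", "fy", "cx", "cy" (pixels), "dist" ([k1, k2, p1, p2, k3] as OpenCV has them; the pictures are not rectified), "camera_from_world" (4x4, takes a point from world to camera coordinates). Camera axes: x right, y up, looking along -z (the intrinsics and any distortion apply to the point x, -y, -z); pixel columns grow to the right and rows downward; lengths in m; the calibration is good to about 2 mm. A picture is of the moment at which its call begins. There is no depth.
- r.close_job(): hands the job in; it is judged then, once.
The state is a dict: "t": time; "joint_pos": joint angles; "joint_velocities": joint speeds; "tau": joint torques, N m; "position": TCP position; "eef_rot": TCP orientation; "contact_force": force on the tool from outside, world axes, zero at the start; "torque": the same for the moment, N m; "gripper_width": finger opening in m; "grasp_force": force on a finger pad.
Only numpy, scipy, OpenCV 4.12 (cv2) and the standard library are available. Lean on these libraries where they do the work, as an engineer would, in place of code of your own. Each camera call takes 0.05 s, during which the arm holds its last target. There are 200 camera calls.

### The job

Get the small wine filter on the barrel ready: thread all the loose square filter plates onto its level rod, the largest first and each next one smaller, then push the end cap fully home on the end of the rod. Last, turn the wheel at the back of the filter until its vent stud points straight up, and leave the stem glass standing.

Things in the scene. Friction and masses are not known exactly. Their poses are not given: they have to be found in the camera images.
- filter_stand: fixed filter stand. Origin under the front face (x = 0) of its upright back plate (14 mm thick, 76 wide, top 163 mm above the table); z up. A bare steel rod, 14 mm thick, 165 mm long, end chamfered, sticks out level from there along -x (towards the robot), axis 125 mm above the table. Foot plate: x -63 to +87 mm, 110 wide, 12 thick. The head wheel is behind the back plate on the same axis
- rod_root (a point): on the rod's axis, in the front face of the back plate; axes as the stand's
- rod_tip (a point): centre of the rod's free end, at stand x = -165 mm; axes as the stand's
- head_wheel (a joint): turn of the head wheel about its level axle, the stand's +x (positive carries its top towards the stand's -y), rad; 0 or any whole turn = vent stud straight up. Turns freely either way (-7 to 14), stays where it is left (friction 0.06 N m). Plain aluminium disc, 100 mm diameter, 16 mm thick; its rim can be pinched from above between two fingers or pushed
- wheel_centre (a point): centre of the head wheel, 56 mm behind rod_root on the same axis; 34 mm clear between wheel and back plate; turns with the wheel
- vent_tip (a point): end of the vent stud, a round pin 10 mm in diameter that stands out 16 mm from the wheel's rim, 66 mm from the axis; its z axis points outward along the stud
- plate_66: square white filter plate, the largest size: 66 x 66 mm, 28 mm thick, standing on edge on the table; may be absent. Origin at its middle, in the centre of its 24 mm through hole; x along the hole, y level across the plate, z up; both faces alike
- plate_58: square white filter plate, the second largest size: 58 x 58 mm, 28 mm thick, standing on edge on the table; may be absent. Origin at its middle, in the centre of its 24 mm through hole; x along the hole, y level across the plate, z up; both faces alike
- plate_50: square white filter plate, the third largest size: 50 x 50 mm, 28 mm thick, standing on edge on the table; may be absent. Origin at its middle, in the centre of its 24 mm through hole; x along the hole, y level across the plate, z up; both faces alike
- plate_42: square white filter plate, the smallest size: 42 x 42 mm, 28 mm thick, standing on edge on the table; may be absent. Origin at its middle, in the centre of its 24 mm through hole; x along the hole, y level across the plate, z up; both faces alike
- end_cap: square aluminium end cap 40 x 40 mm, 44 mm long, lying on one side, with a 20 mm round blind hole 30 mm deep in its +x face (turned away from the robot); very low dome (4 mm) on the other face. Origin on the hole's axis, 15 mm inside the mouth; x points out of the mouth, z up. Fully home, the rod's end touches the hole's bottom: origin 150 mm from rod_root. It hangs 3 mm low on the rod
- stem_glass: empty stemmed glass, 65 mm wide, 155 mm tall, loose, standing at the back of the table; origin under its foot; leave it standing
- decanting_cradle: fixed iron decanting cradle with a bottle in it, in the middle of the table between the plates (right, in a row) and the filter (left): 270 mm along its x, 160 mm across, top 0.30 m above the table; not part of the job. Origin about under its middle (foot board x -64 to 137, y -67 to 53 mm). Carry parts over it or round its front
There are look-alikes about, which are no part of the job. What is shaped like the plate_66 but pink is not meant.

How it is judged:
By the outcome, as a careful person would: the job done as asked, in the order asked, and still so for the second after the job is handed in, with the robot touching nothing.
Of plate_66, plate_58, plate_50, plate_42 only 3 to 4 are there at a start; the rules pass over those that are not, and their reading is None.
At some moment in a run one of end_cap may be knocked a few centimetres aside while the robot is not near it.
It also fails if it takes over 210 s, if anything falls off the work surface, if the arm or the gripper's body presses on something with over 40 N, if the wrist force passes 120 N, or if a joint passes its speed limit or range.

## Working session

There is one attempt and no reset: what is moved stays moved. The work goes in short steps, Python scripts to look and compute and a tool call to move; the robot and the scene stay as the last step left them, time stands still between calls to the robot, and variables do not carry over. Pictures are saved under pics/ and viewed, at most 14 in all, crops included, and the job is handed in when it is done.

Besides the shell and the picture viewer there is one more tool, called after "Request:" as a command line: name --argument value ..., lists and objects as JSON in quotes. send_rows: Moves the arm, as the interface text tells. Its arguments: {"type":"object","properties":{"rows":{"type":"array"},"squeeze":{"type":"number"}},"required":["rows"]}

```bash
ls; mkdir -p pics; python3 - <<'E'
from rig import readout, viewer, r
import cv2, numpy as np
s=readout.read_state(); print({k:np.round(v,3).tolist() for k,v in s.items()})
for n in("side","top"):
    d=viewer.snapshot(n); cv2.imwrite(f"pics/{n}0.png",d["image"][:,:,::-1])
    print(n,d["fx"],d["fy"],d["cx"],d["cy"],d["dist"]); print(np.round(d["camera_from_world"],4).tolist())
E
```

```text
pics
{'t': 0.0, 'joint_pos': [-1.201, 0.69, -0.195, 1.566, 0.157, 0.903, -0.215], 'joint_velocities': [-0.0, 0.0, 0.002, -0.001, -0.002, 0.001, -0.0], 'tau': [0.0, -53.96, -1.267, -15.855, 0.009, 0.01, 0.0], 'position': [0.206, 0.589, 0.23], 'eef_rot': [0.167, 0.986, -0.001, -0.0], 'contact_force': [0.689, -0.264, 0.188], 'torque': [-0.003, 0.023, -0.045], 'grasp_force': 0.0, 'gripper_width': 0.085}
side 373.85125251225077 373.85125251225077 324.75691618225926 204.30503132301192 [-0.08441588  0.          0.          0.          0.        ]
[[0.9978, -0.0638, 0.0159, -0.5302], [0.0096, 0.3811, 0.9245, -0.1227], [-0.0651, -0.9223, 0.3809, -0.9437], [0.0, 0.0, 0.0, 1.0]]
top 500.8031979685547 500.8031979685547 322.0272004046649 195.04473506970157 [0.00198779 0.         0.         0.         0.        ]
[[-0.0703, -0.9975, -0.001, -0.0123], [0.9763, -0.069, 0.2053, -0.5722], [-0.2048, 0.0135, 0.9787, -1.2105], [0.0, 0.0, 0.0, 1.0]]
```

View pics/side0.png

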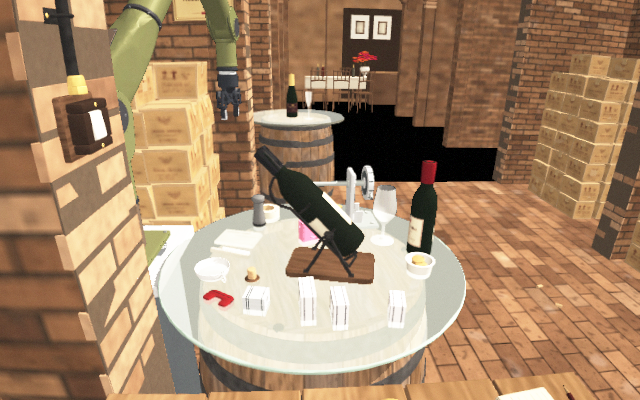

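View pics/top0.png

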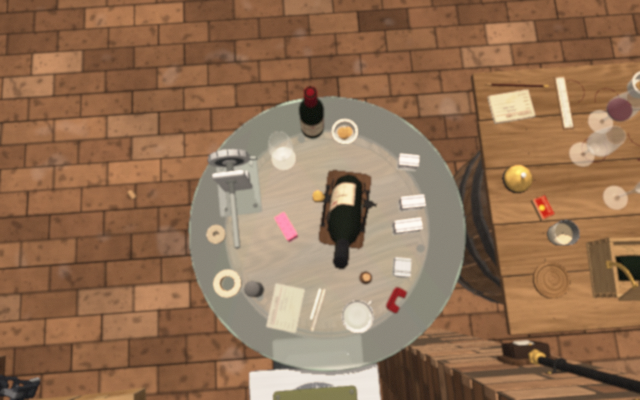

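```bash
python3 - <<'E'
import cv2, numpy as np
s=cv2.imread("pics/side0.png");t=cv2.imread("pics/top0.png")
f=lambda im,x0,y0,x1,y1,w,h:cv2.resize(im[y0:y1,x0:x1],(w,h),interpolation=cv2.INTER_CUBIC)
a=f(s,230,265,430,340,800,300)
b=f(t,380,145,440,285,128,299) if 0 else f(t,370,145,440,285,150,300)
c=f(t,200,140,300,260,300,300); d=f(s,290,155,415,250,350,300)
cv2.imwrite("pics/crop1.png",np.vstack([a,np.hstack([b,c,d])]))
E
```

```text
(no output)
```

View pics/crop1.png

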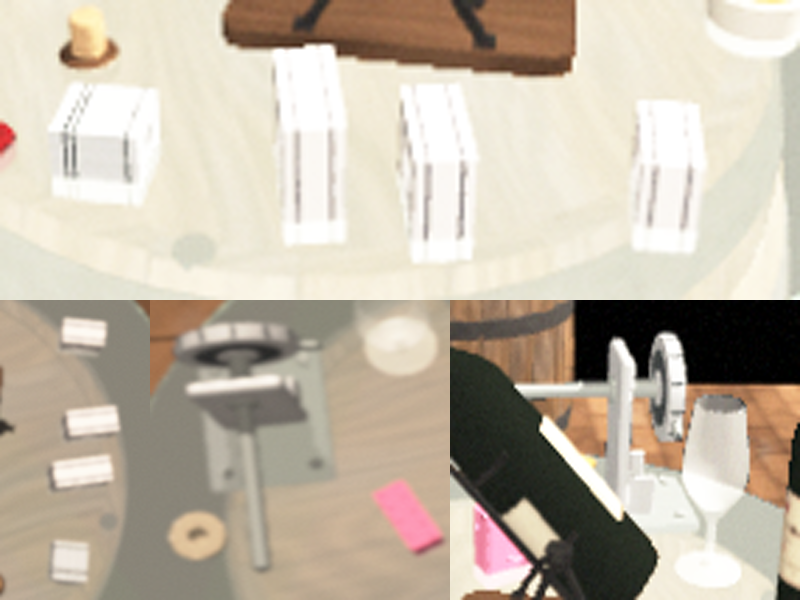

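```bash
cat > h.py <<'E'
import cv2, numpy as np
from rig import readout, viewer, r
from scipy.spatial.transform import Rotation as R
F=np.diag([1,-1,-1.])
def snap(n,save=None):
    d=viewer.snapshot(n); d["bgr"]=np.ascontiguousarray(d["image"][:,:,::-1])
    d["K"]=np.array([[d["fx"],0,d["cx"]],[0,d["fy"],d["cy"]],[0,0,1]])
    if save: cv2.imwrite(f"pics/{save}.png",d["bgr"])
    return d
def ray(d,px):
    px=np.array(px,float).reshape(-1,1,2)
    u=cv2.undistortPoints(px,d["K"],np.array(d["dist"])).reshape(-1,2)
    M=np.array(d["camera_from_world"]); v=np.c_[u,np.ones(len(u))]@F@M[:3,:3]
    return -M[:3,:3].T@M[:3,3], v/np.linalg.norm(v,axis=1,keepdims=True)
def cast(d,px,z):
    c,v=ray(d,px); return c+v*((z-c[2])/v[:,2])[:,None]
def proj(d,P):
    M=np.array(d["camera_from_world"]); q=(np.array(P,float).reshape(-1,3)@M[:3,:3].T+M[:3,3])@F
    return cv2.projectPoints(q,np.zeros(3),np.zeros(3),d["K"],np.array(d["dist"]))[0].reshape(-1,2)
def tri(d1,p1,d2,p2):
    c1,v1=ray(d1,p1);c2,v2=ray(d2,p2);v1,v2=v1[0],v2[0]
    a=np.linalg.lstsq(np.c_[v1,-v2],c2-c1,rcond=None)[0]
    A,B=c1+a[0]*v1,c2+a[1]*v2
    return (A+B)/2,np.linalg.norm(A-B)
E
python3 - <<'E'
from h import *
t=snap("top");s=snap("side")
for d in(t,s): print("cam",ray(d,[[320,200]])[0].round(3))
hsv=cv2.cvtColor(t["bgr"],cv2.COLOR_BGR2HSV)
print(hsv[267,400],hsv[267,425],hsv[225,405],hsv[240,405])
for th in (200,215,225):
    m=((hsv[...,2]>th)&(hsv[...,1]<25)).astype(np.uint8); m[:, :380]=0; m[:,435:]=0; m[:140]=0;m[290:]=0
    for c in cv2.findContours(m,0,1)[0]:
        if cv2.contourArea(c)<60: continue
        rc=cv2.minAreaRect(c); b=cv2.boxPoints(rc)
        print(th,np.round(rc[0],1),np.round(rc[1],1),round(rc[2],1), cast(t,[rc[0]],.05).round(3).tolist(), (cast(t,b,.05)[:,:2]).round(3).tolist())
E
```

```text
cam [ 0.31  -0.035  1.302]
cam [ 0.469 -0.857  0.481]
[ 17  17 241] [ 20  33 138] [ 21  10 253] [ 17  50 184]
200 [402.5 264.5] [11. 13.] 90.0 [[0.382, -0.24, 0.05]] [[0.397, -0.225], [0.394, -0.257], [0.367, -0.254], [0.37, -0.222]]
200 [408.5 224.2] [10.2 25.4] 82.9 [[0.481, -0.265, 0.05]] [[0.493, -0.233], [0.496, -0.297], [0.47, -0.297], [0.467, -0.233]]
200 [412.9 200.7] [ 9.8 22. ] 83.7 [[0.541, -0.283, 0.05]] [[0.552, -0.255], [0.555, -0.311], [0.529, -0.311], [0.527, -0.255]]
200 [409.  159.5] [ 9. 18.] 90.0 [[0.65, -0.284, 0.05]] [[0.664, -0.262], [0.66, -0.309], [0.636, -0.306], [0.639, -0.26]]
215 [402.5 264.5] [11. 13.] 90.0 [[0.382, -0.24, 0.05]] [[0.397, -0.225], [0.394, -0.257], [0.367, -0.254], [0.37, -0.222]]
215 [408.5 224.2] [10.2 25.4] 82.9 [[0.481, -0.265, 0.05]] [[0.493, -0.233], [0.496, -0.297], [0.47, -0.297], [0.467, -0.233]]
215 [412.9 200.7] [ 9.8 22. ] 83.7 [[0.541, -0.283, 0.05]] [[0.552, -0.255], [0.555, -0.311], [0.529, -0.311], [0.527, -0.255]]
215 [409.  159.5] [ 9. 18.] 90.0 [[0.65, -0.284, 0.05]] [[0.664, -0.262], [0.66, -0.309], [0.636, -0.306], [0.639, -0.26]]
225 [402.5 265.5] [ 9. 13.] 90.0 [[0.38, -0.239, 0.05]] [[0.392, -0.224], [0.39, -0.257], [0.367, -0.254], [0.37, -0.222]]
225 [408.5 224.2] [10.2 25.4] 82.9 [[0.481, -0.265, 0.05]] [[0.493, -0.233], [0.496, -0.297], [0.47, -0.297], [0.467, -0.233]]
225 [412.9 200.7] [ 9.8 22. ] 83.7 [[0.541, -0.283, 0.05]] [[0.552, -0.255], [0.555, -0.311], [0.529, -0.311], [0.527, -0.255]]
225 [409.  159.5] [ 9. 18.] 90.0 [[0.65, -0.284, 0.05]] [[0.664, -0.262], [0.66, -0.309], [0.636, -0.306], [0.639, -0.26]]
```

```bash
python3 - <<'E'
from h import *
t=snap("top");s=snap("side")
g=cv2.resize(t["bgr"],None,fx=4,fy=4,interpolation=cv2.INTER_CUBIC); hsv=cv2.cvtColor(g,cv2.COLOR_BGR2HSV)
m=((hsv[...,2]>215)&(hsv[...,1]<32)).astype(np.uint8); m[:,:1520]=0;m[:,1740:]=0;m[:560]=0;m[1160:]=0
m=cv2.morphologyEx(m,cv2.MORPH_CLOSE,np.ones((13,13)))
for c in cv2.findContours(m,0,1)[0]:
    if cv2.contourArea(c)<1000: continue
    b=(cv2.boxPoints(cv2.minAreaRect(c))-1.5)/4
    for z in(.042,.05,.058,.066):
        P=cast(t,b,z)[:,:2]; e=[P[1]-P[0],P[2]-P[1]]; l=[np.linalg.norm(q) for q in e]; k=e[int(np.argmax(l))]
        print(z,P.mean(0).round(4),np.round(l,4),"yaw",round(np.degrees(np.arctan(-k[0]/k[1])),1))
# crops of rig area, upscaled with predicted grid
a=cv2.resize(t["bgr"][140:260,195:275],(533,800))[:600]
cv2.imwrite("pics/rt.png",cv2.resize(t["bgr"][140:255,200:275],(390,598),interpolation=cv2.INTER_CUBIC))
cv2.imwrite("pics/rs.png",cv2.resize(s["bgr"][155:235,300:400],(750,600),interpolation=cv2.INTER_CUBIC))
E
```

```text
0.042 [ 0.3776 -0.2399] [0.0427 0.0385] yaw 79.7
0.05 [ 0.3771 -0.2386] [0.0424 0.0383] yaw 79.7
0.058 [ 0.3767 -0.2373] [0.0421 0.038 ] yaw 79.7
0.066 [ 0.3763 -0.236 ] [0.0419 0.0378] yaw 79.7
0.042 [ 0.4821 -0.2659] [0.0675 0.0294] yaw 3.0
0.05 [ 0.481  -0.2644] [0.0671 0.0292] yaw 3.0
0.058 [ 0.4799 -0.2629] [0.0667 0.029 ] yaw 3.0
0.066 [ 0.4788 -0.2615] [0.0662 0.0288] yaw 3.0
0.042 [ 0.5419 -0.2843] [0.0592 0.0289] yaw 1.9
0.05 [ 0.5405 -0.2827] [0.0589 0.0287] yaw 1.9
0.058 [ 0.539  -0.2812] [0.0585 0.0285] yaw 1.9
0.066 [ 0.5375 -0.2796] [0.0581 0.0284] yaw 1.9
0.042 [ 0.6527 -0.2855] [0.0284 0.0507] yaw -9.9
0.05 [ 0.6506 -0.2839] [0.0282 0.0504] yaw -9.9
0.058 [ 0.6484 -0.2823] [0.0281 0.05  ] yaw -9.9
0.066 [ 0.6462 -0.2807] [0.0279 0.0497] yaw -9.9
```

View pics/rt.png

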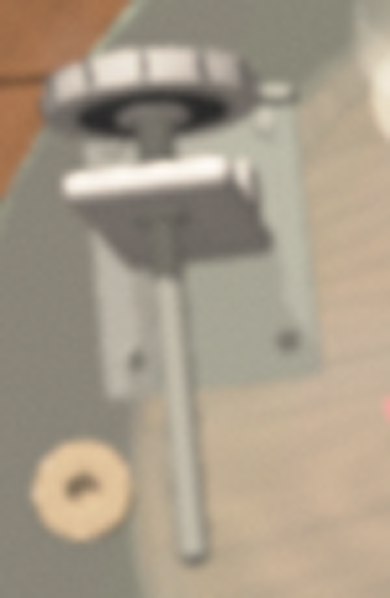

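View pics/rs.png

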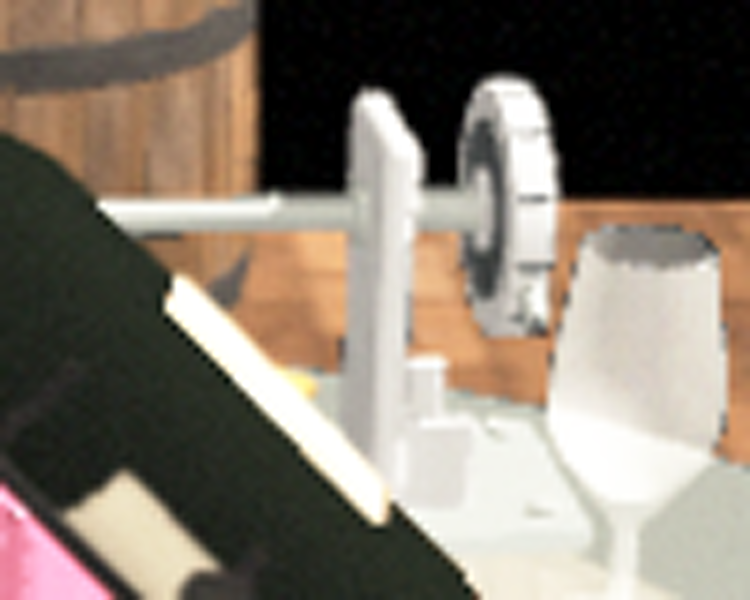

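```bash
python3 - <<'E'
from h import *
t=snap("top");s=snap("side")
T=lambda x,y:[200+x/5.2,140+y/5.2]
S=lambda x,y:[300+x/7.5,155+y/7.5]
A=cast(t,[T(170,285),T(191,545)],.125); d=A[1]-A[0]; yaw=np.arctan2(-d[1],-d[0]); print("rod",A.round(4),np.degrees(yaw))
tip=cast(t,[T(193,560)],.125)[0]; u=np.array([np.cos(yaw),np.sin(yaw),0]); root=tip+.165*u
print("tip",tip,"root",root,"wheel",root+.056*u)
E=cast(t,[T(65,190),T(228,178)],.163);e=E[1]-E[0];print("bp top front edge",E.round(4),np.linalg.norm(e),np.degrees(np.arctan2(e[0],-e[1])),E.mean(0).round(4))
W=cast(t,[T(45,100),T(255,85)],.125);print("wheel edges",W.round(4),W.mean(0).round(4))
p,err=tri(t,[T(295,92)],s,[S(532,318)]);print("stud",p.round(4),err)
w=root+.056*u; l=np.array([-np.sin(yaw),np.cos(yaw),0]); q=p-w; print("angle from up toward -y", np.degrees(np.arctan2(-(q@l),p[2]-.125)),np.hypot(q@l,p[2]-.125), q@u)
for a in (90,100,110,120,130,140):
    a=np.radians(a);P=w+.066*(-np.sin(a)*l+np.cos(a)*np.array([0,0,1]));P[2]=.125+.066*np.cos(a)
    print(np.degrees(a),(proj(t,P)-[200,140])*5.2,(proj(s,P)-[300,155])*7.5)
# side checks
print((proj(s,root)-[300,155])*7.5,(proj(s,w+[0,0,.05])-[300,155])*7.5,(proj(t,root+[0,0,.038])-[200,140])*5.2)
E
```

```text
rod [[0.5718 0.1624 0.125 ]
 [0.4509 0.1569 0.125 ]] 2.5702070102964334
tip [0.44408741 0.15626617 0.125     ] root [0.60892142 0.16366535 0.125     ] wheel [0.66486509 0.16617659 0.125     ]
bp top front edge [[0.6104 0.2017 0.163 ]
 [0.6108 0.1282 0.163 ]] 0.07346378958750975 0.3080949573872949 [0.6106 0.1649 0.163 ]
wheel edges [[0.6646 0.2178 0.125 ]
 [0.665  0.1193 0.125 ]] [0.6648 0.1686 0.125 ]
stud [0.666  0.1031 0.1042] 0.0008944473942689306
angle from up toward -y 108.23962964641674 0.06635015360492036 -0.0017271206550892326
90.0 [[295.30826167  76.4312605 ]] [[543.07808937 268.06926143]]
100.0 [[296.30663282  83.53381527]] [[540.49562149 296.15142542]]
110.0 [[293.07981543  90.76381748]] [[536.80823441 321.14972179]]
119.99999999999999 [[285.82839549  97.91055056]] [[532.16666104 342.25992118]]
130.0 [[274.85067353 104.77597473]] [[526.75191577 358.85947143]]
140.0 [[260.52582847 111.17821873]] [[520.76447835 370.52132793]]
[[363.39019258 212.22175954]] [[512.46952033  86.14587897]] [[149.50625777 187.49020969]]
```

Request:
send_rows --rows '[{"dr":[0,0,-0.7],"offset":[0,0,-0.85],"claw":1},{"dr":[0,0,-0.7],"offset":[0,0,-0.85],"claw":1},{"dr":[0,0,-0.7],"offset":[0,0,-0.85],"claw":1},{"dr":[0,0,-0.7],"offset":[0,0,-0.85],"claw":1},{"dr":[0,0,0],"offset":[-1,-1,-0.85],"claw":1},{"dr":[0,0,0],"offset":[-1,-1,-0.85],"claw":1},{"dr":[0,0,0],"offset":[-1,-1,-0.85],"claw":1},{"dr":[0,0,0],"offset":[-1,-1,-0.85],"claw":1}]'

```text
t: 1.2
position: [0.3068, 0.4889, 0.4022]
eef_rot: [-0.0, 1.0, -0.0, 0.0]
contact_force: [0.6, -0.3, 0.2]
gripper_width: 0.0852
grasp_force: 0.0
```

Request:
send_rows --rows '[{"dr":[0,0,0],"offset":[-0.72,-1,0],"claw":1},{"dr":[0,0,0],"offset":[-0.72,-1,0],"claw":1},{"dr":[0,0,0],"offset":[-0.72,-1,0],"claw":1},{"dr":[0,0,0],"offset":[-0.72,-1,0],"claw":1},{"dr":[0,0,0],"offset":[-0.72,-1,0],"claw":1},{"dr":[0,0,0],"offset":[-0.72,-1,0],"claw":1},{"dr":[0,0,0],"offset":[-0.72,-1,0],"claw":1},{"dr":[0,0,0],"offset":[-0.72,-1,0],"claw":1}]'

```text
t: 2.0
position: [0.4505, 0.289, 0.4014]
eef_rot: [-0.0, 1.0, 0.0, 0.0]
contact_force: [1.4, 0.5, -0.6]
gripper_width: 0.0855
grasp_force: 0.0
```

Request:
send_rows --rows '[{"dr":[0,0,0],"offset":[0,-1,0],"claw":1},{"dr":[0,0,0],"offset":[0,-1,0],"claw":1},{"dr":[0,0,0],"offset":[0,-1,0],"claw":1},{"dr":[0,0,0],"offset":[0,-1,0],"claw":1},{"dr":[0,0,0],"offset":[0,-1,0],"claw":1},{"dr":[0,0,0],"offset":[0,-1,0],"claw":1},{"dr":[0,0,0],"offset":[0,-1,0],"claw":1},{"dr":[0,0,0],"offset":[0,-1,0],"claw":1}]'

```text
t: 2.8
position: [0.4498, 0.0891, 0.4014]
eef_rot: [-0.0, 1.0, 0.0, 0.0]
contact_force: [0.6, -0.4, -1.2]
gripper_width: 0.0853
grasp_force: 0.0
```

Request:
send_rows --rows '[{"dr":[0,0,0],"offset":[-0.14,-1,0],"claw":1},{"dr":[0,0,0],"offset":[-0.14,-1,0],"claw":1},{"dr":[0,0,0],"offset":[-0.14,-1,0],"claw":1},{"dr":[0,0,0],"offset":[-0.14,-1,0],"claw":1},{"dr":[0,0,0],"offset":[-0.14,-1,0],"claw":1},{"dr":[0,0,0],"offset":[-0.14,-1,0],"claw":1},{"dr":[0,0,0],"offset":[-0.14,-1,0],"claw":1},{"dr":[0,0,0],"offset":[-0.14,-1,0],"claw":1}]'

```text
t: 3.6
position: [0.478, -0.1108, 0.4014]
eef_rot: [-0.0, 1.0, 0.0, 0.0]
contact_force: [0.9, 0.3, -0.3]
gripper_width: 0.0855
grasp_force: 0.0
```

Request:
send_rows --rows '[{"dr":[0,0,0],"offset":[0,-1,0],"claw":1},{"dr":[0,0,0],"offset":[0,-1,0],"claw":1},{"dr":[0,0,0],"offset":[0,-1,0],"claw":1},{"dr":[0,0,0],"offset":[0,-1,0],"claw":1},{"dr":[0,0,0],"offset":[0,-1,0],"claw":1},{"dr":[0,0,0],"offset":[0,-1,0],"claw":1},{"dr":[0,0,-0.44],"offset":[0,0,1],"claw":1},{"dr":[0,0,0],"offset":[0,0,1],"claw":1}]'

```text
t: 4.4
position: [0.4783, -0.2611, 0.3511]
eef_rot: [-0.026, 1.0, -0.001, 0.001]
contact_force: [-0.9, -0.1, -0.0]
gripper_width: 0.0854
grasp_force: 0.0
```

Request:
send_rows --rows '[{"dr":[0,0,0],"offset":[0,0,1],"claw":1},{"dr":[0,0,0],"offset":[0,0,1],"claw":1},{"dr":[0,0,0],"offset":[0,0,1],"claw":1},{"dr":[0,0,0],"offset":[0,0,1],"claw":1},{"dr":[0,0,0],"offset":[0,0,1],"claw":1},{"dr":[0,0,0],"offset":[0,0,1],"claw":1},{"dr":[0,0,0],"offset":[0,0,1],"claw":1},{"dr":[0,0,0],"offset":[0,0,0.5],"claw":1}]'

```text
t: 5.2
position: [0.4772, -0.2593, 0.162]
eef_rot: [-0.027, 1.0, 0.001, -0.001]
contact_force: [-0.4, 0.4, 0.0]
gripper_width: 0.0852
grasp_force: 0.0
```

```bash
python3 - <<'E'
from h import *
t=snap("top");s=snap("side")
a=cv2.resize(t["bgr"][140:290,360:460],(400,600),interpolation=cv2.INTER_CUBIC)
b=cv2.resize(s["bgr"][220:340,240:320],(400,600),interpolation=cv2.INTER_CUBIC)
cv2.imwrite("pics/g1.png",np.hstack([a,b]))
E
```

```text
(no output)
```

View pics/g1.png

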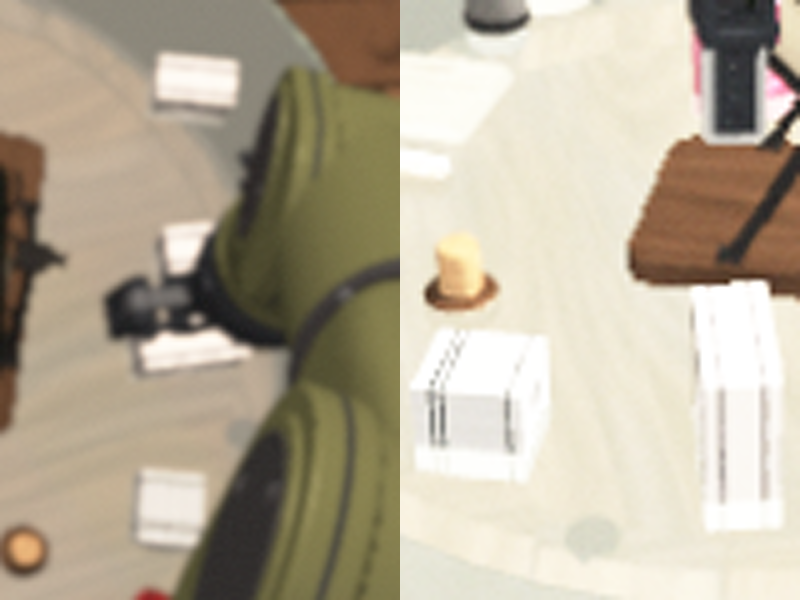

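Request:
send_rows --rows '[{"dr":[0,0,0],"offset":[0,0,0.9],"claw":1},{"dr":[0,0,0],"offset":[0,0,0.9],"claw":1},{"dr":[0,0,0],"offset":[0,0,0.9],"claw":1},{"dr":[0,0,0],"offset":[0,0,0.9],"claw":1},{"dr":[0,0,0],"offset":[0,0,0.9],"claw":1},{"dr":[0,0,0],"offset":[0,0,0.9],"claw":1},{"dr":[0,0,0],"offset":[0,0,0.6],"claw":1},{"dr":[0,0,0],"offset":[0,0,0],"claw":1}]'

```text
t: 6.1
position: [0.4779, -0.2596, 0.013]
eef_rot: [-0.027, 1.0, 0.0, -0.001]
contact_force: [-0.8, 0.2, 0.0]
gripper_width: 0.0853
grasp_force: 0.0
```

Request:
send_rows --rows '[{"dr":[0,0,0],"offset":[0,0,0],"claw":-1},{"dr":[0,0,0],"offset":[0,0,0],"claw":-1},{"dr":[0,0,0],"offset":[0,0,0],"claw":-1},{"dr":[0,0,0],"offset":[0,0,0],"claw":-1},{"dr":[0,0,0],"offset":[0,0,0],"claw":-1},{"dr":[0,0,0],"offset":[0,0,0],"claw":-1},{"dr":[0,0,0],"offset":[0,0,0],"claw":-1},{"dr":[0,0,0],"offset":[0,0,0],"claw":-1}]' --squeeze 50

```text
t: 6.9
position: [0.4791, -0.2603, 0.0151]
eef_rot: [-0.026, 1.0, -0.001, 0.001]
contact_force: [-1.1, -1.3, 6.5]
gripper_width: 0.0652
grasp_force: 56.2
```

Request:
send_rows --rows '[{"dr":[0,0,0],"offset":[0,0,-1],"claw":-1},{"dr":[0,0,0],"offset":[0,0,-1],"claw":-1},{"dr":[0,0,0],"offset":[0,0,-1],"claw":-1},{"dr":[0,0,0],"offset":[0,0,-1],"claw":-1},{"dr":[0,0,0],"offset":[0,0,-1],"claw":-1},{"dr":[0,0,0],"offset":[0,0,-1],"claw":-1},{"dr":[0,0,0],"offset":[0,0,-1],"claw":-1},{"dr":[0,0,0],"offset":[0,0,-1],"claw":-1}]'

```text
t: 7.7
position: [0.4777, -0.2597, 0.2151]
eef_rot: [-0.027, 1.0, 0.0, -0.0]
contact_force: [-0.5, -0.9, -0.6]
gripper_width: 0.0653
grasp_force: 56.0
```

Request:
send_rows --rows '[{"dr":[0,0,0],"offset":[0,0,-1],"claw":-1},{"dr":[0,0,0],"offset":[0,0,-1],"claw":-1},{"dr":[0,0,0],"offset":[0,0,-1],"claw":-1},{"dr":[0,0,0],"offset":[0,0,-1],"claw":-1},{"dr":[0,0,0],"offset":[0,0,-1],"claw":-1},{"dr":[0,0,0],"offset":[0,0,-1],"claw":-1},{"dr":[0,0,0],"offset":[0.14,1,0],"claw":-1},{"dr":[0,0,0],"offset":[0.14,1,0],"claw":-1}]'

```text
t: 8.5
position: [0.4681, -0.2102, 0.3647]
eef_rot: [-0.026, 1.0, -0.0, 0.001]
contact_force: [-0.0, 0.8, -0.2]
gripper_width: 0.0654
grasp_force: 56.0
```

Request:
send_rows --rows '[{"dr":[0,0,0],"offset":[0.14,1,0],"claw":-1},{"dr":[0,0,0],"offset":[0.14,1,0],"claw":-1},{"dr":[0,0,0],"offset":[0.14,1,0],"claw":-1},{"dr":[0,0,0],"offset":[0.14,1,0],"claw":-1},{"dr":[0,0,0],"offset":[0.14,1,0],"claw":-1},{"dr":[0,0,0],"offset":[0.14,1,0],"claw":-1},{"dr":[0,0,0],"offset":[0.14,1,0],"claw":-1},{"dr":[0,0,0],"offset":[0.14,1,0],"claw":-1}]'

```text
t: 9.3
position: [0.429, -0.0112, 0.364]
eef_rot: [-0.026, 1.0, -0.0, -0.0]
contact_force: [1.1, -0.2, -1.6]
gripper_width: 0.0658
grasp_force: 56.0
```

Request:
send_rows --rows '[{"dr":[0,0,0],"offset":[0.13,0.97,0],"claw":-1},{"dr":[0,0,0],"offset":[0.13,0.97,0],"claw":-1},{"dr":[0,0,0],"offset":[0.13,0.97,0],"claw":-1},{"dr":[0,0,0],"offset":[0.13,0.97,0],"claw":-1},{"dr":[0,0,0],"offset":[0.13,0.97,0],"claw":-1},{"dr":[0,0,0],"offset":[0.13,0.97,0],"claw":-1},{"dr":[0,0,0],"offset":[0.13,0.97,0],"claw":-1},{"dr":[0,0,0],"offset":[0,0,0],"claw":-1}]'

```text
t: 10.1
position: [0.3969, 0.1597, 0.3641]
eef_rot: [-0.03, 1.0, 0.001, 0.0]
contact_force: [0.4, 0.1, -1.2]
gripper_width: 0.0654
grasp_force: 56.0
```

Request:
send_rows --rows '[{"dr":[0,0,0.2],"offset":[0,-0.22,1],"claw":-1},{"dr":[0,0,0],"offset":[0,0,1],"claw":-1},{"dr":[0,0,0],"offset":[0,0,1],"claw":-1},{"dr":[0,0,0],"offset":[0,0,1],"claw":-1},{"dr":[0,0,0],"offset":[0,0,1],"claw":-1},{"dr":[0,0,0],"offset":[0,0,1],"claw":-1},{"dr":[0,0,0],"offset":[0,0,1],"claw":-1},{"dr":[0,0,0],"offset":[0,0,1],"claw":-1}]'

```text
t: 10.9
position: [0.3987, 0.15, 0.1632]
eef_rot: [-0.014, 1.0, -0.0, 0.0]
contact_force: [0.1, -0.1, -1.2]
gripper_width: 0.0657
grasp_force: 56.0
```

Request:
send_rows --rows '[{"dr":[0,0,0],"offset":[0,0,1],"claw":-1},{"dr":[0,0,0],"offset":[0,0,1],"claw":-1},{"dr":[0,0,0],"offset":[0,0,0.3],"claw":-1},{"dr":[0,0,0],"offset":[0,0,0],"claw":-1},{"dr":[0,0,0],"offset":[0,0,0],"claw":-1},{"dr":[0,0,0],"offset":[0,0,0],"claw":-1},{"dr":[0,0,0],"offset":[0,0,0],"claw":-1},{"dr":[0,0,0],"offset":[0,0,0],"claw":-1}]'

```text
t: 11.7
position: [0.3989, 0.1509, 0.1069]
eef_rot: [-0.014, 1.0, 0.0, 0.001]
contact_force: [0.8, -0.4, -1.2]
gripper_width: 0.0655
grasp_force: 56.0
```

```bash
python3 - <<'E'
from h import *
t=snap("top");s=snap("side")
a=cv2.resize(t["bgr"][140:290,200:300],(400,600),interpolation=cv2.INTER_CUBIC)
b=cv2.resize(s["bgr"][120:270,230:330],(400,600),interpolation=cv2.INTER_CUBIC)
cv2.imwrite("pics/p1.png",np.hstack([a,b]))
E
```

```text
(no output)
```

View pics/p1.png

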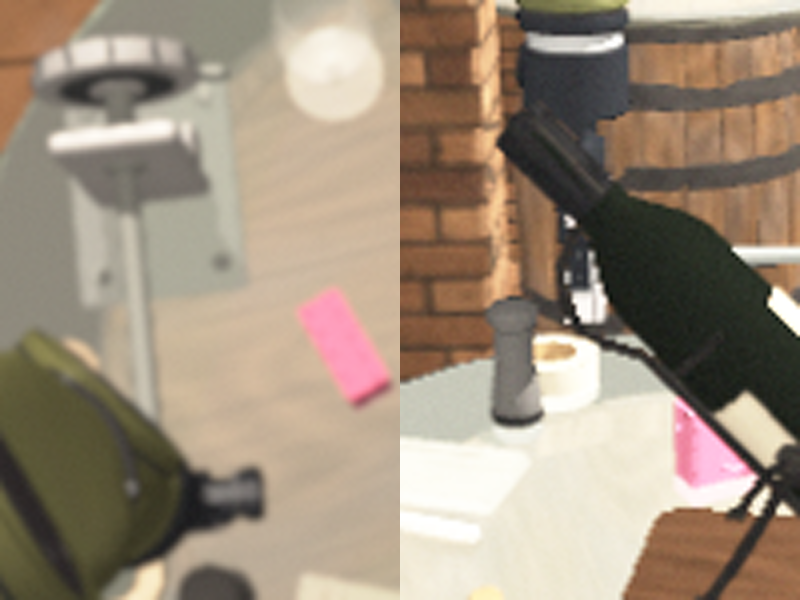

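Request:
send_rows --rows '[{"dr":[0,0,0],"offset":[0,0.14,0],"claw":-1},{"dr":[0,0,0],"offset":[-0.3,0,0],"claw":-1},{"dr":[0,0,0],"offset":[-0.3,0,0],"claw":-1},{"dr":[0,0,0],"offset":[-0.3,0,0],"claw":-1},{"dr":[0,0,0],"offset":[-0.3,0,0],"claw":-1},{"dr":[0,0,0],"offset":[-0.3,0,0],"claw":-1},{"dr":[0,0,0],"offset":[-0.3,0,0],"claw":-1},{"dr":[0,0,0],"offset":[-0.3,0,0],"claw":-1}]'

```text
t: 12.6
position: [0.4516, 0.1558, 0.1063]
eef_rot: [-0.014, 1.0, 0.0, 0.0]
contact_force: [0.8, -0.4, -0.9]
gripper_width: 0.0656
grasp_force: 56.0
```

Request:
send_rows --rows '[{"dr":[0,0,0],"offset":[-0.69,0.02,0],"claw":-1},{"dr":[0,0,0],"offset":[-0.69,0.02,0],"claw":-1},{"dr":[0,0,0],"offset":[-0.69,0.02,0],"claw":-1},{"dr":[0,0,0],"offset":[-0.69,0.02,0],"claw":-1},{"dr":[0,0,0],"offset":[-0.69,0.02,0],"claw":-1},{"dr":[0,0,0],"offset":[-0.69,0.02,0],"claw":-1},{"dr":[0,0,0],"offset":[-0.69,0.02,0],"claw":-1},{"dr":[0,0,0],"offset":[-0.69,0.02,0],"claw":-1}]'

```text
t: 13.4
position: [0.5894, 0.1636, 0.1061]
eef_rot: [-0.014, 1.0, -0.0, -0.0]
contact_force: [-0.1, 0.8, -1.1]
gripper_width: 0.0654
grasp_force: 56.0
```

Request:
send_rows --rows '[{"dr":[0,0,0],"offset":[-0.1,0,0],"claw":-1},{"dr":[0,0,0],"offset":[-0.1,0,0],"claw":-1},{"dr":[0,0,0],"offset":[0,0,0.18],"claw":-1},{"dr":[0,0,0],"offset":[0,0,0],"claw":-1},{"dr":[0,0,0],"offset":[0,0,0],"claw":-1},{"dr":[0,0,0],"offset":[0,0,0],"claw":-1},{"dr":[0,0,0],"offset":[0,0,0],"claw":-1},{"dr":[0,0,0],"offset":[0,0,0],"claw":-1}]'

```text
t: 14.2
position: [0.5932, 0.164, 0.102]
eef_rot: [-0.015, 1.0, -0.0, -0.0]
contact_force: [-2.5, -0.3, 4.9]
gripper_width: 0.0657
grasp_force: 56.4
```

Request:
send_rows --rows '[{"dr":[0,0,0],"offset":[0,0,0],"claw":1},{"dr":[0,0,0],"offset":[0,0,0],"claw":1},{"dr":[0,0,0],"offset":[0,0,0],"claw":1},{"dr":[0,0,0],"offset":[0,0,0],"claw":1},{"dr":[0,0,0],"offset":[0,0,0],"claw":1},{"dr":[0,0,0],"offset":[0,0,-0.94],"claw":1},{"dr":[0,0,0],"offset":[0,0,-0.94],"claw":1},{"dr":[0,0,0],"offset":[0,0,-0.94],"claw":1}]'

```text
t: 15.0
position: [0.5936, 0.1639, 0.1729]
eef_rot: [-0.015, 1.0, -0.0, -0.0]
contact_force: [-0.2, 0.5, 0.8]
gripper_width: 0.0855
grasp_force: 0.0
```

Request:
send_rows --rows '[{"dr":[0,0,0],"offset":[0,0,-0.94],"claw":1},{"dr":[0,0,0],"offset":[0,0,-0.94],"claw":1},{"dr":[0,0,0],"offset":[0,0,-0.94],"claw":1},{"dr":[0,0,0],"offset":[0,0,-0.94],"claw":1},{"dr":[0,0,0],"offset":[0,0,-0.94],"claw":1},{"dr":[0,0,0],"offset":[0,0,-0.94],"claw":1},{"dr":[0,0,0],"offset":[0,0,-0.94],"claw":1},{"dr":[0,0,0],"offset":[0,0,-0.94],"claw":1}]'

```text
t: 15.8
position: [0.5935, 0.1639, 0.3612]
eef_rot: [-0.015, 1.0, -0.0, -0.0]
contact_force: [-0.2, -0.3, -0.6]
gripper_width: 0.0855
grasp_force: 0.0
```

Request:
send_rows --rows '[{"dr":[0,0,0],"offset":[0.15,-0.98,0],"claw":1},{"dr":[0,0,0],"offset":[0.15,-0.98,0],"claw":1},{"dr":[0,0,0],"offset":[0.15,-0.98,0],"claw":1},{"dr":[0,0,0],"offset":[0.15,-0.98,0],"claw":1},{"dr":[0,0,0],"offset":[0.15,-0.98,0],"claw":1},{"dr":[0,0,0],"offset":[0.15,-0.98,0],"claw":1},{"dr":[0,0,0],"offset":[0.15,-0.98,0],"claw":1},{"dr":[0,0,0],"offset":[0.15,-0.98,0],"claw":1}]'

```text
t: 16.6
position: [0.569, -0.0338, 0.3603]
eef_rot: [-0.015, 1.0, -0.0, -0.0]
contact_force: [1.2, -0.5, -0.6]
gripper_width: 0.0856
grasp_force: 0.0
```

Request:
send_rows --rows '[{"dr":[0,0,0],"offset":[0.15,-0.98,0],"claw":1},{"dr":[0,0,0],"offset":[0.15,-0.98,0],"claw":1},{"dr":[0,0,0],"offset":[0.15,-0.98,0],"claw":1},{"dr":[0,0,0],"offset":[0.15,-0.98,0],"claw":1},{"dr":[0,0,0],"offset":[0.15,-0.98,0],"claw":1},{"dr":[0,0,0],"offset":[0.15,-0.98,0],"claw":1},{"dr":[0,0,0],"offset":[0.15,-0.98,0],"claw":1},{"dr":[0,0,0],"offset":[0.15,-0.98,0],"claw":1}]'

```text
t: 17.4
position: [0.5447, -0.2306, 0.3602]
eef_rot: [-0.015, 1.0, 0.0, -0.0]
contact_force: [0.5, -0.4, 0.0]
gripper_width: 0.0854
grasp_force: 0.0
```

```bash
cat > m.py <<'E'
from h import *
def boxes(t):
    g=cv2.resize(t["bgr"],None,fx=4,fy=4,interpolation=cv2.INTER_CUBIC); hsv=cv2.cvtColor(g,cv2.COLOR_BGR2HSV)
    m=((hsv[...,2]>215)&(hsv[...,1]<32)).astype(np.uint8); m[:,:1520]=0;m[:,1740:]=0;m[:560]=0;m[1200:]=0
    m=cv2.morphologyEx(m,cv2.MORPH_CLOSE,np.ones((13,13)))
    for c in cv2.findContours(m,0,1)[0]:
        if cv2.contourArea(c)<1000: continue
        b=(cv2.boxPoints(cv2.minAreaRect(c))-1.5)/4
        for z in(.04,.05,.058):
            P=cast(t,b,z)[:,:2]; e=[P[1]-P[0],P[2]-P[1]]; l=[np.linalg.norm(q) for q in e]; k=e[int(np.argmax(l))]
            print(z,P.mean(0).round(4),np.round(l,4),"yaw",round(np.degrees(np.arctan(-k[0]/k[1])),1))
E
python3 - <<'E'
from m import *
t=snap("top"); boxes(t)
cv2.imwrite("pics/p2.png",cv2.resize(t["bgr"][140:290,200:440],(800,500),interpolation=cv2.INTER_CUBIC))
E
```

```text
0.04 [ 0.3778 -0.2403] [0.0429 0.0387] yaw 79.2
0.05 [ 0.3773 -0.2387] [0.0426 0.0384] yaw 79.2
0.058 [ 0.3768 -0.2374] [0.0423 0.0381] yaw 79.2
0.04 [ 0.5422 -0.2848] [0.0595 0.0291] yaw 2.0
0.05 [ 0.5404 -0.2828] [0.059  0.0289] yaw 2.0
0.058 [ 0.5389 -0.2812] [0.0586 0.0287] yaw 2.0
```

View pics/p2.png

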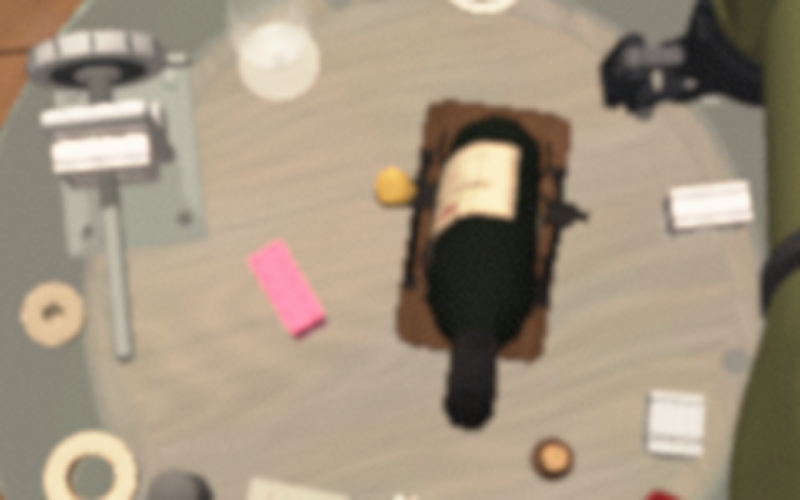

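Request:
send_rows --rows '[{"dr":[0,0,0],"offset":[0.15,-1,0],"claw":1},{"dr":[0,0,0],"offset":[0.15,-1,0],"claw":1},{"dr":[0,0,0],"offset":[0,0,1],"claw":1},{"dr":[0,0,0],"offset":[0,0,1],"claw":1},{"dr":[0,0,0],"offset":[0,0,1],"claw":1},{"dr":[0,0,0],"offset":[0,0,1],"claw":1},{"dr":[0,0,0],"offset":[0,0,1],"claw":1},{"dr":[0,0,0],"offset":[0,0,1],"claw":1}]'

```text
t: 18.25
position: [0.539, -0.2795, 0.2093]
eef_rot: [-0.015, 1.0, 0.0, 0.0]
contact_force: [-0.5, 0.0, 0.2]
gripper_width: 0.0853
grasp_force: 0.0
```

Request:
send_rows --rows '[{"dr":[0,0,0],"offset":[0,0,1],"claw":1},{"dr":[0,0,0],"offset":[0,0,1],"claw":1},{"dr":[0,0,0],"offset":[0,0,1],"claw":1},{"dr":[0,0,0],"offset":[0,0,1],"claw":1},{"dr":[0,0,0],"offset":[0,0,1],"claw":1},{"dr":[0,0,0],"offset":[0,0,1],"claw":1},{"dr":[0,0,0],"offset":[0,0,1],"claw":1},{"dr":[0,0,0],"offset":[0,0,0.7],"claw":1}]'

```text
t: 19.05
position: [0.5385, -0.2791, 0.0161]
eef_rot: [-0.015, 1.0, 0.0, -0.001]
contact_force: [-0.2, 0.3, -0.2]
gripper_width: 0.0858
grasp_force: 0.0
```

Request:
send_rows --rows '[{"dr":[0,0,0],"offset":[0,0,0],"claw":-1},{"dr":[0,0,0],"offset":[0,0,0],"claw":-1},{"dr":[0,0,0],"offset":[0,0,0],"claw":-1},{"dr":[0,0,0],"offset":[0,0,0],"claw":-1},{"dr":[0,0,0],"offset":[0,0,0],"claw":-1},{"dr":[0,0,0],"offset":[0,0,0],"claw":-1},{"dr":[0,0,0],"offset":[0,0,0],"claw":-1},{"dr":[0,0,0],"offset":[0,0,0],"claw":-1}]'

```text
t: 19.85
position: [0.5393, -0.28, 0.0183]
eef_rot: [-0.014, 1.0, -0.0, 0.0]
contact_force: [-0.1, -0.5, 3.7]
gripper_width: 0.0577
grasp_force: 54.8
```

Request:
send_rows --rows '[{"dr":[0,0,0],"offset":[0,0,-1],"claw":-1},{"dr":[0,0,0],"offset":[0,0,-1],"claw":-1},{"dr":[0,0,0],"offset":[0,0,-1],"claw":-1},{"dr":[0,0,0],"offset":[0,0,-1],"claw":-1},{"dr":[0,0,0],"offset":[0,0,-1],"claw":-1},{"dr":[0,0,0],"offset":[0,0,-1],"claw":-1},{"dr":[0,0,0],"offset":[0,0,-1],"claw":-1},{"dr":[0,0,0],"offset":[0,0,-1],"claw":-1}]'

```text
t: 20.65
position: [0.5386, -0.2797, 0.2185]
eef_rot: [-0.015, 1.0, 0.0, -0.0]
contact_force: [0.7, -0.0, -0.5]
gripper_width: 0.0577
grasp_force: 54.4
```

Request:
send_rows --rows '[{"dr":[0,0,0],"offset":[0,0,-1],"claw":-1},{"dr":[0,0,0],"offset":[0,0,-1],"claw":-1},{"dr":[0,0,0],"offset":[0,0,-1],"claw":-1},{"dr":[0,0,0],"offset":[0,0,-1],"claw":-1},{"dr":[0,0,0],"offset":[0,0,-1],"claw":-1},{"dr":[0,0,0],"offset":[0,0,-1],"claw":-1},{"dr":[0,0,0],"offset":[0.28,0.975,0],"claw":-1},{"dr":[0,0,0],"offset":[0.28,0.975,0],"claw":-1}]'

```text
t: 21.45
position: [0.5235, -0.2315, 0.3681]
eef_rot: [-0.014, 1.0, -0.0, 0.0]
contact_force: [-0.7, 1.1, -0.7]
gripper_width: 0.0577
grasp_force: 54.4
```

Request:
send_rows --rows '[{"dr":[0,0,0],"offset":[0.28,0.975,0],"claw":-1},{"dr":[0,0,0],"offset":[0.28,0.975,0],"claw":-1},{"dr":[0,0,0],"offset":[0.28,0.975,0],"claw":-1},{"dr":[0,0,0],"offset":[0.28,0.975,0],"claw":-1},{"dr":[0,0,0],"offset":[0.28,0.975,0],"claw":-1},{"dr":[0,0,0],"offset":[0.28,0.975,0],"claw":-1},{"dr":[0,0,0],"offset":[0.28,0.975,0],"claw":-1},{"dr":[0,0,0],"offset":[0.28,0.975,0],"claw":-1}]'

```text
t: 22.25
position: [0.4612, -0.0373, 0.3675]
eef_rot: [-0.014, 1.0, -0.0, -0.0]
contact_force: [-0.6, 0.5, -0.9]
gripper_width: 0.0576
grasp_force: 54.4
```

Request:
send_rows --rows '[{"dr":[0,0,0],"offset":[0.28,0.975,0],"claw":-1},{"dr":[0,0,0],"offset":[0.28,0.975,0],"claw":-1},{"dr":[0,0,0],"offset":[0.28,0.975,0],"claw":-1},{"dr":[0,0,0],"offset":[0.28,0.975,0],"claw":-1},{"dr":[0,0,0],"offset":[0.28,0.975,0],"claw":-1},{"dr":[0,0,0],"offset":[0.28,0.975,0],"claw":-1},{"dr":[0,0,0],"offset":[0.28,0.975,0],"claw":-1},{"dr":[0,0,0],"offset":[0.28,0.975,0],"claw":-1}]'

```text
t: 23.05
position: [0.3996, 0.1558, 0.3676]
eef_rot: [-0.014, 1.0, -0.0, -0.0]
contact_force: [1.2, 0.4, -0.9]
gripper_width: 0.0572
grasp_force: 54.4
```

Request:
send_rows --rows '[{"dr":[0,0,0],"offset":[0,0,1],"claw":-1},{"dr":[0,0,0],"offset":[0,0,1],"claw":-1},{"dr":[0,0,0],"offset":[0,0,1],"claw":-1},{"dr":[0,0,0],"offset":[0,0,1],"claw":-1},{"dr":[0,0,0],"offset":[0,0,1],"claw":-1},{"dr":[0,0,0],"offset":[0,0,1],"claw":-1},{"dr":[0,0,0],"offset":[0,0,1],"claw":-1},{"dr":[0,0,0],"offset":[0,0,0],"claw":-1}]'

```text
t: 23.85
position: [0.3984, 0.1541, 0.1906]
eef_rot: [-0.015, 1.0, -0.001, -0.003]
contact_force: [0.0, -0.1, 0.3]
gripper_width: 0.0575
grasp_force: 54.4
```

Request:
send_rows --rows '[{"dr":[0,0,0],"offset":[0,0,1],"claw":-1},{"dr":[0,0,0],"offset":[0,0,1],"claw":-1},{"dr":[0,0,0],"offset":[0,0,1],"claw":-1},{"dr":[0,0,0],"offset":[-0.2,0,0.1],"claw":-1},{"dr":[0,0,0],"offset":[-0.45,0,0],"claw":-1},{"dr":[0,0,0],"offset":[-0.45,0,0],"claw":-1},{"dr":[0,0,0],"offset":[-0.45,0,0],"claw":-1},{"dr":[0,0,0],"offset":[-0.45,0,0],"claw":-1}]'

```text
t: 24.65
position: [0.4522, 0.1568, 0.1172]
eef_rot: [-0.014, 1.0, 0.001, 0.001]
contact_force: [-0.2, -0.4, -0.6]
gripper_width: 0.0574
grasp_force: 54.4
```

Request:
send_rows --rows '[{"dr":[0,0,0],"offset":[-0.54,0.02,0.1],"claw":-1},{"dr":[0,0,0],"offset":[-0.54,0.02,0],"claw":-1},{"dr":[0,0,0],"offset":[-0.54,0.02,0],"claw":-1},{"dr":[0,0,0],"offset":[-0.54,0.02,0],"claw":-1},{"dr":[0,0,0],"offset":[-0.54,0.02,0],"claw":-1},{"dr":[0,0,0],"offset":[-0.54,0.02,0],"claw":-1},{"dr":[0,0,0],"offset":[-0.54,0.02,0],"claw":-1},{"dr":[0,0,0],"offset":[-0.54,0.02,0],"claw":-1}]'

```text
t: 25.45
position: [0.5598, 0.1637, 0.1152]
eef_rot: [-0.014, 1.0, 0.001, 0.001]
contact_force: [0.4, -0.1, -0.7]
gripper_width: 0.0572
grasp_force: 54.4
```

Request:
send_rows --rows '[{"dr":[0,0,0],"offset":[-0.1,0,0],"claw":-1},{"dr":[0,0,0],"offset":[-0.1,0,0],"claw":-1},{"dr":[0,0,0],"offset":[0,0,0.1],"claw":-1},{"dr":[0,0,0],"offset":[0,0,0.1],"claw":-1},{"dr":[0,0,0],"offset":[0,0,0],"claw":-1},{"dr":[0,0,0],"offset":[0,0,0],"claw":-1},{"dr":[0,0,0],"offset":[0,0,0],"claw":-1},{"dr":[0,0,0],"offset":[0,0,0],"claw":-1}]'

```text
t: 26.25
position: [0.5629, 0.1638, 0.1091]
eef_rot: [-0.015, 1.0, -0.0, 0.0]
contact_force: [-1.9, -1.5, 10.2]
gripper_width: 0.0577
grasp_force: 55.8
```

Request:
send_rows --rows '[{"dr":[0,0,0],"offset":[0,0,0],"claw":1},{"dr":[0,0,0],"offset":[0,0,0],"claw":1},{"dr":[0,0,0],"offset":[0,0,0],"claw":1},{"dr":[0,0,0],"offset":[0,0,0],"claw":1},{"dr":[0,0,0],"offset":[0,0,0],"claw":1},{"dr":[0,0,0],"offset":[0,0,-0.94],"claw":1},{"dr":[0,0,0],"offset":[0,0,-0.94],"claw":1},{"dr":[0,0,0],"offset":[0,0,-0.94],"claw":1}]'

```text
t: 27.05
position: [0.5629, 0.1638, 0.1788]
eef_rot: [-0.015, 1.0, -0.0, -0.0]
contact_force: [1.1, 0.8, -0.7]
gripper_width: 0.0852
grasp_force: 0.0
```

Request:
send_rows --rows '[{"dr":[0,0,0],"offset":[0,0,-0.94],"claw":1},{"dr":[0,0,0],"offset":[0,0,-0.94],"claw":1},{"dr":[0,0,0],"offset":[0,0,-0.94],"claw":1},{"dr":[0,0,0],"offset":[0,0,-0.94],"claw":1},{"dr":[0,0,0],"offset":[0,0,-0.94],"claw":1},{"dr":[0,0,0],"offset":[0,0,-0.94],"claw":1},{"dr":[0,0,0],"offset":[0,0,-0.94],"claw":1},{"dr":[0,0,0],"offset":[0,0,-0.94],"claw":1}]'

```text
t: 27.85
position: [0.5629, 0.1637, 0.3671]
eef_rot: [-0.015, 1.0, -0.0, -0.0]
contact_force: [0.8, 0.5, 0.4]
gripper_width: 0.0851
grasp_force: 0.0
```

Request:
send_rows --rows '[{"dr":[0,0,0],"offset":[-0.165,-1,0],"claw":1},{"dr":[0,0,0],"offset":[-0.165,-1,0],"claw":1},{"dr":[0,0,0],"offset":[-0.165,-1,0],"claw":1},{"dr":[0,0,0],"offset":[-0.165,-1,0],"claw":1},{"dr":[0,0,0],"offset":[-0.165,-1,0],"claw":1},{"dr":[0,0,0],"offset":[-0.165,-1,0],"claw":1},{"dr":[0,0,0],"offset":[-0.165,-1,0],"claw":1},{"dr":[0,0,0],"offset":[-0.165,-1,0],"claw":1}]'

```text
t: 28.65
position: [0.6019, -0.0362, 0.3661]
eef_rot: [-0.015, 1.0, 0.0, -0.0]
contact_force: [-0.3, -0.2, 0.6]
gripper_width: 0.0852
grasp_force: 0.0
```

Request:
send_rows --rows '[{"dr":[0,0,0],"offset":[-0.165,-1,0],"claw":1},{"dr":[0,0,0],"offset":[-0.165,-1,0],"claw":1},{"dr":[0,0,0],"offset":[-0.165,-1,0],"claw":1},{"dr":[0,0,0],"offset":[-0.165,-1,0],"claw":1},{"dr":[0,0,0],"offset":[-0.165,-1,0],"claw":1},{"dr":[0,0,0],"offset":[-0.165,-1,0],"claw":1},{"dr":[0,0,0],"offset":[-0.165,-1,0],"claw":1},{"dr":[0,0,0],"offset":[-0.165,-1,0],"claw":1}]'

```text
t: 29.45
position: [0.6406, -0.2351, 0.366]
eef_rot: [-0.015, 1.0, 0.0, -0.0]
contact_force: [-0.0, -0.0, -0.8]
gripper_width: 0.0856
grasp_force: 0.0
```

Request:
send_rows --rows '[{"dr":[0,0,0],"offset":[-0.165,-1,0],"claw":1},{"dr":[0,0,0],"offset":[-0.165,-1,0],"claw":1},{"dr":[0,0,0.85],"offset":[0,0,0],"claw":1},{"dr":[0,0,0.85],"offset":[0,0,0],"claw":1},{"dr":[0,0,0],"offset":[0,0,1],"claw":1},{"dr":[0,0,0],"offset":[0,0,1],"claw":1},{"dr":[0,0,0],"offset":[0,0,1],"claw":1},{"dr":[0,0,0],"offset":[0,0,0],"claw":1}]'

```text
t: 30.25
position: [0.6479, -0.2831, 0.2869]
eef_rot: [0.087, 0.996, 0.001, -0.004]
contact_force: [-0.9, -0.0, -1.1]
gripper_width: 0.0854
grasp_force: 0.0
```

```bash
python3 - <<'E'
from m import *
boxes(snap("top","p3")); s=snap("side","s3")
E
```

```text
0.04 [ 0.3781 -0.2393] [0.0439 0.0376] yaw 79.1
0.05 [ 0.3775 -0.2377] [0.0435 0.0373] yaw 79.1
0.058 [ 0.3771 -0.2364] [0.0433 0.037 ] yaw 79.1
0.04 [ 0.6532 -0.2854] [0.0298 0.052 ] yaw -8.9
0.05 [ 0.6505 -0.2834] [0.0296 0.0516] yaw -8.9
0.058 [ 0.6483 -0.2818] [0.0294 0.0513] yaw -8.9
```

Request:
send_rows --rows '[{"dr":[0,0,0],"offset":[0,0,1],"claw":1},{"dr":[0,0,0],"offset":[0,0,1],"claw":1},{"dr":[0,0,0],"offset":[0,0,1],"claw":1},{"dr":[0,0,0],"offset":[0,0,1],"claw":1},{"dr":[0,0,0],"offset":[0,0,1],"claw":1},{"dr":[0,0,0],"offset":[0,0,1],"claw":1},{"dr":[0,0,0],"offset":[0,0,1],"claw":1},{"dr":[0,0,0],"offset":[0,0,0],"claw":1}]'

```text
t: 31.15
position: [0.6492, -0.2835, 0.1143]
eef_rot: [0.087, 0.996, 0.0, -0.002]
contact_force: [-0.4, -0.2, -0.5]
gripper_width: 0.0851
grasp_force: 0.0
```

Request:
send_rows --rows '[{"dr":[0,0,0],"offset":[0,0,1],"claw":1},{"dr":[0,0,0],"offset":[0,0,1],"claw":1},{"dr":[0,0,0],"offset":[0,0,1],"claw":1},{"dr":[0,0,0],"offset":[0,0,0.9],"claw":1},{"dr":[0,0,0],"offset":[0,0,0],"claw":1},{"dr":[0,0,0],"offset":[0,0,0],"claw":1},{"dr":[0,0,0],"offset":[0,0,0],"claw":1},{"dr":[0,0,0],"offset":[0,0,0],"claw":1}]'

```text
t: 31.95
position: [0.652, -0.2843, 0.021]
eef_rot: [0.087, 0.996, -0.0, 0.002]
contact_force: [0.1, -0.3, 0.1]
gripper_width: 0.0857
grasp_force: 0.0
```

Request:
send_rows --rows '[{"dr":[0,0,0],"offset":[0,0,0],"claw":-1},{"dr":[0,0,0],"offset":[0,0,0],"claw":-1},{"dr":[0,0,0],"offset":[0,0,0],"claw":-1},{"dr":[0,0,0],"offset":[0,0,0],"claw":-1},{"dr":[0,0,0],"offset":[0,0,0],"claw":-1},{"dr":[0,0,0],"offset":[0,0,0],"claw":-1},{"dr":[0,0,0],"offset":[0,0,0],"claw":-1},{"dr":[0,0,0],"offset":[0,0,0],"claw":-1}]'

```text
t: 32.75
position: [0.651, -0.284, 0.0193]
eef_rot: [0.087, 0.996, -0.0, 0.001]
contact_force: [-0.0, -0.0, 4.6]
gripper_width: 0.0491
grasp_force: 52.9
```

Request:
send_rows --rows '[{"dr":[0,0,0],"offset":[0,0,-1],"claw":-1},{"dr":[0,0,0],"offset":[0,0,-1],"claw":-1},{"dr":[0,0,0],"offset":[0,0,-1],"claw":-1},{"dr":[0,0,0],"offset":[0,0,-1],"claw":-1},{"dr":[0,0,0],"offset":[0,0,-1],"claw":-1},{"dr":[0,0,0],"offset":[0,0,-1],"claw":-1},{"dr":[0,0,0],"offset":[0,0,-1],"claw":-1},{"dr":[0,0,0],"offset":[0,0,-1],"claw":-1}]'

```text
t: 33.55
position: [0.6497, -0.2837, 0.2188]
eef_rot: [0.087, 0.996, 0.0, -0.001]
contact_force: [0.3, -0.1, -0.9]
gripper_width: 0.0493
grasp_force: 52.4
```

Request:
send_rows --rows '[{"dr":[0,0,0],"offset":[0,0,-1],"claw":-1},{"dr":[0,0,0],"offset":[0,0,-1],"claw":-1},{"dr":[0,0,0],"offset":[0,0,-1],"claw":-1},{"dr":[0,0,0],"offset":[0,0,-1],"claw":-1},{"dr":[0,0,0],"offset":[0,0,-1],"claw":-1},{"dr":[0,0,0],"offset":[0,0,-1],"claw":-1},{"dr":[0,0,-0.85],"offset":[0,0,0],"claw":-1},{"dr":[0,0,-0.85],"offset":[0,0,0],"claw":-1}]'

```text
t: 34.35
position: [0.6505, -0.2838, 0.369]
eef_rot: [-0.017, 1.0, -0.0, 0.0]
contact_force: [-0.8, -0.6, -1.2]
gripper_width: 0.0491
grasp_force: 52.4
```

Request:
send_rows --rows '[{"dr":[0,0,0],"offset":[0.53,0.99,0],"claw":-1},{"dr":[0,0,0],"offset":[0.53,0.99,0],"claw":-1},{"dr":[0,0,0],"offset":[0.53,0.99,0],"claw":-1},{"dr":[0,0,0],"offset":[0.53,0.99,0],"claw":-1},{"dr":[0,0,0],"offset":[0.53,0.99,0],"claw":-1},{"dr":[0,0,0],"offset":[0.53,0.99,0],"claw":-1},{"dr":[0,0,0],"offset":[0.53,0.99,0],"claw":-1},{"dr":[0,0,0],"offset":[0.53,0.99,0],"claw":-1}]'

```text
t: 35.15
position: [0.5375, -0.0881, 0.3681]
eef_rot: [-0.014, 1.0, 0.0, -0.001]
contact_force: [0.0, -0.4, -1.1]
gripper_width: 0.0493
grasp_force: 52.4
```

Request:
send_rows --rows '[{"dr":[0,0,0],"offset":[0.53,0.99,0],"claw":-1},{"dr":[0,0,0],"offset":[0.53,0.99,0],"claw":-1},{"dr":[0,0,0],"offset":[0.53,0.99,0],"claw":-1},{"dr":[0,0,0],"offset":[0.53,0.99,0],"claw":-1},{"dr":[0,0,0],"offset":[0.53,0.99,0],"claw":-1},{"dr":[0,0,0],"offset":[0.53,0.99,0],"claw":-1},{"dr":[0,0,0],"offset":[0.53,0.99,0],"claw":-1},{"dr":[0,0,0],"offset":[0.53,0.99,0],"claw":-1}]'

```text
t: 35.95
position: [0.4259, 0.1065, 0.3683]
eef_rot: [-0.014, 1.0, -0.0, -0.001]
contact_force: [0.0, 0.9, -0.5]
gripper_width: 0.0493
grasp_force: 52.4
```

Request:
send_rows --rows '[{"dr":[0,0,0],"offset":[0.53,0.99,0],"claw":-1},{"dr":[0,0,0],"offset":[0.53,0.99,0],"claw":-1},{"dr":[0,0,0],"offset":[0,0,1],"claw":-1},{"dr":[0,0,0],"offset":[0,0,1],"claw":-1},{"dr":[0,0,0],"offset":[0,0,1],"claw":-1},{"dr":[0,0,0],"offset":[0,0,1],"claw":-1},{"dr":[0,0,0],"offset":[0,0,1],"claw":-1},{"dr":[0,0,0],"offset":[0,0,0],"claw":-1}]'

```text
t: 36.75
position: [0.3969, 0.1532, 0.2413]
eef_rot: [-0.015, 1.0, -0.002, -0.003]
contact_force: [-0.5, 0.2, -0.5]
gripper_width: 0.0494
grasp_force: 52.4
```

Request:
send_rows --rows '[{"dr":[0,0,0],"offset":[0,0,1],"claw":-1},{"dr":[0,0,0],"offset":[0,0,1],"claw":-1},{"dr":[0,0,0],"offset":[0,0,1],"claw":-1},{"dr":[0,0,0],"offset":[0,0,1],"claw":-1},{"dr":[0,0,0],"offset":[0,0,0.92],"claw":-1},{"dr":[0,0,0],"offset":[0,0,0],"claw":-1},{"dr":[0,0,0],"offset":[0,0,0],"claw":-1},{"dr":[0,0,0],"offset":[0,0,0],"claw":-1}]'

```text
t: 37.55
position: [0.4001, 0.155, 0.1221]
eef_rot: [-0.014, 1.0, 0.001, 0.001]
contact_force: [-0.6, 0.1, -1.7]
gripper_width: 0.0495
grasp_force: 52.4
```

Request:
send_rows --rows '[{"dr":[0,0,0],"offset":[-0.3,0.04,0],"claw":-1},{"dr":[0,0,0],"offset":[-0.3,0,0],"claw":-1},{"dr":[0,0,0],"offset":[-0.3,0,0],"claw":-1},{"dr":[0,0,0],"offset":[-0.3,0,0],"claw":-1},{"dr":[0,0,0],"offset":[-0.3,0,0],"claw":-1},{"dr":[0,0,0],"offset":[-0.3,0,0],"claw":-1},{"dr":[0,0,0],"offset":[-0.3,0,0],"claw":-1},{"dr":[0,0,0],"offset":[0,0,0],"claw":-1}]'

```text
t: 38.35
position: [0.453, 0.1572, 0.1207]
eef_rot: [-0.014, 1.0, 0.0, 0.001]
contact_force: [0.3, 1.3, -0.5]
gripper_width: 0.0492
grasp_force: 52.4
```

Request:
send_rows --rows '[{"dr":[0,0,0],"offset":[-0.39,0.01,0],"claw":-1},{"dr":[0,0,0],"offset":[-0.39,0.01,0],"claw":-1},{"dr":[0,0,0],"offset":[-0.39,0.01,0],"claw":-1},{"dr":[0,0,0],"offset":[-0.39,0.01,0],"claw":-1},{"dr":[0,0,0],"offset":[-0.39,0.01,0],"claw":-1},{"dr":[0,0,0],"offset":[-0.39,0.01,0],"claw":-1},{"dr":[0,0,0],"offset":[-0.39,0.01,0],"claw":-1},{"dr":[0,0,0],"offset":[-0.39,0.01,0],"claw":-1}]'

```text
t: 39.15
position: [0.5303, 0.1614, 0.1207]
eef_rot: [-0.014, 1.0, 0.0, -0.0]
contact_force: [-0.5, 0.7, -1.1]
gripper_width: 0.0493
grasp_force: 52.4
```

Request:
send_rows --rows '[{"dr":[0,0,0],"offset":[-0.1,0,0],"claw":-1},{"dr":[0,0,0],"offset":[-0.1,0,0],"claw":-1},{"dr":[0,0,0],"offset":[0,0,0.1],"claw":-1},{"dr":[0,0,0],"offset":[0,0,0.08],"claw":-1},{"dr":[0,0,0],"offset":[0,0,0],"claw":-1},{"dr":[0,0,0],"offset":[0,0,0],"claw":-1},{"dr":[0,0,0],"offset":[0,0,0],"claw":-1},{"dr":[0,0,0],"offset":[0,0,0],"claw":-1}]'

```text
t: 39.95
position: [0.5345, 0.1616, 0.1164]
eef_rot: [-0.015, 1.0, 0.0, 0.0]
contact_force: [0.7, 0.1, -0.9]
gripper_width: 0.0492
grasp_force: 52.4
```

Request:
send_rows --rows '[{"dr":[0,0,0],"offset":[0,0,0],"claw":1},{"dr":[0,0,0],"offset":[0,0,0],"claw":1},{"dr":[0,0,0],"offset":[0,0,0],"claw":1},{"dr":[0,0,0],"offset":[0,0,0],"claw":1},{"dr":[0,0,0],"offset":[0,0,0],"claw":1},{"dr":[0,0,0],"offset":[0,0,-0.94],"claw":1},{"dr":[0,0,0],"offset":[0,0,-0.94],"claw":1},{"dr":[0,0,0],"offset":[0,0,-0.94],"claw":1}]'

```text
t: 40.75
position: [0.5343, 0.1614, 0.1875]
eef_rot: [-0.015, 1.0, -0.0, -0.0]
contact_force: [0.3, 0.5, 0.8]
gripper_width: 0.0853
grasp_force: 0.0
```

Request:
send_rows --rows '[{"dr":[0,0,0],"offset":[0,0,-0.94],"claw":1},{"dr":[0,0,0],"offset":[0,0,-0.94],"claw":1},{"dr":[0,0,0],"offset":[0,0,-0.94],"claw":1},{"dr":[0,0,0],"offset":[0,0,-0.94],"claw":1},{"dr":[0,0,0],"offset":[0,0,-0.94],"claw":1},{"dr":[0,0,0],"offset":[0,0,-0.94],"claw":1},{"dr":[0,0,0],"offset":[0,0,-0.94],"claw":1},{"dr":[0,0,0],"offset":[0,0,-0.94],"claw":1}]'

```text
t: 41.55
position: [0.5342, 0.1613, 0.3757]
eef_rot: [-0.015, 1.0, -0.0, -0.0]
contact_force: [0.4, 0.1, 0.0]
gripper_width: 0.085
grasp_force: 0.0
```

Request:
send_rows --rows '[{"dr":[0,0,0],"offset":[0.35,-1,0],"claw":1},{"dr":[0,0,0],"offset":[0.35,-1,0],"claw":1},{"dr":[0,0,0],"offset":[0.35,-1,0],"claw":1},{"dr":[0,0,0],"offset":[0.35,-1,0],"claw":1},{"dr":[0,0,0],"offset":[0.35,-1,0],"claw":1},{"dr":[0,0,0],"offset":[0.35,-1,0],"claw":1},{"dr":[0,0,0],"offset":[0.35,-1,0],"claw":1},{"dr":[0,0,0],"offset":[0.35,-1,0],"claw":1}]'

```text
t: 42.35
position: [0.4696, -0.0415, 0.3748]
eef_rot: [-0.015, 1.0, -0.0, -0.0]
contact_force: [0.4, -0.3, -0.3]
gripper_width: 0.0852
grasp_force: 0.0
```

```bash
python3 - <<'E'
from m import *
t=snap("top"); boxes(t); s=snap("side")
a=cv2.resize(t["bgr"][140:290,190:270],(320,600),interpolation=cv2.INTER_CUBIC)
b=cv2.resize(t["bgr"][230:300,370:430],(240,280),interpolation=cv2.INTER_CUBIC)
c=cv2.resize(s["bgr"][270:330,230:290],(240,240),interpolation=cv2.INTER_CUBIC)
d=cv2.resize(s["bgr"][160:240,300:380],(240,240),interpolation=cv2.INTER_CUBIC)
cv2.imwrite("pics/p4.png",np.hstack([a,np.vstack([b,c,np.zeros((80,240,3),np.uint8)]),np.vstack([d,np.zeros((360,240,3),np.uint8)])]))
E
```

```text
0.04 [ 0.3777 -0.2416] [0.0364 0.0453] yaw 83.9
0.05 [ 0.3772 -0.24  ] [0.0361 0.0449] yaw 83.9
0.058 [ 0.3767 -0.2387] [0.0359 0.0446] yaw 83.9
```

View pics/p4.png

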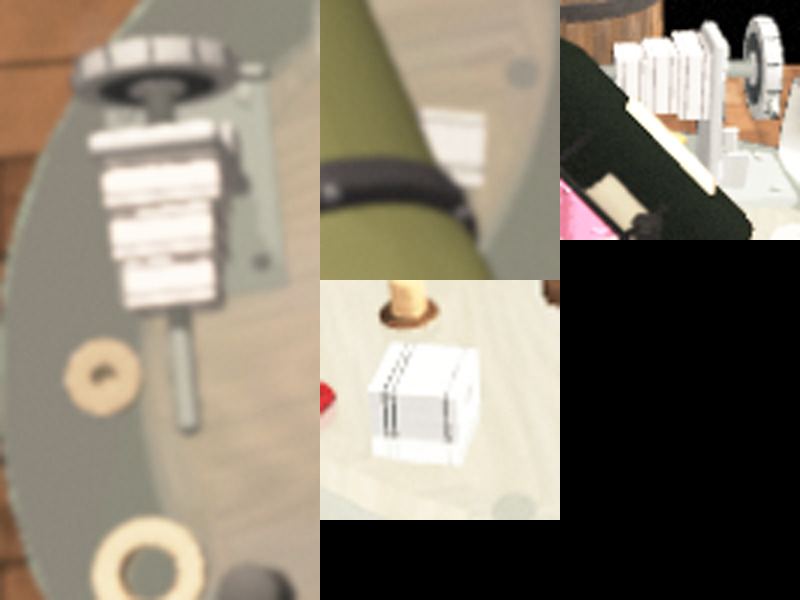

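Request:
send_rows --rows '[{"dr":[0,0,0],"offset":[0.49,-0.98,0],"claw":1},{"dr":[0,0,0],"offset":[0.49,-0.98,0],"claw":1},{"dr":[0,0,0],"offset":[0.49,-0.98,0],"claw":1},{"dr":[0,0,0],"offset":[0.49,-0.98,0],"claw":1},{"dr":[0,0,0],"offset":[0.49,-0.98,0],"claw":1},{"dr":[0,0,0],"offset":[0.49,-0.98,0],"claw":1},{"dr":[0,0,0],"offset":[0.49,-0.98,0],"claw":1},{"dr":[0,0,0],"offset":[0.49,-0.98,0],"claw":1}]'

```text
t: 43.25
position: [0.3779, -0.2395, 0.3748]
eef_rot: [-0.015, 1.0, 0.0, 0.0]
contact_force: [0.3, -0.0, 0.5]
gripper_width: 0.0854
grasp_force: 0.0
```

Request:
send_rows --rows '[{"dr":[0,0,0.89],"offset":[0,0,0],"claw":1},{"dr":[0,0,0.89],"offset":[0,0,0],"claw":1},{"dr":[0,0,0],"offset":[0,0,1],"claw":1},{"dr":[0,0,0],"offset":[0,0,1],"claw":1},{"dr":[0,0,0],"offset":[0,0,1],"claw":1},{"dr":[0,0,0],"offset":[0,0,1],"claw":1},{"dr":[0,0,0],"offset":[0,0,1],"claw":1},{"dr":[0,0,0],"offset":[0,0,1],"claw":1}]'

```text
t: 44.05
position: [0.3787, -0.2386, 0.224]
eef_rot: [0.092, 0.996, 0.0, 0.0]
contact_force: [-0.2, 0.0, -0.7]
gripper_width: 0.0855
grasp_force: 0.0
```

Request:
send_rows --rows '[{"dr":[0,0,0],"offset":[0,0,1],"claw":1},{"dr":[0,0,0],"offset":[0,0,1],"claw":1},{"dr":[0,0,0],"offset":[0,0,1],"claw":1},{"dr":[0,0,0],"offset":[0,0,0.8],"claw":1},{"dr":[0,0,0],"offset":[0,0,0],"claw":1},{"dr":[0,0,0],"offset":[0,0,0],"claw":1},{"dr":[0,0,0],"offset":[0,0,0],"claw":1},{"dr":[0,0,0],"offset":[0,0,0],"claw":1}]'

```text
t: 44.85
position: [0.3788, -0.2395, 0.1308]
eef_rot: [0.092, 0.996, -0.0, 0.001]
contact_force: [0.6, 1.0, -0.1]
gripper_width: 0.0854
grasp_force: 0.0
```

```bash
python3 - <<'E'
from m import *
t=snap("top"); s=snap("side"); print(readout.read_state()["position"])
a=cv2.resize(t["bgr"][220:300,360:440],(400,400),interpolation=cv2.INTER_CUBIC)
c=cv2.resize(s["bgr"][240:320,220:300],(400,400),interpolation=cv2.INTER_CUBIC)
cv2.imwrite("pics/p5.png",np.hstack([a,c]))
E
```

```text
[ 0.37852493 -0.23951329  0.13054107]
```

View pics/p5.png

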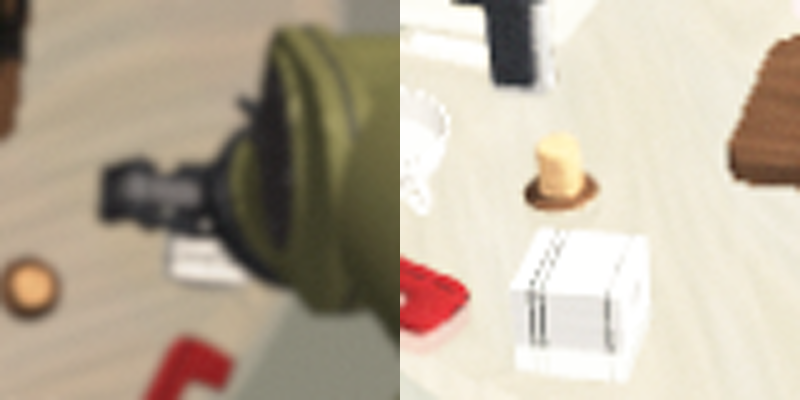

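Request:
send_rows --rows '[{"dr":[0,0,0],"offset":[0,0,0.9],"claw":1},{"dr":[0,0,0],"offset":[0,0,0.9],"claw":1},{"dr":[0,0,0],"offset":[0,0,0.9],"claw":1},{"dr":[0,0,0],"offset":[0,0,0.9],"claw":1},{"dr":[0,0,0],"offset":[0,0,0.9],"claw":1},{"dr":[0,0,0],"offset":[0,0,0.4],"claw":1},{"dr":[0,0,0],"offset":[0,0,0],"claw":1},{"dr":[0,0,0],"offset":[0,0,0],"claw":1}]'

```text
t: 45.75
position: [0.3805, -0.2416, 0.0175]
eef_rot: [0.092, 0.996, 0.0, -0.002]
contact_force: [-0.5, -0.6, 0.4]
gripper_width: 0.0851
grasp_force: 0.0
```

Request:
send_rows --rows '[{"dr":[0,0,0],"offset":[0,0,0],"claw":-1},{"dr":[0,0,0],"offset":[0,0,0],"claw":-1},{"dr":[0,0,0],"offset":[0,0,0],"claw":-1},{"dr":[0,0,0],"offset":[0,0,0],"claw":-1},{"dr":[0,0,0],"offset":[0,0,0],"claw":-1},{"dr":[0,0,0],"offset":[0,0,0],"claw":-1},{"dr":[0,0,0],"offset":[0,0,0],"claw":-1},{"dr":[0,0,0],"offset":[0,0,0],"claw":-1}]'

```text
t: 46.55
position: [0.3806, -0.2416, 0.0178]
eef_rot: [0.092, 0.996, -0.0, -0.002]
contact_force: [-0.0, 0.9, 4.8]
gripper_width: 0.0391
grasp_force: 50.6
```

Request:
send_rows --rows '[{"dr":[0,0,0],"offset":[0,0,0],"claw":-1},{"dr":[0,0,0],"offset":[0,0,0],"claw":-1},{"dr":[0,0,0],"offset":[0,0,-0.5],"claw":-1},{"dr":[0,0,0],"offset":[0,0,-0.5],"claw":-1},{"dr":[0,0,0],"offset":[0,0,-1],"claw":-1},{"dr":[0,0,0],"offset":[0,0,-1],"claw":-1},{"dr":[0,0,0],"offset":[0,0,-1],"claw":-1},{"dr":[0,0,0],"offset":[0,0,0],"claw":-1}]' --squeeze 80

```text
t: 47.35
position: [0.3819, -0.2423, 0.1196]
eef_rot: [0.093, 0.996, -0.0, -0.0]
contact_force: [0.2, -0.7, -0.5]
gripper_width: 0.0385
grasp_force: 80.6
```

```bash
python3 - <<'E'
from m import *
s=snap("side"); st=readout.read_state(); print(st["joint_pos"],st["position"])
cv2.imwrite("pics/p6.png",cv2.resize(s["bgr"][200:320,200:300],(500,600),interpolation=cv2.INTER_CUBIC))
E
```

```text
[ 0.72499625  0.70613649 -0.41813241  2.16880057  0.72806265  0.40851516
  1.09802709] [ 0.3813185  -0.24206054  0.11832219]
```

View pics/p6.png

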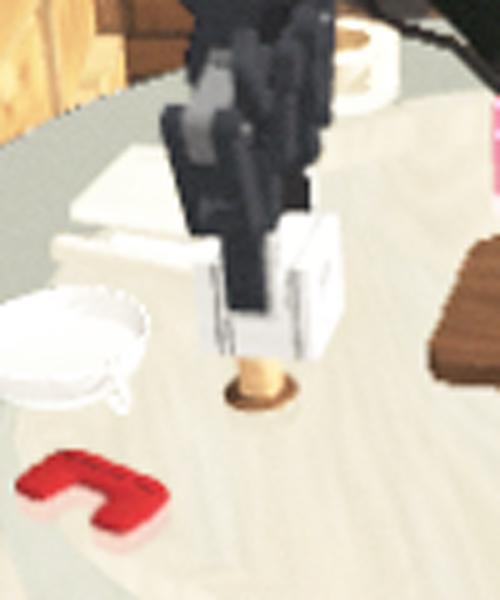

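Request:
send_rows --rows '[{"dr":[0,0,0],"offset":[0,0,-1],"claw":-1},{"dr":[0,0,0],"offset":[0,0,-1],"claw":-1},{"dr":[0,0,0],"offset":[0,0,-1],"claw":-1},{"dr":[0,0,0],"offset":[0,0,-1],"claw":-1},{"dr":[0,0,0],"offset":[0,0,-1],"claw":-1},{"dr":[0,0,0],"offset":[0,0,-1],"claw":-1},{"dr":[0,0,0],"offset":[0,0,-1],"claw":-1},{"dr":[0,0,0],"offset":[0,0,-1],"claw":-1}]'

```text
t: 48.2
position: [0.381, -0.2416, 0.3169]
eef_rot: [0.092, 0.996, 0.001, -0.003]
contact_force: [1.5, -0.1, -0.8]
gripper_width: 0.0384
grasp_force: 80.6
```

Request:
send_rows --rows '[{"dr":[0,0,0],"offset":[0,0,-1],"claw":-1},{"dr":[0,0,0],"offset":[0,0,-1],"claw":-1},{"dr":[0,0,-0.9],"offset":[0,0,0],"claw":-1},{"dr":[0,0,-0.9],"offset":[0,0,0],"claw":-1},{"dr":[0,0,0],"offset":[0,0,0],"claw":-1},{"dr":[0,0,0],"offset":[0,0,0],"claw":-1},{"dr":[0,0,0],"offset":[0,0,0],"claw":-1},{"dr":[0,0,0],"offset":[0,0,0],"claw":-1}]'

```text
t: 49.0
position: [0.3819, -0.2417, 0.3669]
eef_rot: [-0.015, 1.0, 0.001, -0.003]
contact_force: [0.0, -0.5, -0.5]
gripper_width: 0.0384
grasp_force: 80.4
```

Request:
send_rows --rows '[{"dr":[0,0,0],"offset":[-0.24,0.99,0],"claw":-1},{"dr":[0,0,0],"offset":[-0.24,0.99,0],"claw":-1},{"dr":[0,0,0],"offset":[-0.24,0.99,0],"claw":-1},{"dr":[0,0,0],"offset":[-0.24,0.99,0],"claw":-1},{"dr":[0,0,0],"offset":[-0.24,0.99,0],"claw":-1},{"dr":[0,0,0],"offset":[-0.24,0.99,0],"claw":-1},{"dr":[0,0,0],"offset":[-0.24,0.99,0],"claw":-1},{"dr":[0,0,0],"offset":[-0.24,0.99,0],"claw":-1}]'

```text
t: 49.8
position: [0.4238, -0.0413, 0.3671]
eef_rot: [-0.015, 1.0, 0.0, -0.002]
contact_force: [1.3, -0.4, -1.4]
gripper_width: 0.0383
grasp_force: 80.5
```

Request:
send_rows --rows '[{"dr":[0,0,0],"offset":[0.1,0.99,0],"claw":-1},{"dr":[0,0,0],"offset":[0.1,0.99,0],"claw":-1},{"dr":[0,0,0],"offset":[0.1,0.99,0],"claw":-1},{"dr":[0,0,0],"offset":[0.1,0.99,0],"claw":-1},{"dr":[0,0,0],"offset":[0.1,0.99,0],"claw":-1},{"dr":[0,0,0],"offset":[0.1,0.99,0],"claw":-1},{"dr":[0,0,0],"offset":[0.1,0.99,0],"claw":-1},{"dr":[0,0,0],"offset":[0.1,0.99,0],"claw":-1}]'

```text
t: 50.6
position: [0.3973, 0.1559, 0.3674]
eef_rot: [-0.015, 1.0, 0.0, -0.002]
contact_force: [0.3, -0.7, -0.5]
gripper_width: 0.0385
grasp_force: 80.5
```

Request:
send_rows --rows '[{"dr":[0,0,0],"offset":[0,-0.06,1],"claw":-1},{"dr":[0,0,0],"offset":[0,0,1],"claw":-1},{"dr":[0,0,0],"offset":[0,0,1],"claw":-1},{"dr":[0,0,0],"offset":[0,0,1],"claw":-1},{"dr":[0,0,0],"offset":[0,0,1],"claw":-1},{"dr":[0,0,0],"offset":[0,0,1],"claw":-1},{"dr":[0,0,0],"offset":[0,0,1],"claw":-1},{"dr":[0,0,0],"offset":[0,0,1],"claw":-1}]'

```text
t: 51.4
position: [0.3969, 0.1538, 0.1665]
eef_rot: [-0.015, 1.0, 0.001, -0.002]
contact_force: [1.0, 0.2, -0.8]
gripper_width: 0.0386
grasp_force: 80.6
```

Request:
send_rows --rows '[{"dr":[0,0,0],"offset":[0,0,0.9],"claw":-1},{"dr":[0,0,0],"offset":[0,0,0.88],"claw":-1},{"dr":[0,0,0],"offset":[0,0,0],"claw":-1},{"dr":[0,0,0],"offset":[0,0,0],"claw":-1},{"dr":[0,0,0],"offset":[0,0,0],"claw":-1},{"dr":[0,0,0],"offset":[0,0,0],"claw":-1},{"dr":[0,0,0],"offset":[0,0,0],"claw":-1},{"dr":[0,0,0],"offset":[0,0,0],"claw":-1}]'

```text
t: 52.2
position: [0.3967, 0.1537, 0.1234]
eef_rot: [-0.015, 1.0, 0.001, -0.002]
contact_force: [-0.6, -0.5, -0.5]
gripper_width: 0.0382
grasp_force: 80.7
```

```bash
python3 - <<'E'
from h import *
t=snap("top"); s=snap("side")
print(readout.read_state()["position"],readout.read_state()["eef_rot"])
a=cv2.resize(t["bgr"][190:290,190:270],(480,600),interpolation=cv2.INTER_CUBIC)
b=cv2.resize(s["bgr"][150:230,270:320],(300,480),interpolation=cv2.INTER_CUBIC)
cv2.imwrite("pics/p7.png",np.hstack([a,np.vstack([b,np.zeros((120,300,3),np.uint8)])]))
E
```

```text
[0.39658003 0.15361884 0.12318038] [-1.56141066e-02  9.99875834e-01  5.06624575e-04 -2.06387192e-03]
```

View pics/p7.png

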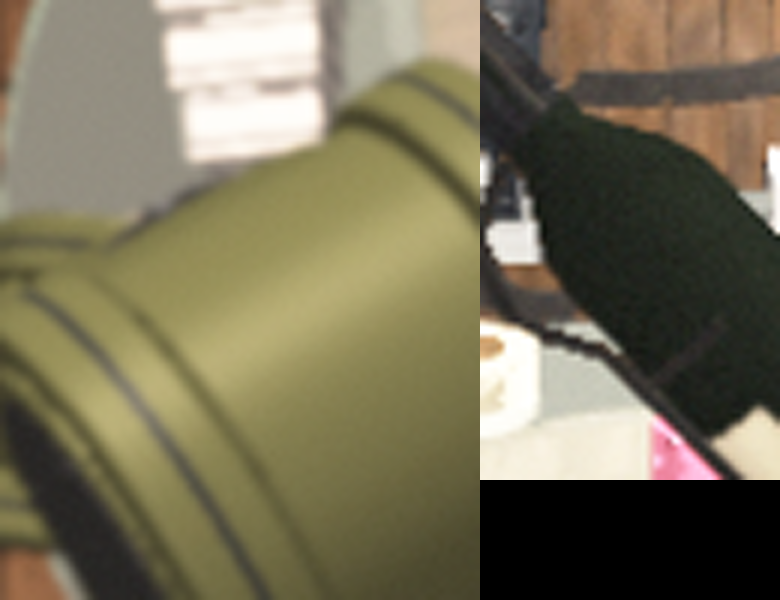

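Request:
send_rows --rows '[{"dr":[0,0,0],"offset":[-0.2,0.05,0],"claw":-1},{"dr":[0,0,0],"offset":[-0.2,0,0],"claw":-1},{"dr":[0,0,0],"offset":[-0.2,0,0],"claw":-1},{"dr":[0,0,0],"offset":[-0.2,0,0],"claw":-1},{"dr":[0,0,0],"offset":[-0.2,0,0],"claw":-1},{"dr":[0,0,0],"offset":[-0.2,0,0],"claw":-1},{"dr":[0,0,0],"offset":[-0.2,0,0],"claw":-1},{"dr":[0,0,0],"offset":[-0.1,0,0],"claw":-1}]'

```text
t: 53.1
position: [0.4345, 0.1561, 0.1227]
eef_rot: [-0.015, 1.0, 0.001, -0.002]
contact_force: [-0.3, -0.1, -1.0]
gripper_width: 0.0381
grasp_force: 80.7
```

Request:
send_rows --rows '[{"dr":[0,0,0],"offset":[-0.1,0,0],"claw":-1},{"dr":[0,0,0],"offset":[-0.1,0,0],"claw":-1},{"dr":[0,0,0],"offset":[-0.1,0,0],"claw":-1},{"dr":[0,0,0],"offset":[-0.1,0,0],"claw":-1},{"dr":[0,0,0],"offset":[-0.1,0,0],"claw":-1},{"dr":[0,0,0],"offset":[-0.1,0,0],"claw":-1},{"dr":[0,0,0],"offset":[-0.1,0,0],"claw":-1},{"dr":[0,0,0],"offset":[-0.05,0,0],"claw":-1}]'

```text
t: 53.9
position: [0.4529, 0.1567, 0.1227]
eef_rot: [-0.016, 1.0, 0.0, -0.002]
contact_force: [0.7, -0.1, -1.2]
gripper_width: 0.0385
grasp_force: 80.7
```

Request:
send_rows --rows '[{"dr":[0,0,0],"offset":[-0.05,0,0],"claw":-1},{"dr":[0,0,0],"offset":[-0.05,0,0],"claw":-1},{"dr":[0,0,0],"offset":[-0.05,0,0],"claw":-1},{"dr":[0,0,0],"offset":[0,0,0],"claw":-1},{"dr":[0,0,0],"offset":[0,0,0],"claw":-1},{"dr":[0,0,0],"offset":[0,0,0],"claw":-1},{"dr":[0,0,0],"offset":[0,0,0],"claw":-1},{"dr":[0,0,0],"offset":[0,0,0],"claw":-1}]'

```text
t: 54.7
position: [0.4542, 0.1567, 0.1225]
eef_rot: [-0.016, 1.0, -0.0, -0.004]
contact_force: [-5.2, 1.1, 1.9]
gripper_width: 0.0385
grasp_force: 81.0
```

Request:
send_rows --rows '[{"dr":[0,0,0],"offset":[-0.06,0,0],"claw":-1},{"dr":[0,0,0],"offset":[0,0,0.06],"claw":-1},{"dr":[0,0,0],"offset":[0,0,0.05],"claw":-1},{"dr":[0,0,0],"offset":[0,0,0],"claw":-1},{"dr":[0,0,0],"offset":[0,0,0],"claw":-1},{"dr":[0,0,0],"offset":[0,0,0],"claw":-1},{"dr":[0,0,0],"offset":[0,0,0],"claw":-1},{"dr":[0,0,0],"offset":[0,0,0],"claw":-1}]'

```text
t: 55.5
position: [0.4543, 0.1564, 0.1199]
eef_rot: [-0.017, 1.0, -0.001, -0.005]
contact_force: [-8.8, 0.0, 7.5]
gripper_width: 0.0385
grasp_force: 81.8
```

Request:
send_rows --rows '[{"dr":[0,0,0],"offset":[0,0,0],"claw":1},{"dr":[0,0,0],"offset":[0,0,0],"claw":1},{"dr":[0,0,0],"offset":[0,0,0],"claw":1},{"dr":[0,0,0],"offset":[0,0,0],"claw":1},{"dr":[0,0,0],"offset":[0,0,0],"claw":1},{"dr":[0,0,0],"offset":[0,0,0],"claw":1},{"dr":[0,0,0],"offset":[0,0,0],"claw":1},{"dr":[0,0,0],"offset":[0,0,0],"claw":1}]'

```text
t: 56.3
position: [0.4578, 0.1569, 0.1199]
eef_rot: [-0.016, 1.0, 0.0, -0.002]
contact_force: [0.3, -0.2, 0.2]
gripper_width: 0.085
grasp_force: 0.0
```

Request:
send_rows --rows '[{"dr":[0,0,0],"offset":[0,0,-0.5],"claw":1},{"dr":[0,0,0],"offset":[0,0,-1],"claw":1},{"dr":[0,0,0],"offset":[0,0,-1],"claw":1},{"dr":[0,0,0],"offset":[0,0,-1],"claw":1},{"dr":[0,0,0],"offset":[0,0,-1],"claw":1},{"dr":[0,0,0],"offset":[0,0,-1],"claw":1},{"dr":[0,0,0],"offset":[0,0,-1],"claw":1},{"dr":[0,0,0],"offset":[0,0,-1],"claw":1}]'

```text
t: 57.1
position: [0.4584, 0.1565, 0.3084]
eef_rot: [-0.016, 1.0, 0.0, -0.002]
contact_force: [0.6, -0.1, -0.4]
gripper_width: 0.0856
grasp_force: 0.0
```

```bash
python3 - <<'E'
from h import *
t=snap("top"); s=snap("side"); st=readout.read_state(); print(np.round(st["joint_pos"],3))
a=cv2.resize(t["bgr"][130:260,190:310],(480,520),interpolation=cv2.INTER_CUBIC)
b=cv2.resize(s["bgr"][150:250,295:415],(320,266),interpolation=cv2.INTER_CUBIC)
cv2.imwrite("pics/p8.png",np.hstack([a,np.vstack([b,np.zeros((254,320,3),np.uint8)])]))
print(cast(t,[[282,157]],0),cast(s,[[383,241]],0))
E
```

```text
[ 0.114  0.498 -0.832  1.844  0.434  0.989  0.701]
[[0.69459304 0.04703671 0.        ]] [[0.69447194 0.0395775  0.        ]]
```

View pics/p8.png

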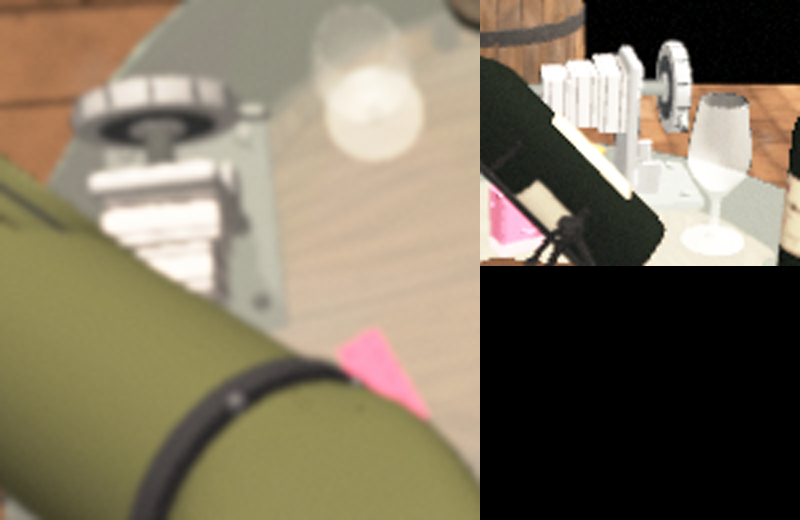

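Request:
send_rows --rows '[{"dr":[0,0,0],"offset":[-0.92,0.02,0],"claw":1},{"dr":[0,0,0],"offset":[-0.92,0.02,0],"claw":1},{"dr":[0,0,0],"offset":[-0.92,0.02,0],"claw":1},{"dr":[0,0,0],"offset":[-0.92,0.02,0],"claw":1},{"dr":[0,0,0],"offset":[-0.92,0.02,0],"claw":1},{"dr":[0,0,0],"offset":[-0.92,0.02,0],"claw":1},{"dr":[0,0,0],"offset":[-0.92,0.02,0],"claw":1},{"dr":[0,0,0],"offset":[-0.92,0.02,0],"claw":1}]'

```text
t: 58.0
position: [0.6429, 0.1661, 0.3052]
eef_rot: [-0.016, 1.0, -0.0, -0.003]
contact_force: [-0.8, -0.8, 0.1]
gripper_width: 0.0854
grasp_force: 0.0
```

Request:
send_rows --rows '[{"dr":[0,0,0],"offset":[-0.92,0.02,0],"claw":-0.15},{"dr":[0,0,-0.935],"offset":[0,0,0],"claw":-0.15},{"dr":[0,0,-0.935],"offset":[0,0,0],"claw":-0.15},{"dr":[0,0,-0.935],"offset":[0,0,0],"claw":-0.15},{"dr":[0,0,-0.935],"offset":[0,0,0],"claw":-0.15},{"dr":[0,0,-0.935],"offset":[0,0,0],"claw":-0.15},{"dr":[0,0,-0.935],"offset":[0,0,0],"claw":-0.15},{"dr":[0,0,-0.935],"offset":[0,0,0],"claw":-0.15}]'

```text
t: 58.8
position: [0.6651, 0.1674, 0.3051]
eef_rot: [-0.399, 0.917, 0.001, -0.003]
contact_force: [-0.6, 0.2, -1.1]
gripper_width: 0.0363
grasp_force: 0.0
```

Request:
send_rows --rows '[{"dr":[0,0,-0.935],"offset":[0,0,0],"claw":-0.15},{"dr":[0,0,-0.935],"offset":[0,0,0],"claw":-0.15},{"dr":[0,0,-0.935],"offset":[0,0,0],"claw":-0.15},{"dr":[0,0,-0.935],"offset":[0,0,0],"claw":-0.15},{"dr":[0,0,-0.935],"offset":[0,0,0],"claw":-0.15},{"dr":[0,0,-0.935],"offset":[0,0,0],"claw":-0.15},{"dr":[0,0,-0.935],"offset":[0,0,0],"claw":-0.15},{"dr":[0,0,0],"offset":[0,0,0],"claw":-0.15}]'

```text
t: 59.6
position: [0.6651, 0.1675, 0.305]
eef_rot: [0.718, -0.696, -0.002, 0.002]
contact_force: [-0.4, -0.1, 0.2]
gripper_width: 0.0363
grasp_force: 0.0
```

```bash
python3 - <<'E'
from h import *
t=snap("top","t9"); s=snap("side"); st=readout.read_state(); print(np.round(st["joint_pos"],3),st["position"],st["eef_rot"])
M=R.from_quat(st["eef_rot"]).as_matrix(); print(M.round(3))
a=cv2.resize(t["bgr"][130:260,190:310],(480,520),interpolation=cv2.INTER_CUBIC)
b=cv2.resize(s["bgr"][100:240,300:400],(320,448),interpolation=cv2.INTER_CUBIC)
cv2.imwrite("pics/p9.png",np.hstack([a,np.vstack([b,np.zeros((72,320,3),np.uint8)])]))
E
```

```text
[ 0.138  0.893 -1.097  1.226  0.769  1.451  2.304] [0.6652413  0.16759804 0.30554429] [ 0.71731518 -0.69674303 -0.00214119  0.00187196]
[[ 0.029 -1.    -0.006]
 [-1.    -0.029  0.   ]
 [-0.     0.006 -1.   ]]
```

View pics/p9.png

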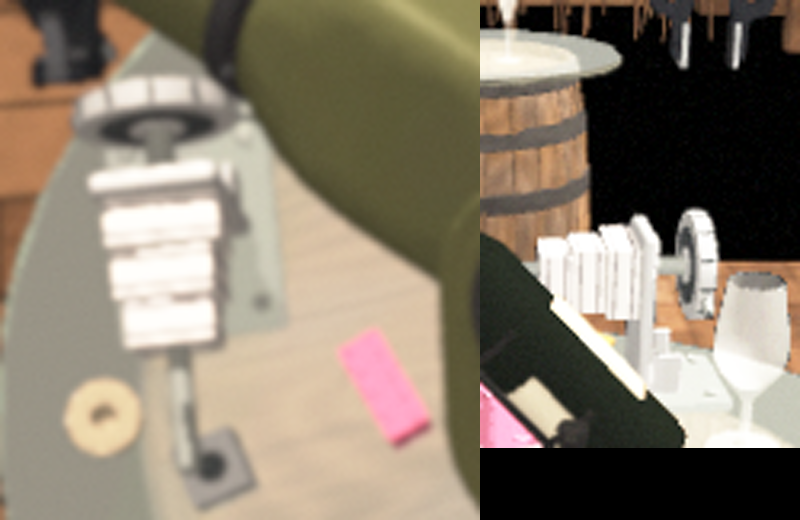

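The picture shows the three plates threaded, but the cap is off the rod: it stands mouth-up on the table at crop (215,468), i.e. top pixel about (244,247). I'll measure it numerically, since my picture views are used up.

```bash
python3 - <<'E'
from h import *
t=snap("top")
x0,y0,x1,y1=232,236,260,260
g=cv2.cvtColor(t["bgr"],cv2.COLOR_BGR2HSV)
print("V");print(g[y0:y1:1,x0:x1:1,2]); print("S");print(g[y0:y1:2,x0:x1:2,1])
E
```

```text
V
[[197 194 197 190 166 138 139 176 208 217 215 211 206 199 194 193 205 213
  218 217 216 218 217 217 217 218 219 220]
 [201 197 201 200 178 142 138 173 204 209 206 200 190 184 176 173 184 202
  213 216 217 216 218 216 217 217 218 220]
 [203 198 202 204 182 145 135 159 185 194 189 183 178 175 169 161 163 184
  207 216 218 218 218 216 217 217 219 216]
 [201 198 201 204 185 152 131 145 166 175 175 174 173 172 170 160 153 169
  197 214 220 219 217 216 215 216 216 215]
 [201 194 198 205 196 164 134 135 153 167 170 171 171 172 174 166 155 158
  187 212 220 218 217 216 215 214 211 211]
 [199 190 194 207 204 177 141 133 147 160 162 162 166 170 173 170 161 158
  177 204 217 217 214 213 212 210 209 209]
 [196 185 190 207 207 183 143 126 135 140 140 140 148 159 167 171 167 158
  168 195 212 216 213 211 211 209 209 209]
 [193 181 188 204 209 183 143 119 112 107 103 102 114 134 156 169 169 161
  160 180 203 211 211 211 211 210 211 212]
 [194 183 187 203 207 183 142 111  94  80  76  75  83 107 140 164 170 164
  158 168 193 208 214 213 213 212 212 213]
 [196 184 184 197 201 177 139 109  88  73  67
[... 1553 characters left out ...]
09 208 206 205 205 204 204 205 203 205]
 [202 207 206 204 204 205 205 207 208 212 213 216 216 214 214 214 214 211
  209 209 205 205 205 205 204 203 204 205]]
S
[[48 31 31 42 58 58 53 49 58 61 59 61 61 59]
 [48 32 29 36 48 42 32 27 42 58 60 61 60 59]
 [52 35 29 27 27 27 27 26 28 55 59 61 59 58]
 [48 31 30 30 28 27 24 26 27 41 58 59 57 56]
 [49 31 30 27 24 10 15 26 26 29 52 58 59 58]
 [48 36 29 27 21  8 11 21 26 27 43 59 61 60]
 [50 45 29 25 20  7 15 25 28 27 34 59 60 59]
 [51 48 33 26 25 24 25 26 28 27 26 50 59 60]
 [50 51 41 25 27 27 27 26 26 31 40 51 59 60]
 [50 50 47 32 26 27 29 30 40 49 56 58 60 59]
 [51 52 51 42 30 37 45 46 54 58 58 59 56 57]
 [52 50 52 55 54 55 58 58 59 59 57 56 58 58]]
```

```bash
python3 - <<'E'
from h import *
t=snap("top")
print("cap hole",cast(t,[[242.6,245.7]],.044).round(4), "rod tip",cast(t,[[237.5,247.7]],.125).round(3))
hsv=cv2.cvtColor(t["bgr"],cv2.COLOR_BGR2HSV)
m=((hsv[...,1]>80)&(hsv[...,0]>150)&(hsv[...,2]>150)).astype(np.uint8); m[:, :255]=0;m[:,310:]=0;m[:200]=0;m[260:]=0
c=max(cv2.findContours(m,0,1)[0],key=cv2.contourArea); b=cv2.boxPoints(cv2.minAreaRect(c)); print("pink top",cast(t,b,.066).round(3)[:,:2].tolist())
for n,px in dict(tape_small=[216,234],tape_big=[227,283],shaker=[254,289]).items(): print(n,cast(t,[px],.03).round(3))
# cap visible in side?
s=snap("side"); P=cast(t,[[242.6,245.7]],.044)[0]; q=proj(s,P)[0].astype(int); print(q, s["bgr"][q[1]-2:q[1]+3:2,q[0]-8:q[0]+9:2].mean(2).round(0))
E
```

```text
cap hole [[0.4574 0.1555 0.044 ]] rod tip [[0.444 0.155 0.125]]
pink top [[0.519, 0.07], [0.531, 0.047], [0.469, 0.016], [0.457, 0.039]]
tape_small [[0.494 0.224 0.03 ]]
tape_big [[0.368 0.2   0.03 ]]
shaker [[0.349 0.133 0.03 ]]
[296 210] [[ 52.  55. 162.  35.  30.  31.  31.  33.  41.]
 [193. 138.  42.  59.  30.  29.  33.  43.  42.]
 [171. 183. 138.  48.  58.  33.  45.  40.  31.]]
```

Request:
send_rows --rows '[{"dr":[0,0,0],"offset":[0,1,0],"claw":-1},{"dr":[0,0,0],"offset":[0,1,0],"claw":-1},{"dr":[0,0,0],"offset":[0,1,0],"claw":-1},{"dr":[0,0,0],"offset":[0,1,0],"claw":-1},{"dr":[0,0,0],"offset":[0,1,0],"claw":-1},{"dr":[0,0,0],"offset":[0,1,0],"claw":-1},{"dr":[0,0,0],"offset":[0,1,0],"claw":-1},{"dr":[0,0,0],"offset":[0,1,0],"claw":-1}]'

```text
t: 60.65
position: [0.4645, 0.1613, 0.3075]
eef_rot: [0.718, -0.696, -0.002, 0.001]
contact_force: [-0.4, 0.8, -0.0]
gripper_width: 0.0002
grasp_force: 0.0
```

Request:
send_rows --rows '[{"dr":[0,0,0],"offset":[-1,0.32,0],"claw":-1},{"dr":[0,0,0],"offset":[-1,0,0],"claw":-1},{"dr":[0,0,0],"offset":[-0.5,0,0],"claw":-1},{"dr":[0,1,0],"offset":[0,0,0],"claw":-1},{"dr":[0,1,0],"offset":[0,0,0],"claw":-1},{"dr":[0,1,0],"offset":[0,0,0],"claw":-1},{"dr":[0,1,0],"offset":[0,0,0],"claw":-1},{"dr":[0,1,0],"offset":[0,0,0],"claw":-1}]'

```text
t: 61.45
position: [0.4559, 0.224, 0.308]
eef_rot: [0.686, -0.664, 0.212, 0.208]
contact_force: [0.5, 0.1, -0.4]
gripper_width: -0.0001
grasp_force: 0.0
```

```bash
python3 - <<'E'
from h import *
st=readout.read_state(); print(np.round(st["joint_pos"],3),st["position"]); print(R.from_quat(st["eef_rot"]).as_matrix().round(3))
E
```

```text
[-0.347  0.782 -0.904  1.567  0.771  1.717  1.75 ] [0.45594144 0.22401304 0.30802924]
[[ 0.027 -1.     0.015]
 [-0.823 -0.031 -0.567]
 [ 0.568  0.003 -0.823]]
```

Request:
send_rows --rows '[{"dr":[0,0,0],"offset":[-0.68,0,0.99],"claw":-1},{"dr":[0,0,0],"offset":[-0.68,0,0.99],"claw":-1},{"dr":[0,0,0],"offset":[-0.68,0,0.99],"claw":-1},{"dr":[0,0,0],"offset":[-0.68,0,0.99],"claw":-1},{"dr":[0,0,0],"offset":[-0.68,0,0.99],"claw":-1},{"dr":[0,0,0],"offset":[-0.68,0,0.99],"claw":-1},{"dr":[0,0,0],"offset":[-0.68,0,0.99],"claw":-1},{"dr":[0,0,0],"offset":[0,0,0],"claw":-1}]'

```text
t: 62.25
position: [0.4538, 0.2222, 0.0943]
eef_rot: [0.686, -0.664, 0.211, 0.21]
contact_force: [0.1, 0.3, -0.4]
gripper_width: 0.0
grasp_force: 0.0
```

Request:
send_rows --rows '[{"dr":[0,0,0],"offset":[-0.68,0,0.99],"claw":-1},{"dr":[0,0,0],"offset":[-0.68,0,0.99],"claw":-1},{"dr":[0,0,0],"offset":[0,0,0],"claw":-1},{"dr":[0,0,0],"offset":[0,0,0],"claw":-1},{"dr":[0,0,0],"offset":[0,0,0],"claw":-1},{"dr":[0,0,0],"offset":[0,0,0],"claw":-1},{"dr":[0,0,0],"offset":[0,0,0],"claw":-1},{"dr":[0,0,0],"offset":[0,0,0],"claw":-1}]'

```text
t: 63.05
position: [0.4546, 0.2246, 0.0379]
eef_rot: [0.687, -0.665, 0.21, 0.206]
contact_force: [0.2, 0.3, -0.3]
gripper_width: -0.0001
grasp_force: 0.0
```

Request:
send_rows --rows '[{"dr":[0,0,0],"offset":[0.2,0,0.14],"claw":-1},{"dr":[0,0,0],"offset":[0.2,0,0.14],"claw":-1},{"dr":[0,0,0],"offset":[0.2,0,0.14],"claw":-1},{"dr":[0,0,0],"offset":[0.2,0,0.14],"claw":-1},{"dr":[0,0,0],"offset":[0.2,0,0.14],"claw":-1},{"dr":[0,0,0],"offset":[0.2,0,0.14],"claw":-1},{"dr":[0,0,0],"offset":[0.2,0,0.14],"claw":-1},{"dr":[0,0,0],"offset":[0.2,0,0.14],"claw":-1}]'

```text
t: 63.85
position: [0.4559, 0.1753, 0.0367]
eef_rot: [0.687, -0.664, 0.21, 0.207]
contact_force: [-0.2, 0.7, 0.2]
gripper_width: -0.0002
grasp_force: 0.4
```

Request:
send_rows --rows '[{"dr":[0,0,0],"offset":[0.2,0,0.14],"claw":-1},{"dr":[0,0,0],"offset":[0.2,0,0.14],"claw":-1},{"dr":[0,0,0],"offset":[0.2,0,0.14],"claw":-1},{"dr":[0,0,0],"offset":[0.2,0,0.14],"claw":-1},{"dr":[0,0,0],"offset":[0,0,0],"claw":-1},{"dr":[0,0,0],"offset":[0,0,0],"claw":-1},{"dr":[0,0,0],"offset":[0,0,0],"claw":-1},{"dr":[0,0,0],"offset":[0,0,0],"claw":-1}]'

```text
t: 64.65
position: [0.4566, 0.1514, 0.0363]
eef_rot: [0.687, -0.664, 0.21, 0.207]
contact_force: [0.3, -1.2, 1.0]
gripper_width: 0.0
grasp_force: 0.0
```

```bash
cat > c.py <<'E'
from h import *
def cap(t,win=(225,225,300,290),z=.04,smax=40,vmax=200):
    g=cv2.resize(t["bgr"],None,fx=4,fy=4,interpolation=cv2.INTER_CUBIC); h=cv2.cvtColor(g,cv2.COLOR_BGR2HSV)
    m=((h[...,1]<smax)).astype(np.uint8); w=np.zeros_like(m); w[win[1]*4:win[3]*4,win[0]*4:win[2]*4]=1; m*=w
    m=cv2.morphologyEx(m,cv2.MORPH_OPEN,np.ones((17,17)))
    for c in cv2.findContours(m,0,1)[0]:
        if cv2.contourArea(c)<400: continue
        rc=cv2.minAreaRect(c); b=(cv2.boxPoints(rc)-1.5)/4; P=cast(t,b,z)[:,:2]; k=P[1]-P[0]
        vals=h[...,2][cv2.drawContours(np.zeros_like(m),[c],-1,1,-1)>0]
        print("px",np.round((np.array(rc[0])-1.5)/4,1),"c",P.mean(0).round(4),"len",np.linalg.norm(P[1]-P[0]).round(4),np.linalg.norm(P[2]-P[1]).round(4),"edge ang",np.degrees(np.arctan2(k[1],k[0])).round(1)%90,"area",cv2.contourArea(c)/16,"V",np.percentile(vals,[5,50,95]))
E
python3 - <<'E'
from c import *
t=snap("top"); cap(t)
g=cv2.cvtColor(t["bgr"],cv2.COLOR_BGR2HSV)
print(g[232:268:2,230:282:2,1]); print(g[232:268:2,230:282:2,2])
E
```

```text
px [260.8 244.6] c [0.4574 0.1101] len 0.0228 0.0447 edge ang 14.599999999999994 area 137.34375 V [ 94. 229. 248.]
[[101 100 103 104 100 101  99 103 104 101  73  60  60  61  62  63  63  63
   62  61  61  61  61  62  62  63]
 [106 102 105 102 104  99 101  99 103 102  90  62  60  63  61  61  61  62
   62  60  60  61  62  63  60  60]
 [103 106 103 104 105 102  99 106 104 106  97  70  61  56  45  26  41  62
   63  60  60  58  58  56  58  59]
 [101 101 103 102 100  98 106 102 101  96 101  79  47  34  17  14  20  52
   61  60  58  58  58  57  60  59]
 [108 102 101 103 102 106 100  96 101 103 103  91  38  27  16  13  15  38
   58  61  60  61  60  61  60  59]
 [102 104 103 103 101 106  99 101 101 103 100  97  74  28  27  22  13  32
   58  62  63  64  63  63  60  59]
 [101 102 102 102 103 109 106 101  96 106 101 101 100  44   6  26  15  20
   50  61  61  61  63  62  60  60]
 [ 99 101 104 101 100 103 104 106  99 103 103 100  98  76  14  26  16  16
   38  58  61  59  61  62  60  60]
 [100 103 103 105 103 108 106 103 103 102  98 100  98  90  30  20  13  15
   32  55  58  60  59  60  61  60]
 [10
[... 2240 characters left out ...]
30 181 196
  203 204 202 199 200 199 197 197]
 [106 106 106 106 104 104 102 102 100 100  95  95  91  90  85 117 196 210
  211 209 206 202 199 197 195 194]
 [104 106 107 105 104 103 103 104 102  98  98  96  92  90  85  91 165 204
  207 208 204 199 195 193 193 194]
 [105 104 106 105 106 104 104 102 101 101  98  96  94  91  89  82 130 197
  207 203 200 196 194 195 196 201]
 [107 106 105 106 106 103 104 103 101 101 100  97  96  92  90  83 103 183
  205 200 198 197 198 201 206 208]
 [108 107 106 107 106 103 104 103 102 102 100 100  96  95  90  85  84 145
  195 196 198 201 204 206 204 204]
 [105 106 108 105 104 105 104 104 102 104 100 100  96  96  92  89  83 108
  179 198 201 201 202 202 203 203]]
```

Request:
send_rows --rows '[{"dr":[0,0,0],"offset":[-0.6,0,-0.42],"claw":-1},{"dr":[0,0,0],"offset":[-0.6,0,-0.42],"claw":-1},{"dr":[0,0,0],"offset":[-0.6,0,-0.42],"claw":-1},{"dr":[0,0,0],"offset":[-0.6,0,-0.42],"claw":-1},{"dr":[0,0,0],"offset":[0.68,0,-0.99],"claw":-1},{"dr":[0,0,0],"offset":[0.68,0,-0.99],"claw":-1},{"dr":[0,0,0],"offset":[0.68,0,-0.99],"claw":-1},{"dr":[0,0,0],"offset":[0.68,0,-0.99],"claw":-1}]'

```text
t: 65.5
position: [0.4546, 0.2241, 0.1584]
eef_rot: [0.687, -0.664, 0.21, 0.207]
contact_force: [0.2, 0.3, 0.0]
gripper_width: 0.0001
grasp_force: 0.0
```

Request:
send_rows --rows '[{"dr":[0,0,0],"offset":[0.68,0,-0.99],"claw":1},{"dr":[0,0,0],"offset":[0.68,0,-0.99],"claw":1},{"dr":[0,0,0],"offset":[0.68,0,-0.99],"claw":1},{"dr":[0,0,0],"offset":[0.68,0,-0.99],"claw":1},{"dr":[0,-1,0],"offset":[0,0,0],"claw":1},{"dr":[0,-1,0],"offset":[0,0,0],"claw":1},{"dr":[0,-1,0],"offset":[0,0,0],"claw":1},{"dr":[0,-1,0],"offset":[0,0,0],"claw":1}]'

```text
t: 66.3
position: [0.4553, 0.2242, 0.2781]
eef_rot: [0.717, -0.694, 0.04, 0.041]
contact_force: [-0.1, -0.5, -0.1]
gripper_width: 0.0853
grasp_force: 0.0
```

```bash
python3 - <<'E'
from c import *
t=snap("top"); cap(t); st=readout.read_state(); print(st["position"],st["joint_pos"].round(2) if hasattr(st["joint_pos"],"round") else st["joint_pos"])
g=cv2.cvtColor(t["bgr"],cv2.COLOR_BGR2HSV)
print(g[230:262,242:276,2])
E
```

```text
px [228.2 283. ] c [0.3677 0.1952] len 0.018 0.0239 edge ang 86.0 area 64.6875 V [151. 152. 155.]
px [280.  272.5] c [0.3847 0.0656] len 0.0833 0.0973 edge ang 87.4 area 1149.8125 V [45. 46. 58.]
[0.45673692 0.21875361 0.27775311] [ 0.03  0.7  -1.11  1.79  0.73  1.22  1.83]
[[106 106 106 ... 135 137 137]
 [ 99 101  99 ... 134 136 138]
 [ 96  95  94 ... 137 141 141]
 ...
 [ 78  80  78 ...  44  46  46]
 [ 78  78  79 ...  47  47  46]
 [ 80  80  79 ...  47  47  48]]
```

Request:
send_rows --rows '[{"dr":[0,-1,0],"offset":[0,-1,0],"claw":1},{"dr":[0,0,0],"offset":[0,-1,0],"claw":1},{"dr":[0,0,0],"offset":[0,-1,0],"claw":1},{"dr":[0,0,0],"offset":[0,-1,0],"claw":1},{"dr":[0,0,0],"offset":[0,-1,0],"claw":1},{"dr":[0,0,0],"offset":[0,-1,0],"claw":1},{"dr":[0,0,0],"offset":[0,-1,0],"claw":1},{"dr":[0,0,0],"offset":[0,-1,0],"claw":1}]'

```text
t: 67.15
position: [0.6557, 0.2303, 0.2759]
eef_rot: [0.718, -0.696, -0.002, 0.003]
contact_force: [0.0, 0.4, 0.3]
gripper_width: 0.0853
grasp_force: 0.0
```

```bash
python3 - <<'E'
from c import *
np.set_printoptions(threshold=10**6,linewidth=250)
t=snap("top"); cap(t)
g=cv2.cvtColor(t["bgr"],cv2.COLOR_BGR2HSV)
print(g[230:262:1,242:276:1,2])
E
```

```text
px [253.  285.8] c [0.3566 0.1341] len 0.0155 0.0177 edge ang 86.0 area 41.75 V [135. 149. 161.]
px [228.4 283.4] c [0.3668 0.1949] len 0.0187 0.0245 edge ang 86.0 area 69.90625 V [151. 153. 156.]
px [227.8 263.4] c [0.4162 0.1949] len 0.0157 0.0236 edge ang 86.0 area 52.75 V [153. 156. 181.]
px [257.2 245.9] c [0.4549 0.1193] len 0.0421 0.0454 edge ang 15.200000000000003 area 261.625 V [ 81.15 188.   250.  ]
px [235.6 235.6] c [0.4847 0.1728] len 0.0138 0.0574 edge ang 1.2999999999999972 area 108.25 V [177. 203. 215.]
[[214 214 214 215 214 213 212 214 213 213 213 214 217 217 219 219 220 221 222 223 223 223 223 222 222 218 200 161 115  92  89  90  89  91]
 [214 215 215 213 214 213 213 213 214 214 214 214 215 216 218 219 219 220 222 223 222 223 223 222 221 219 208 173 127  95  91  91  92  90]
 [216 214 215 212 214 213 213 214 212 213 213 214 214 217 218 218 220 221 222 224 223 224 223 221 220 220 211 180 134 100  90  89  89  91]
 [215 216 215 214 213 213 212 212 212 212 213 215 216 217 219 220 220 221 222 224 224 224 222 221 220 220 214 187 141 103  90  91  89  90]
 [216 216 214 215 2
[... 3173 characters left out ...]
204]
 [214 214 211 212 213 213 214 214 212 207 196 188 190 195 200 202 205 208 209 210 213 214 216 216 216 217 216 214 213 210 207 205 204 202]
 [217 216 216 215 214 216 215 211 211 209 205 201 203 205 205 206 206 207 209 209 211 211 212 215 214 215 215 213 211 209 204 204 202 200]
 [217 218 215 214 216 215 214 212 210 209 207 206 207 205 205 206 205 205 205 205 208 209 209 213 213 214 213 211 208 205 204 201 200 199]
 [213 213 214 215 214 214 215 213 211 208 206 205 205 204 203 202 203 202 203 204 207 210 210 211 213 213 211 209 207 204 203 202 200 201]
 [212 212 214 214 215 217 215 214 211 209 207 203 201 202 202 201 202 203 205 207 209 211 212 211 212 212 208 206 205 204 202 202 202 202]]
```

Request:
send_rows --rows '[{"dr":[0,0,0],"offset":[0.7,0.9,0],"claw":1},{"dr":[0,0,0],"offset":[0.7,0.9,0],"claw":1},{"dr":[0,0,0],"offset":[0.7,0.9,0],"claw":1},{"dr":[0,0,0],"offset":[0.7,0.9,0],"claw":1},{"dr":[0,0,0],"offset":[0.7,0.9,0],"claw":1},{"dr":[0,0,0],"offset":[0.7,0.9,0],"claw":1},{"dr":[0,0,0],"offset":[0.7,0.9,0],"claw":1},{"dr":[0,0,0],"offset":[0.7,0.9,0],"claw":1}]'

```text
t: 68.0
position: [0.4784, 0.0838, 0.2769]
eef_rot: [0.718, -0.696, -0.002, 0.002]
contact_force: [0.4, -0.6, 0.9]
gripper_width: 0.0854
grasp_force: 0.0
```

Request:
send_rows --rows '[{"dr":[0,0,0],"offset":[0.7,0.9,0],"claw":1},{"dr":[0,-0.92,0],"offset":[0,0,0],"claw":1},{"dr":[0,-0.92,0],"offset":[0,0,0],"claw":1},{"dr":[0,-0.92,0],"offset":[0,0,0],"claw":1},{"dr":[0,-0.92,0],"offset":[0,0,0],"claw":1},{"dr":[0,0,0],"offset":[0,0,0],"claw":1},{"dr":[0,0,0],"offset":[0,0,0],"claw":1},{"dr":[0,0,0],"offset":[0,0,0],"claw":1}]'

```text
t: 68.8
position: [0.4577, 0.0677, 0.278]
eef_rot: [0.701, -0.678, -0.158, -0.151]
contact_force: [-0.4, -0.4, 0.3]
gripper_width: 0.0852
grasp_force: 0.0
```

```bash
python3 - <<'E'
from h import *
st=readout.read_state(); print(np.round(st["joint_pos"],2),st["position"]); M=R.from_quat(st["eef_rot"]).as_matrix(); print(M.round(3))
d=np.array([.457,.131,.018])-M[:,2]*.15-np.array(st["position"]); print("to approach pt, tool units",(M.T@d/.025).round(2))
E
```

```text
[ 0.83  0.84 -1.42  1.97  0.56  0.87  2.4 ] [0.45772002 0.06768521 0.27797834]
[[ 0.03  -0.999 -0.018]
 [-0.904 -0.034  0.426]
 [-0.427  0.004 -0.904]]
to approach pt, tool units [ 2.15 -0.1   4.48]
```

Request:
send_rows --rows '[{"dr":[0,0,0],"offset":[0.43,0,0.9],"claw":1},{"dr":[0,0,0],"offset":[0.43,0,0.9],"claw":1},{"dr":[0,0,0],"offset":[0.43,0,0.9],"claw":1},{"dr":[0,0,0],"offset":[0.43,0,0.9],"claw":1},{"dr":[0,0,0],"offset":[0.43,0,0.9],"claw":1},{"dr":[0,0,0],"offset":[0,0,1],"claw":1},{"dr":[0,0,0],"offset":[0,0,1],"claw":1},{"dr":[0,0,0],"offset":[0,0,0],"claw":1}]'

```text
t: 69.6
position: [0.4553, 0.0893, 0.1067]
eef_rot: [0.702, -0.678, -0.16, -0.149]
contact_force: [-0.2, -0.5, 0.4]
gripper_width: 0.0856
grasp_force: 0.0
```

```bash
cat > w.py <<'E'
from h import *
import sys
def to(p):
    st=readout.read_state(); M=R.from_quat(st["eef_rot"]).as_matrix()
    print("J",np.round(st["joint_pos"],2),"P",np.round(st["position"],4)); print(M.round(3).tolist())
    print("units",(M.T@(np.array(p)-st["position"])/.025).round(2))
if __name__=="__main__": to([float(a) for a in sys.argv[1:4]])
E
python3 w.py .457 .131 .018
```

```text
J [ 0.61  1.   -1.05  2.14  0.94  0.48  2.18] P [0.4553 0.0893 0.1067]
[[0.031, -0.999, -0.021], [-0.904, -0.037, 0.426], [-0.427, 0.006, -0.904]]
units [ 0.01 -0.15  3.92]
```

Request:
send_rows --rows '[{"dr":[0,0,0],"offset":[0,-0.07,0.8],"claw":1},{"dr":[0,0,0],"offset":[0,-0.07,0.8],"claw":1},{"dr":[0,0,0],"offset":[0,0,0.8],"claw":1},{"dr":[0,0,0],"offset":[0,0,0.8],"claw":1},{"dr":[0,0,0],"offset":[0,0,0.7],"claw":1},{"dr":[0,0,0],"offset":[0,0,0],"claw":1},{"dr":[0,0,0],"offset":[0,0,0],"claw":1},{"dr":[0,0,0],"offset":[0,0,0],"claw":1}]'

```text
t: 70.4
position: [0.4592, 0.129, 0.0205]
eef_rot: [0.7, -0.679, -0.158, -0.152]
contact_force: [0.7, -0.8, 0.6]
gripper_width: 0.0853
grasp_force: 0.0
```

```bash
python3 w.py .457 .131 .018
```

```text
J [ 0.34  1.05 -0.68  2.16  1.28  0.14  1.85] P [0.4592 0.129  0.0205]
[[0.027, -1.0, -0.016], [-0.903, -0.031, 0.428], [-0.428, 0.002, -0.904]]
units [-0.03  0.08  0.13]
```

Request:
send_rows --rows '[{"dr":[0,0,0],"offset":[0,0,0.1],"claw":-1},{"dr":[0,0,0],"offset":[0,0,0],"claw":-1},{"dr":[0,0,0],"offset":[0,0,0],"claw":-1},{"dr":[0,0,0],"offset":[0,0,0],"claw":-1},{"dr":[0,0,0],"offset":[0,0,0],"claw":-1},{"dr":[0,0,0],"offset":[0,0,0],"claw":-1},{"dr":[0,0,0],"offset":[0,0,0],"claw":-1},{"dr":[0,0,0],"offset":[0,0,0],"claw":-1}]' --squeeze 70

```text
t: 71.2
position: [0.4582, 0.1301, 0.0176]
eef_rot: [0.7, -0.679, -0.159, -0.151]
contact_force: [-0.2, -1.9, 5.7]
gripper_width: 0.0392
grasp_force: 69.9
```

Request:
send_rows --rows '[{"dr":[0,0,0],"offset":[0,0,-0.4],"claw":-1},{"dr":[0,0,0],"offset":[0,0,-0.8],"claw":-1},{"dr":[0,0,0],"offset":[0,0,-0.8],"claw":-1},{"dr":[0,0,0],"offset":[0,0,-0.8],"claw":-1},{"dr":[0,0,0],"offset":[0,0,-0.8],"claw":-1},{"dr":[0,0,0],"offset":[0,0,-0.8],"claw":-1},{"dr":[0,0,0],"offset":[0,0,-0.8],"claw":-1},{"dr":[0,0,0],"offset":[0,0,-0.8],"claw":-1}]'

```text
t: 72.0
position: [0.4603, 0.0651, 0.1531]
eef_rot: [0.7, -0.679, -0.159, -0.151]
contact_force: [-0.1, -0.5, 0.1]
gripper_width: 0.039
grasp_force: 70.2
```

Request:
send_rows --rows '[{"dr":[0,0,0],"offset":[-0.43,0,-0.9],"claw":-1},{"dr":[0,0,0],"offset":[-0.43,0,-0.9],"claw":-1},{"dr":[0,0,0],"offset":[-0.43,0,-0.9],"claw":-1},{"dr":[0,0,0],"offset":[-0.43,0,-0.9],"claw":-1},{"dr":[0,0,0],"offset":[-0.43,0,-0.9],"claw":-1},{"dr":[0,0,0],"offset":[-0.43,0,-0.9],"claw":-1},{"dr":[0,0,0],"offset":[-0.43,0,-0.9],"claw":-1},{"dr":[0,0,0],"offset":[-0.43,0,-0.9],"claw":-1}]'

```text
t: 72.8
position: [0.461, 0.0662, 0.3527]
eef_rot: [0.7, -0.679, -0.159, -0.151]
contact_force: [0.1, -0.4, -1.8]
gripper_width: 0.0387
grasp_force: 70.2
```

Request:
send_rows --rows '[{"dr":[0.4,0,0.845],"offset":[0,0,0],"claw":-1},{"dr":[0.4,0,0.845],"offset":[0,0,0],"claw":-1},{"dr":[0.4,0,0.845],"offset":[0,0,0],"claw":-1},{"dr":[0.4,0,0.845],"offset":[0,0,0],"claw":-1},{"dr":[0.4,0,0.845],"offset":[0,0,0],"claw":-1},{"dr":[0.4,0,0.845],"offset":[0,0,0],"claw":-1},{"dr":[0.4,0,0.845],"offset":[0,0,0],"claw":-1},{"dr":[0.4,0,0.845],"offset":[0,0,0],"claw":-1}]'

```text
t: 73.6
position: [0.4607, 0.066, 0.3517]
eef_rot: [-0.334, 0.917, 0.076, 0.203]
contact_force: [0.0, 0.8, -0.6]
gripper_width: 0.0391
grasp_force: 70.1
```

Request:
send_rows --rows '[{"dr":[0.4,0,0.845],"offset":[0,0,0],"claw":-1},{"dr":[0.4,0,0.845],"offset":[0,0,0],"claw":-1},{"dr":[0.4,0,0.845],"offset":[0,0,0],"claw":-1},{"dr":[0.4,0,0.845],"offset":[0,0,0],"claw":-1},{"dr":[0.4,0,0.845],"offset":[0,0,0],"claw":-1},{"dr":[0.4,0,0.845],"offset":[0,0,0],"claw":-1},{"dr":[0,0,0],"offset":[0,0,0],"claw":-1},{"dr":[0,0,0],"offset":[0,0,0],"claw":-1}]'

```text
t: 74.4
position: [0.4611, 0.0671, 0.3518]
eef_rot: [-0.019, 0.976, 0.004, 0.216]
contact_force: [0.4, -0.9, -1.2]
gripper_width: 0.039
grasp_force: 70.2
```

```bash
python3 w.py .54 -.27 .36
```

```text
J [ 0.07  0.17 -0.48  2.21  0.58  0.42  0.74] P [0.4611 0.0671 0.3518]
[[-0.906, -0.04, 0.422], [-0.036, 0.999, 0.016], [-0.423, -0.001, -0.906]]
units [ -2.51 -13.6    0.82]
```

Request:
send_rows --rows '[{"dr":[0,0,0],"offset":[-0.18,-0.97,0.06],"claw":-1},{"dr":[0,0,0],"offset":[-0.18,-0.97,0.06],"claw":-1},{"dr":[0,0,0],"offset":[-0.18,-0.97,0.06],"claw":-1},{"dr":[0,0,0],"offset":[-0.18,-0.97,0.06],"claw":-1},{"dr":[0,0,0],"offset":[-0.18,-0.97,0.06],"claw":-1},{"dr":[0,0,0],"offset":[-0.18,-0.97,0.06],"claw":-1},{"dr":[0,0,0],"offset":[-0.18,-0.97,0.06],"claw":-1},{"dr":[0,0,0],"offset":[-0.18,-0.97,0.06],"claw":-1}]'

```text
t: 75.2
position: [0.5054, -0.1289, 0.3561]
eef_rot: [-0.016, 0.976, 0.004, 0.217]
contact_force: [0.0, 0.7, -1.1]
gripper_width: 0.039
grasp_force: 70.3
```

Request:
send_rows --rows '[{"dr":[0,0,0],"offset":[-0.18,-0.97,0.06],"claw":-1},{"dr":[0,0,0],"offset":[-0.18,-0.97,0.06],"claw":-1},{"dr":[0,0,0],"offset":[-0.18,-0.97,0.06],"claw":-1},{"dr":[0,0,0],"offset":[-0.18,-0.97,0.06],"claw":-1},{"dr":[0,0,0],"offset":[-0.18,-0.97,0.06],"claw":-1},{"dr":[0,0,0],"offset":[-0.18,-0.97,0.06],"claw":-1},{"dr":[0,1,0],"offset":[0,0,0],"claw":-1},{"dr":[0,1,0],"offset":[0,0,0],"claw":-1}]'

```text
t: 76.0
position: [0.5364, -0.275, 0.3591]
eef_rot: [-0.015, 0.995, 0.002, 0.096]
contact_force: [1.7, 0.0, -0.3]
gripper_width: 0.0391
grasp_force: 70.3
```

Request:
send_rows --rows '[{"dr":[0,1,0],"offset":[0,0,0],"claw":-1},{"dr":[0,1,0],"offset":[0,0,0],"claw":-1},{"dr":[0,1,0],"offset":[0,0,0],"claw":-1},{"dr":[0,1,0],"offset":[0,0,0],"claw":-1},{"dr":[0,1,0],"offset":[0,0,0],"claw":-1},{"dr":[0,1,0],"offset":[0,0,0],"claw":-1},{"dr":[0,0,0],"offset":[0,0,0],"claw":-1},{"dr":[0,0,0],"offset":[0,0,0],"claw":-1}]'

```text
t: 76.8
position: [0.5389, -0.2717, 0.3582]
eef_rot: [-0.017, 0.966, -0.002, -0.258]
contact_force: [-0.0, 0.5, -0.9]
gripper_width: 0.039
grasp_force: 70.3
```

```bash
python3 w.py .54 -.27 .36
```

```text
J [ 0.46  0.85 -0.44  0.95  0.4   1.91  1.71] P [ 0.5389 -0.2717  0.3582]
[[-0.867, -0.034, -0.498], [-0.032, 0.999, -0.013], [0.498, 0.004, -0.867]]
units [-0.    0.07 -0.09]
```

Request:
send_rows --rows '[{"dr":[0,0,0],"offset":[-0.5,0,0.87],"claw":-1},{"dr":[0,0,0],"offset":[-0.5,0,0.87],"claw":-1},{"dr":[0,0,0],"offset":[-0.5,0,0.87],"claw":-1},{"dr":[0,0,0],"offset":[-0.5,0,0.87],"claw":-1},{"dr":[0,0,0],"offset":[-0.5,0,0.87],"claw":-1},{"dr":[0,0,0],"offset":[-0.5,0,0.87],"claw":-1},{"dr":[0,0,0],"offset":[-0.5,0,0.87],"claw":-1},{"dr":[0,0,0],"offset":[-0.5,0,0.87],"claw":-1}]'

```text
t: 77.6
position: [0.5385, -0.2723, 0.1601]
eef_rot: [-0.016, 0.967, -0.004, -0.256]
contact_force: [0.1, -0.4, -1.0]
gripper_width: 0.039
grasp_force: 70.3
```

Request:
send_rows --rows '[{"dr":[0,0,0],"offset":[0,0,0],"claw":-1},{"dr":[0,1,0],"offset":[0,0,0],"claw":-1},{"dr":[0,1,0],"offset":[0,0,0],"claw":-1},{"dr":[0,1,0],"offset":[0,0,0],"claw":-1},{"dr":[0,0,0],"offset":[0,0,0],"claw":-1},{"dr":[0,0,0],"offset":[0,0,0],"claw":-1},{"dr":[0,0,0],"offset":[0,0,0],"claw":-1},{"dr":[0,0,0],"offset":[0,0,0],"claw":-1}]'

```text
t: 78.4
position: [0.5393, -0.2716, 0.1617]
eef_rot: [-0.015, 0.905, -0.007, -0.425]
contact_force: [0.2, -0.2, -1.8]
gripper_width: 0.0392
grasp_force: 70.3
```

```bash
python3 w.py .54 -.27 .03
```

```text
J [ 0.37  1.24 -0.34  0.81  0.46  2.    1.7 ] P [ 0.5393 -0.2716  0.1617]
[[-0.639, -0.033, -0.769], [-0.02, 0.999, -0.026], [0.769, -0.001, -0.639]]
units [-4.07  0.07  3.34]
```

Request:
send_rows --rows '[{"dr":[0,0,0],"offset":[-0.77,0,0.64],"claw":-1},{"dr":[0,0,0],"offset":[-0.77,0,0.64],"claw":-1},{"dr":[0,0,0],"offset":[-0.77,0,0.64],"claw":-1},{"dr":[0,0,0],"offset":[-0.77,0,0.64],"claw":-1},{"dr":[0,0,0],"offset":[-0.77,0,0.64],"claw":-1},{"dr":[0,0,0],"offset":[0,0,0],"claw":-1},{"dr":[0,0,0],"offset":[0,0,0],"claw":-1},{"dr":[0,0,0],"offset":[0,0,0],"claw":-1}]'

```text
t: 79.2
position: [0.5393, -0.2708, 0.0354]
eef_rot: [-0.015, 0.905, -0.007, -0.426]
contact_force: [0.3, -0.2, -0.2]
gripper_width: 0.0393
grasp_force: 70.3
```

Request:
send_rows --rows '[{"dr":[0,0,0],"offset":[-0.15,0,0.13],"claw":-1},{"dr":[0,0,0],"offset":[-0.15,0,0.13],"claw":-1},{"dr":[0,0,0],"offset":[-0.15,0,0.13],"claw":-1},{"dr":[0,0,0],"offset":[-0.08,0,0.06],"claw":-1},{"dr":[0,0,0],"offset":[0,0,0],"claw":-1},{"dr":[0,0,0],"offset":[0,0,0],"claw":-1},{"dr":[0,0,0],"offset":[0,0,0],"claw":-1},{"dr":[0,0,0],"offset":[0,0,0],"claw":-1}]'

```text
t: 80.0
position: [0.5383, -0.2704, 0.0166]
eef_rot: [-0.016, 0.904, -0.007, -0.427]
contact_force: [-0.5, 1.0, -0.4]
gripper_width: 0.0387
grasp_force: 70.3
```

Request:
send_rows --rows '[{"dr":[0,0,0],"offset":[-0.06,0,0.05],"claw":-1},{"dr":[0,0,0],"offset":[-0.06,0,0.05],"claw":-1},{"dr":[0,0,0],"offset":[0,0,0],"claw":-1},{"dr":[0,0,0],"offset":[0,0,0],"claw":-1},{"dr":[0,0,0],"offset":[0,0,0],"claw":-1},{"dr":[0,0,0],"offset":[0,0,0],"claw":-1},{"dr":[0,0,0],"offset":[0,0,0],"claw":-1},{"dr":[0,0,0],"offset":[0,0,0],"claw":-1}]'

```text
t: 80.8
position: [0.5382, -0.2703, 0.0124]
eef_rot: [-0.016, 0.904, -0.007, -0.427]
contact_force: [0.3, -1.1, -0.1]
gripper_width: 0.039
grasp_force: 70.5
```

Request:
send_rows --rows '[{"dr":[0,0,0],"offset":[0,0,0],"claw":1},{"dr":[0,0,0],"offset":[0,0,0],"claw":1},{"dr":[0,0,0],"offset":[0,0,0],"claw":1},{"dr":[0,0,0],"offset":[0,0,0],"claw":1},{"dr":[0,0,0],"offset":[0,0,0],"claw":1},{"dr":[0,0,0],"offset":[0,0,0],"claw":1},{"dr":[0,0,0],"offset":[0.3,0,-0.3],"claw":1},{"dr":[0,0,0],"offset":[0.5,0,-0.5],"claw":1}]'

```text
t: 81.6
position: [0.5403, -0.27, 0.0407]
eef_rot: [-0.016, 0.904, -0.007, -0.428]
contact_force: [0.2, 0.2, 0.8]
gripper_width: 0.0854
grasp_force: 0.0
```

Request:
send_rows --rows '[{"dr":[0,0,0],"offset":[0.77,0,-0.64],"claw":1},{"dr":[0,0,0],"offset":[0.77,0,-0.64],"claw":1},{"dr":[0,0,0],"offset":[0.77,0,-0.64],"claw":1},{"dr":[0,0,0],"offset":[0.77,0,-0.64],"claw":1},{"dr":[0,-1,0],"offset":[0.77,0,-0.64],"claw":1},{"dr":[0,-1,0],"offset":[0.5,0,-0.8],"claw":1},{"dr":[0,-1,0],"offset":[0.5,0,-0.8],"claw":1},{"dr":[0,-1,0],"offset":[0.3,0,-0.9],"claw":1}]'

```text
t: 82.4
position: [0.5536, -0.2701, 0.2392]
eef_rot: [-0.017, 0.98, -0.004, -0.196]
contact_force: [0.6, -0.3, 0.4]
gripper_width: 0.0857
grasp_force: 0.0
```

Request:
send_rows --rows '[{"dr":[0,-1,0],"offset":[0,0,0],"claw":1},{"dr":[0,-1,0],"offset":[0,0,0],"claw":1},{"dr":[0,-1,0],"offset":[0,0,0],"claw":1},{"dr":[0,-0.3,0],"offset":[0,0,0],"claw":1},{"dr":[0,0,0],"offset":[-1,0.5,0],"claw":1},{"dr":[0,0,0],"offset":[-1,0.5,0],"claw":1},{"dr":[0,0,0],"offset":[-1,0.5,0],"claw":1},{"dr":[0,0,0],"offset":[0,0,0],"claw":1}]'

```text
t: 83.2
position: [0.6301, -0.2257, 0.2372]
eef_rot: [-0.02, 1.0, 0.001, -0.001]
contact_force: [0.2, 0.8, -0.4]
gripper_width: 0.0855
grasp_force: 0.0
```

```bash
python3 - <<'E'
from m import *
from c import cap
import w; w.to([.54,-.27,.3])
t=snap("top"); cap(t,win=(370,150,440,290)); print(); boxes(t)
E
```

```text
J [ 0.54  0.79 -0.54  1.4   0.43  1.08  1.54] P [ 0.6301 -0.2257  0.2372]
[[-0.999, -0.039, -0.002], [-0.039, 0.999, 0.002], [0.002, 0.002, -1.0]]
units [ 3.68 -1.62 -2.51]
px [420.4 248. ] c [ 0.4205 -0.2903] len 0.0139 0.0132 edge ang 86.0 area 28.34375 V [158. 160. 166.]
px [406.1 201.6] c [ 0.5417 -0.267 ] len 0.0478 0.0511 edge ang 3.200000000000003 area 327.40625 V [153.55 228.   243.  ]
px [425.8 193.2] c [ 0.5627 -0.3193] len 0.0994 0.2793 edge ang 18.200000000000003 area 1648.46875 V [127. 142. 160.]

0.04 [ 0.5443 -0.2697] [0.0397 0.0437] yaw -88.2
0.05 [ 0.5425 -0.2678] [0.0393 0.0434] yaw -88.2
0.058 [ 0.541  -0.2663] [0.0391 0.0431] yaw -88.2
```

```bash
python3 - <<'E'
from h import *
s=snap("side"); old=cv2.imread("pics/side0.png")
def prof(im,c,yaw,z):
    u=np.array([np.cos(yaw),np.sin(yaw)]);n=np.array([np.sin(yaw),-np.cos(yaw)])
    P=[np.r_[np.array(c)+a*u+.02*n,z] for a in np.arange(-.026,.0265,.002)]
    q=proj(s,P).astype(np.float32); g=cv2.cvtColor(im,cv2.COLOR_BGR2GRAY)
    return cv2.remap(g,q[:,0].reshape(1,-1),q[:,1].reshape(1,-1),cv2.INTER_LINEAR)[0]
for z in(.015,.02,.025):
    print("old",prof(old,[.378,-.240],np.radians(-10),z)); print("new",prof(s["bgr"],[.544,-.2697],np.radians(1.8),z))
E
```

```text
old [233 231 232 234 235 222 193 201 190 220 237 238 238 238 238 237 235 236
 237 237 229 206 204 237 248 254 247]
new [229 238 240 235 232 229 206 180 191 194 228 231 231 233 235 235 237 237
 236 235 234 175 223 233 232 233 231]
old [233 232 232 231 230 223 157 221 153 227 229 230 230 230 228 230 229 230
 230 229 221 169 203 228 242 255 254]
new [235 228 202 221 226 220 192 178 181 186 221 226 226 226 225 226 226 225
 226 225 226 171 189 225 226 230 230]
old [232 231 232 231 228 230 140 219 140 217 230 229 228 229 229 229 229 231
 229 229 223 181 209 228 242 253 252]
new [194 206 205 221 225 216 189 190 189 188 221 225 226 225 224 224 224 224
 224 223 223 166 206 223 226 232 233]
```

Request:
send_rows --rows '[{"dr":[0,0,0],"offset":[0.88,-0.4,0],"claw":1},{"dr":[0,0,0],"offset":[0.88,-0.4,0],"claw":1},{"dr":[0,0,0],"offset":[0.88,-0.4,0],"claw":1},{"dr":[0,0,0],"offset":[0.88,-0.4,0],"claw":1},{"dr":[0,0,0],"offset":[0,0,1],"claw":1},{"dr":[0,0,0],"offset":[0,0,1],"claw":1},{"dr":[0,0,0],"offset":[0,0,1],"claw":1},{"dr":[0,0,0],"offset":[0,0,0],"claw":1}]'

```text
t: 84.1
position: [0.5359, -0.2739, 0.1585]
eef_rot: [-0.016, 1.0, 0.0, -0.007]
contact_force: [-1.0, -0.4, -0.6]
gripper_width: 0.0851
grasp_force: 0.0
```

```bash
python3 w.py .544 -.2697 .01
```

```text
J [ 0.67  0.79 -0.5   1.68  0.5   0.81  1.54] P [ 0.5359 -0.2739  0.1585]
[[-0.999, -0.033, -0.014], [-0.033, 0.999, 0.001], [0.014, 0.001, -1.0]]
units [-0.41  0.15  5.94]
```

Request:
send_rows --rows '[{"dr":[0,0,0],"offset":[0,0,0.8],"claw":1},{"dr":[0,0,0],"offset":[0,0,0.8],"claw":1},{"dr":[0,0,0],"offset":[0,0,0.8],"claw":1},{"dr":[0,0,0],"offset":[0,0,0.5],"claw":1},{"dr":[0,0,0],"offset":[0,0,0],"claw":1},{"dr":[0,0,0],"offset":[0,0,0],"claw":1},{"dr":[0,0,0],"offset":[0,0,0],"claw":1},{"dr":[0,0,0],"offset":[0,0,0],"claw":1}]'

```text
t: 84.9
position: [0.5399, -0.2731, 0.0893]
eef_rot: [-0.017, 1.0, -0.0, -0.002]
contact_force: [-0.0, -0.2, -0.5]
gripper_width: 0.0853
grasp_force: 0.0
```

```bash
python3 w.py .544 -.2697 .01
```

```text
J [ 0.64  0.89 -0.45  1.72  0.57  0.67  1.48] P [ 0.5399 -0.2731  0.0893]
[[-0.999, -0.034, -0.005], [-0.034, 0.999, -0.001], [0.005, -0.0, -1.0]]
units [-0.19  0.13  3.17]
```

Request:
send_rows --rows '[{"dr":[0,0,0],"offset":[-0.1,0.12,0.8],"claw":1},{"dr":[0,0,0],"offset":[0,0,0.8],"claw":1},{"dr":[0,0,0],"offset":[0,0,0.8],"claw":1},{"dr":[0,0,0],"offset":[0,0,0.7],"claw":1},{"dr":[0,0,0],"offset":[0,0,0],"claw":1},{"dr":[0,0,0],"offset":[0,0,0],"claw":1},{"dr":[0,0,0],"offset":[0,0,0],"claw":1},{"dr":[0,0,0],"offset":[0,0,0],"claw":1}]'

```text
t: 85.7
position: [0.5418, -0.27, 0.0118]
eef_rot: [-0.017, 1.0, -0.0, -0.002]
contact_force: [-0.5, -0.9, -0.1]
gripper_width: 0.0855
grasp_force: 0.0
```

Request:
send_rows --rows '[{"dr":[0,0,0],"offset":[0,0,0],"claw":-1},{"dr":[0,0,0],"offset":[0,0,0],"claw":-1},{"dr":[0,0,0],"offset":[0,0,0],"claw":-1},{"dr":[0,0,0],"offset":[0,0,0],"claw":-1},{"dr":[0,0,0],"offset":[0,0,0],"claw":-1},{"dr":[0,0,0],"offset":[0,0,0],"claw":-1},{"dr":[0,0,0],"offset":[0,0,0],"claw":-1},{"dr":[0,0,0],"offset":[0,0,0],"claw":-1}]' --squeeze 70

```text
t: 86.5
position: [0.5414, -0.2698, 0.0111]
eef_rot: [-0.017, 1.0, -0.0, -0.003]
contact_force: [-0.6, 0.2, 5.9]
gripper_width: 0.0387
grasp_force: 71.3
```

```bash
python3 w.py .544 -.2697 .01
```

```text
J [ 0.59  1.   -0.37  1.74  0.64  0.53  1.41] P [ 0.5414 -0.2698  0.0111]
[[-0.999, -0.035, -0.006], [-0.035, 0.999, -0.0], [0.006, 0.0, -1.0]]
units [-0.1   0.    0.04]
```

Request:
send_rows --rows '[{"dr":[0,0,0],"offset":[0,0,-1],"claw":-1},{"dr":[0,0,0],"offset":[0,0,-1],"claw":-1},{"dr":[0,0,0],"offset":[0,0,-1],"claw":-1},{"dr":[0,0,0],"offset":[0,0,-1],"claw":-1},{"dr":[0,0,0],"offset":[0,0,-1],"claw":-1},{"dr":[0,0,0],"offset":[0,0,-1],"claw":-1},{"dr":[0,0,0],"offset":[0,0,-1],"claw":-1},{"dr":[0,0,0],"offset":[0,0,-1],"claw":-1}]'

```text
t: 87.3
position: [0.5417, -0.2697, 0.2111]
eef_rot: [-0.017, 1.0, 0.0, -0.004]
contact_force: [-0.0, -0.5, 0.5]
gripper_width: 0.0389
grasp_force: 70.7
```

Request:
send_rows --rows '[{"dr":[0,0,0],"offset":[0,0,-1],"claw":-1},{"dr":[0,0,0],"offset":[0,0,-1],"claw":-1},{"dr":[0,0,0],"offset":[0,0,-1],"claw":-1},{"dr":[0,0,0],"offset":[0,0,-1],"claw":-1},{"dr":[0,0,0],"offset":[0,0,-1],"claw":-1},{"dr":[0,0,0],"offset":[0,0,-1],"claw":-1},{"dr":[0,0,0],"offset":[0.29,0.95,0],"claw":-1},{"dr":[0,0,0],"offset":[0.29,0.95,0],"claw":-1}]'

```text
t: 88.1
position: [0.527, -0.2228, 0.3607]
eef_rot: [-0.016, 1.0, 0.0, -0.003]
contact_force: [0.7, 1.2, -1.5]
gripper_width: 0.0388
grasp_force: 70.7
```

Request:
send_rows --rows '[{"dr":[0,0,0],"offset":[0.29,0.95,0],"claw":-1},{"dr":[0,0,0],"offset":[0.29,0.95,0],"claw":-1},{"dr":[0,0,0],"offset":[0.29,0.95,0],"claw":-1},{"dr":[0,0,0],"offset":[0.29,0.95,0],"claw":-1},{"dr":[0,0,0],"offset":[0.29,0.95,0],"claw":-1},{"dr":[0,0,0],"offset":[0.29,0.95,0],"claw":-1},{"dr":[0,0,0],"offset":[0.29,0.95,0],"claw":-1},{"dr":[0,0,0],"offset":[0.29,0.95,0],"claw":-1}]'

```text
t: 88.9
position: [0.4618, -0.0342, 0.3607]
eef_rot: [-0.017, 1.0, 0.0, -0.004]
contact_force: [-0.2, 0.2, -0.7]
gripper_width: 0.039
grasp_force: 70.7
```

Request:
send_rows --rows '[{"dr":[0,0,0],"offset":[0.29,0.95,0],"claw":-1},{"dr":[0,0,0],"offset":[0.29,0.95,0],"claw":-1},{"dr":[0,0,0],"offset":[0.29,0.95,0],"claw":-1},{"dr":[0,0,0],"offset":[0.29,0.95,0],"claw":-1},{"dr":[0,0,0],"offset":[0.29,0.95,0],"claw":-1},{"dr":[0,0,0],"offset":[0.29,0.95,0],"claw":-1},{"dr":[0,0,0],"offset":[0.29,0.95,0],"claw":-1},{"dr":[0,0,0],"offset":[0.29,0.95,0],"claw":-1}]'

```text
t: 89.7
position: [0.3974, 0.1534, 0.3613]
eef_rot: [-0.017, 1.0, -0.0, -0.004]
contact_force: [0.3, -0.8, -1.5]
gripper_width: 0.0389
grasp_force: 70.7
```

```bash
python3 w.py .395 .1543 .116
```

```text
J [ 0.07  0.32 -0.74  1.9   0.24  1.02  0.83] P [0.3974 0.1534 0.3613]
[[-0.999, -0.034, -0.008], [-0.034, 0.999, -0.001], [0.008, -0.0, -1.0]]
units [0.02 0.04 9.81]
```

Request:
send_rows --rows '[{"dr":[0,0,0],"offset":[0.1,0.04,1],"claw":-1},{"dr":[0,0,0],"offset":[0,0,1],"claw":-1},{"dr":[0,0,0],"offset":[0,0,1],"claw":-1},{"dr":[0,0,0],"offset":[0,0,1],"claw":-1},{"dr":[0,0,0],"offset":[0,0,1],"claw":-1},{"dr":[0,0,0],"offset":[0,0,1],"claw":-1},{"dr":[0,0,0],"offset":[0,0,1],"claw":-1},{"dr":[0,0,0],"offset":[0,0,1],"claw":-1}]'

```text
t: 90.5
position: [0.394, 0.1536, 0.1605]
eef_rot: [-0.017, 1.0, 0.0, -0.004]
contact_force: [0.6, 0.1, -2.1]
gripper_width: 0.0391
grasp_force: 70.7
```

Request:
send_rows --rows '[{"dr":[0,0,0],"offset":[0,0,0.9],"claw":-1},{"dr":[0,0,0],"offset":[0,0,0.9],"claw":-1},{"dr":[0,0,0],"offset":[0,0,0],"claw":-1},{"dr":[0,0,0],"offset":[0,0,0],"claw":-1},{"dr":[0,0,0],"offset":[0,0,0],"claw":-1},{"dr":[0,0,0],"offset":[0,0,0],"claw":-1},{"dr":[0,0,0],"offset":[0,0,0],"claw":-1},{"dr":[0,0,0],"offset":[0,0,0],"claw":-1}]'

```text
t: 91.3
position: [0.3943, 0.1539, 0.1172]
eef_rot: [-0.017, 1.0, 0.0, -0.003]
contact_force: [-0.4, 0.3, -0.3]
gripper_width: 0.0394
grasp_force: 70.7
```

```bash
python3 w.py .4495 .1567 .116
```

```text
J [-0.26  0.68 -0.35  2.25  0.74  0.33  0.36] P [0.3943 0.1539 0.1172]
[[-0.999, -0.034, -0.006], [-0.034, 0.999, 0.001], [0.006, 0.001, -1.0]]
units [-2.21  0.04  0.03]
```

Request:
send_rows --rows '[{"dr":[0,0,0],"offset":[-0.2,0.02,0.02],"claw":-1},{"dr":[0,0,0],"offset":[-0.2,0,0],"claw":-1},{"dr":[0,0,0],"offset":[-0.2,0,0],"claw":-1},{"dr":[0,0,0],"offset":[-0.2,0,0],"claw":-1},{"dr":[0,0,0],"offset":[-0.2,0,0],"claw":-1},{"dr":[0,0,0],"offset":[-0.2,0,0],"claw":-1},{"dr":[0,0,0],"offset":[-0.2,0,0],"claw":-1},{"dr":[0,0,0],"offset":[-0.2,0,0],"claw":-1}]'

```text
t: 92.1
position: [0.4344, 0.1558, 0.1159]
eef_rot: [-0.017, 1.0, 0.0, -0.003]
contact_force: [0.2, 0.6, -0.3]
gripper_width: 0.0389
grasp_force: 70.7
```

Request:
send_rows --rows '[{"dr":[0,0,0],"offset":[-0.12,0,0],"claw":-1},{"dr":[0,0,0],"offset":[-0.12,0,0],"claw":-1},{"dr":[0,0,0],"offset":[-0.12,0,0],"claw":-1},{"dr":[0,0,0],"offset":[-0.12,0,0],"claw":-1},{"dr":[0,0,0],"offset":[-0.12,0,0],"claw":-1},{"dr":[0,0,0],"offset":[-0.12,0,0],"claw":-1},{"dr":[0,0,0],"offset":[0,0,0],"claw":-1},{"dr":[0,0,0],"offset":[0,0,0],"claw":-1}]'

```text
t: 92.9
position: [0.4481, 0.1561, 0.1155]
eef_rot: [-0.018, 1.0, -0.001, -0.006]
contact_force: [-7.8, 0.6, 2.7]
gripper_width: 0.0391
grasp_force: 71.3
```

```bash
python3 w.py .4495 .1567 .116
```

```text
J [-0.15  0.73 -0.44  2.09  0.68  0.47  0.49] P [0.4481 0.1561 0.1155]
[[-0.999, -0.036, -0.013], [-0.036, 0.999, -0.002], [0.013, -0.001, -1.0]]
units [-0.06  0.02 -0.02]
```

Request:
send_rows --rows '[{"dr":[0,0,0],"offset":[-0.06,0,0],"claw":-1},{"dr":[0,0,0],"offset":[0,0,0],"claw":-1},{"dr":[0,0,0],"offset":[0.06,0,0.05],"claw":-1},{"dr":[0,0,0],"offset":[0.06,0,0.05],"claw":-1},{"dr":[0,0,0],"offset":[0.03,0,0.02],"claw":-1},{"dr":[0,0,0],"offset":[0,0,0],"claw":-1},{"dr":[0,0,0],"offset":[0,0,0],"claw":-1},{"dr":[0,0,0],"offset":[0,0,0],"claw":-1}]' --squeeze 40

```text
t: 93.7
position: [0.4481, 0.156, 0.113]
eef_rot: [-0.018, 1.0, -0.001, -0.005]
contact_force: [-5.7, -0.6, 5.5]
gripper_width: 0.0388
grasp_force: 71.6
```

```bash
python3 w.py .4495 .1567 .116
```

```text
J [-0.16  0.74 -0.43  2.1   0.69  0.46  0.48] P [0.4481 0.156  0.113 ]
[[-0.999, -0.035, -0.009], [-0.035, 0.999, -0.001], [0.009, -0.001, -1.0]]
units [-0.06  0.03 -0.12]
```

Now open gently and check before going up.

Request:
send_rows --rows '[{"dr":[0,0,0],"offset":[0,0,0],"claw":0.05},{"dr":[0,0,0],"offset":[0,0,0],"claw":0.05},{"dr":[0,0,0],"offset":[0,0,0],"claw":0.05},{"dr":[0,0,0],"offset":[0,0,0],"claw":0.3},{"dr":[0,0,0],"offset":[0,0,0],"claw":0.3},{"dr":[0,0,0],"offset":[0,0,0],"claw":1},{"dr":[0,0,0],"offset":[0,0,0],"claw":1},{"dr":[0,0,0],"offset":[0,0,0],"claw":1}]'

```text
t: 94.5
position: [0.4497, 0.1563, 0.1129]
eef_rot: [-0.017, 1.0, 0.0, -0.003]
contact_force: [0.3, 0.0, 0.6]
gripper_width: 0.0853
grasp_force: 0.0
```

Request:
send_rows --rows '[{"dr":[0,0,0],"offset":[0,0,-0.4],"claw":1},{"dr":[0,0,0],"offset":[0,0,-0.8],"claw":1},{"dr":[0,0,0],"offset":[0,0,-1],"claw":1},{"dr":[0,0,0],"offset":[0,0,-1],"claw":1},{"dr":[0,0,0],"offset":[0,0,-1],"claw":1},{"dr":[0,0,0],"offset":[0,0,-1],"claw":1},{"dr":[0,0,0],"offset":[0,0,-1],"claw":1},{"dr":[0,0,0],"offset":[0,0,-1],"claw":1}]'

```text
t: 95.3
position: [0.4504, 0.1562, 0.2946]
eef_rot: [-0.017, 1.0, 0.0, -0.003]
contact_force: [0.1, -1.1, -0.9]
gripper_width: 0.0854
grasp_force: 0.0
```

Request:
send_rows --rows '[{"dr":[0,0,0],"offset":[-0.9,0.02,0],"claw":-0.15},{"dr":[0,0,0],"offset":[-0.9,0.02,0],"claw":-0.15},{"dr":[0,0,0],"offset":[-0.9,0.02,0],"claw":-0.15},{"dr":[0,0,0],"offset":[-0.9,0.02,0],"claw":-0.15},{"dr":[0,0,0],"offset":[-0.9,0.02,0],"claw":-0.15},{"dr":[0,0,0],"offset":[-0.9,0.02,0],"claw":-0.15},{"dr":[0,0,0],"offset":[-0.9,0.02,0],"claw":-0.15},{"dr":[0,0,0],"offset":[-0.9,0.02,0],"claw":-0.15}]'

```text
t: 96.1
position: [0.6311, 0.1664, 0.2924]
eef_rot: [-0.017, 1.0, 0.0, -0.004]
contact_force: [0.4, 0.5, -0.3]
gripper_width: 0.0365
grasp_force: 0.0
```

```bash
python3 w.py .665 .167 .3; python3 - <<'E'
from h import *
np.set_printoptions(threshold=10**6,linewidth=250)
t=snap("top")
g=cv2.cvtColor(t["bgr"],cv2.COLOR_BGR2HSV)
print("expected cap top corners px",proj(t,[[.452-.022,.156-.02,.142],[.452-.022,.176,.142],[.474,.136,.142],[.474,.176,.142]]).round(1).tolist())
print(g[222:268:2,218:258:2,2]); print(g[222:268:2,218:258:2,1])
E
```

```text
J [-0.01  0.73 -0.64  1.37  0.44  1.19  0.92] P [0.6311 0.1664 0.2924]
[[-0.999, -0.035, -0.007], [-0.035, 0.999, 0.001], [0.007, 0.001, -1.0]]
units [-1.35 -0.02 -0.32]
expected cap top corners px [[244.9, 252.4], [227.6, 253.6], [244.1, 233.5], [227.0, 234.7]]
[[150 151 150 157 179 191 193 170 176 156 183 187 105  79  74  77  84 105 130 148]
 [178 159 152 158 184 195 198 192 211 188 187 187  95  71  71  71  70  73  84 115]
 [236 226 178 161 188 198 198 199 210 194 184 158  76  72  75  82  85  80  73  77]
 [237 238 225 181 188 200 199 197 210 199 174 137  74  79  88 101 113 121 108  82]
 [231 236 237 217 188 203 198 192 208 203 164 121  73  77  75  76  79  93 116 122]
 [199 234 237 221 191 203 200 190 205 204 166 118  73  74  70  68  68  70  81 108]
 [212 234 236 221 192 211 215 205 221 228 213 142  75  69  57  49  49  54  60  74]
 [238 237 236 209 203 236 241 242 241 239 236 178  75  64  47  45  42  43  45  56]
 [238 236 232 181 202 231 236 236 235 237 244 214  87  61  42  43  42  42  45  46]
 [235 229 190 160 204 234 232 247 248 249 250 234 111  59  42  43  43  45  42  43]
 [210 1
[... 2282 characters left out ...]
16  24  43  62  13  10  18  17  23]
 [ 30  31  32  32  35  30  27  26  17  16  14  15  19  39  72  21  22  25  24  34]
 [ 34  32  30  30  32  33  29  28  29  29  30  30  31  47  84  37  24  35  18  18]
 [ 32  34  32  30  34  39  41  41  40  44  47  52  56  60  80  62  23  24  17  19]
 [ 34  32  30  32  35  37  45  49  49  51  56  60  61  60  68  78  28  30  24  25]
 [ 34  30  33  30  34  35  41  50  51  50  54  58  62  60  64  89  41  18  18  28]
 [ 30  29  32  31  32  33  38  49  52  51  52  56  60  57  59  84  81  34  40  18]
 [ 32  32  30  32  34  31  37  46  50  52  50  54  58  58  59  74  86  51  24  30]
 [ 32  32  32  32  30  32  36  42  50  49  51  53  56  54  57  70  94  79  45  24]]
```

Request:
send_rows --rows '[{"dr":[0,0,0],"offset":[-0.69,0,0],"claw":-0.15},{"dr":[0,0,0],"offset":[-0.69,0,0],"claw":-0.15},{"dr":[0,0,0.93],"offset":[0,0,0],"claw":-0.15},{"dr":[0,0,0.93],"offset":[0,0,0],"claw":-0.15},{"dr":[0,0,0.93],"offset":[0,0,0],"claw":-0.15},{"dr":[0,0,0.93],"offset":[0,0,0],"claw":-0.15},{"dr":[0,0,0.93],"offset":[0,0,0],"claw":-0.15},{"dr":[0,0,0.93],"offset":[0,0,0],"claw":-0.15}]'

```text
t: 96.95
position: [0.6645, 0.1677, 0.2921]
eef_rot: [0.314, 0.949, -0.001, -0.004]
contact_force: [0.0, -0.3, -0.4]
gripper_width: 0.036
grasp_force: 0.0
```

Request:
send_rows --rows '[{"dr":[0,0,0.93],"offset":[0,0,0],"claw":-0.15},{"dr":[0,0,0.93],"offset":[0,0,0],"claw":-0.15},{"dr":[0,0,0.93],"offset":[0,0,0],"claw":-0.15},{"dr":[0,0,0.93],"offset":[0,0,0],"claw":-0.15},{"dr":[0,0,0.93],"offset":[0,0,0],"claw":-0.15},{"dr":[0,0,0.93],"offset":[0,0,0],"claw":-0.15},{"dr":[0,0,0.93],"offset":[0,0,0],"claw":-0.15},{"dr":[0,0,0.93],"offset":[0,0,0],"claw":-0.15}]'

```text
t: 97.75
position: [0.6645, 0.1679, 0.292]
eef_rot: [0.693, 0.721, -0.002, -0.003]
contact_force: [0.2, -0.8, 0.5]
gripper_width: 0.0365
grasp_force: 0.0
```

Request:
send_rows --rows '[{"dr":[0,0,0],"offset":[0,0,0],"claw":-0.15},{"dr":[0,0,0],"offset":[0,0,0],"claw":-0.15},{"dr":[0,0,0],"offset":[0,0,0],"claw":-0.15},{"dr":[0,0,0],"offset":[0,0,0],"claw":-0.15},{"dr":[0,0,0],"offset":[0,0,0],"claw":-0.15},{"dr":[0,0,0],"offset":[0,0,0],"claw":-0.15},{"dr":[0,0,0],"offset":[0,0,0],"claw":-0.15},{"dr":[0,0,0],"offset":[0,0,0],"claw":-0.15}]'

```text
t: 98.55
position: [0.6652, 0.1677, 0.2914]
eef_rot: [0.692, 0.722, -0.002, -0.003]
contact_force: [-0.2, 0.4, -0.3]
gripper_width: 0.0358
grasp_force: 0.0
```

```bash
cat > v.py <<'E'
from h import *
def look():
    t=snap("top"); g=cv2.cvtColor(t["bgr"],cv2.COLOR_BGR2HSV)
    for n,(x,y,z) in dict(cap=(.452,.156,.142),p50=(.534,.161,.145),p58=(.562,.1635,.149),p66=(.593,.163,.153),glass=(.694,.043,.0)).items():
        q=proj(t,[x,y,z])[0].round().astype(int); print(n,q,g[q[1],q[0]].tolist(),end=" ")
    print(); return t
E
python3 w.py .665 .167 .22; python3 -c "
from v import *
look()"
```

```text
J [-0.21  0.73 -0.22  1.27  0.16  1.16 -0.39] P [0.6652 0.1677 0.2914]
[[-0.043, 0.999, -0.007], [0.999, 0.043, 0.0], [0.0, -0.007, -1.0]]
units [-0.03  0.01  2.86]
cap [236 244] [26, 101, 131] p50 [232 209] [27, 102, 155] p58 [231 197] [26, 96, 165] p66 [230 184] [26, 94, 168] glass [284 157] [19, 23, 244]
```

Request:
send_rows --rows '[{"dr":[0,0,0],"offset":[0,0,0.9],"claw":-0.15},{"dr":[0,0,0],"offset":[0,0,0.9],"claw":-0.15},{"dr":[0,0,0],"offset":[0,0,0.9],"claw":-0.15},{"dr":[0,0,0],"offset":[0,0,0.9],"claw":-0.15},{"dr":[0,0,0],"offset":[0,0,0.9],"claw":-0.15},{"dr":[0,0,0],"offset":[0,0,0.9],"claw":-0.15},{"dr":[0,0,0],"offset":[0,0,0.26],"claw":-0.15},{"dr":[0,0,0],"offset":[0,0,0],"claw":-0.15}]'

```text
t: 99.4
position: [0.6636, 0.1675, 0.149]
eef_rot: [0.692, 0.722, -0.003, -0.003]
contact_force: [-0.9, 1.0, 0.3]
gripper_width: 0.0359
grasp_force: 0.0
```

Request:
send_rows --rows '[{"dr":[0,0,0],"offset":[0,0,0],"claw":-1},{"dr":[0,0,0],"offset":[0,0,0],"claw":-1},{"dr":[0,0,0],"offset":[0,0,0],"claw":-1},{"dr":[0,0,0],"offset":[0,0,0],"claw":-1},{"dr":[0,0,0],"offset":[0,0,0],"claw":-1},{"dr":[0,0,0],"offset":[0,0,0],"claw":-1},{"dr":[0,0,0],"offset":[0,0,0],"claw":-1},{"dr":[0,0,0],"offset":[0,0,0],"claw":-1}]' --squeeze 25

```text
t: 100.2
position: [0.6655, 0.1681, 0.1514]
eef_rot: [0.692, 0.722, -0.001, -0.002]
contact_force: [1.2, -0.4, 5.9]
gripper_width: 0.0159
grasp_force: 28.2
```

```bash
python3 w.py .665 .167 .15
```

```text
J [-0.21  0.87 -0.2   1.43  0.2   0.87 -0.43] P [0.6655 0.1681 0.1514]
[[-0.043, 0.999, -0.003], [0.999, 0.043, 0.001], [0.001, -0.003, -1.0]]
units [-0.04 -0.02  0.06]
```

Request:
send_rows --rows '[{"dr":[0,-0.88,0],"offset":[0.1,0,0],"claw":-1},{"dr":[0,-0.88,0],"offset":[0.1,0,0],"claw":-1},{"dr":[0,-0.88,0],"offset":[0.1,0,0],"claw":-1},{"dr":[0,-0.88,0],"offset":[0.1,0,0],"claw":-1},{"dr":[0,-0.88,0],"offset":[0.1,0,0],"claw":-1},{"dr":[0,-0.88,0],"offset":[0.1,0,0],"claw":-1},{"dr":[0,0,0],"offset":[0,0,0],"claw":-1},{"dr":[0,0,0],"offset":[0,0,0],"claw":-1}]'

```text
t: 101.0
position: [0.6645, 0.1839, 0.1459]
eef_rot: [0.656, 0.688, -0.216, 0.223]
contact_force: [3.3, 3.1, 1.2]
gripper_width: 0.0156
grasp_force: 27.7
```

```bash
python3 w.py .665 .167 .15; python3 - <<'E'
from v import *
look(); s=snap("side"); g=cv2.cvtColor(s["bgr"],cv2.COLOR_BGR2GRAY)
u=np.array([.999,.035,0]);l=np.array([-.035,.999,0]);w=np.array([.665,.1672,.125])
# vent stud end: sample brightness on stud end (facing outward) and beyond rim for each angle, in side view
for a in range(30,125,10):
    P=[w+rr*(-np.sin(np.radians(a))*l+np.cos(np.radians(a))*np.array([0,0,1])) for rr in(.054,.058,.062,.066)]
    q=proj(s,P); print(a,q[-1].round(0),[int(g[int(round(y)),int(round(x))]) for x,y in q])
E
```

```text
J [-0.64  1.05  0.13  1.2   0.45  1.26 -0.73] P [0.6645 0.1839 0.1459]
[[-0.04, 0.999, 0.024], [0.806, 0.046, -0.59], [-0.591, -0.004, -0.807]]
units [-0.64 -0.01  0.27]
cap [236 244] [17, 15, 244] p50 [232 209] [20, 6, 254] p58 [231 197] [21, 7, 254] p66 [230 184] [20, 6, 254] glass [284 157] [19, 23, 242] 
30 [371. 167.] [249, 254, 244, 219]
40 [371. 171.] [254, 255, 209, 209]
50 [372. 174.] [254, 254, 254, 254]
60 [372. 178.] [134, 145, 145, 251]
70 [372. 182.] [244, 250, 250, 250]
80 [372. 187.] [223, 217, 217, 228]
90 [372. 191.] [176, 225, 225, 225]
100 [372. 194.] [222, 218, 177, 177]
110 [371. 198.] [175, 140, 193, 124]
120 [371. 201.] [202, 183, 129, 155]
```

Request:
send_rows --rows '[{"dr":[0,0,0],"offset":[0,0,0],"claw":-0.15},{"dr":[0,0,0],"offset":[0,0,0],"claw":-0.15},{"dr":[0,0,0],"offset":[0,0,0],"claw":-0.15},{"dr":[0,0,0],"offset":[0,0,0],"claw":-0.15},{"dr":[0,0.88,0],"offset":[-0.1,0,0],"claw":-0.15},{"dr":[0,0.88,0],"offset":[-0.1,0,0],"claw":-0.15},{"dr":[0,0.88,0],"offset":[-0.1,0,0],"claw":-0.15},{"dr":[0,0.88,0],"offset":[-0.1,0,0],"claw":-0.15}]'

```text
t: 101.9
position: [0.6641, 0.1731, 0.1514]
eef_rot: [0.688, 0.718, -0.073, 0.073]
contact_force: [0.4, -0.6, 0.2]
gripper_width: 0.0363
grasp_force: 0.0
```

Request:
send_rows --rows '[{"dr":[0,0.88,0],"offset":[-0.1,0,0],"claw":-0.15},{"dr":[0,0.88,0],"offset":[-0.1,0,0],"claw":-0.15},{"dr":[0,0,0],"offset":[0,0,0],"claw":-0.15},{"dr":[0,0,0],"offset":[0,0,0],"claw":-1},{"dr":[0,0,0],"offset":[0,0,0],"claw":-1},{"dr":[0,0,0],"offset":[0,0,0],"claw":-1},{"dr":[0,0,0],"offset":[0,0,0],"claw":-1},{"dr":[0,0,0],"offset":[0,0,0],"claw":-1}]'

```text
t: 102.7
position: [0.6654, 0.1693, 0.1517]
eef_rot: [0.691, 0.723, -0.001, -0.001]
contact_force: [3.8, -2.0, 0.4]
gripper_width: 0.0155
grasp_force: 29.5
```

Request:
send_rows --rows '[{"dr":[0,-0.88,0],"offset":[0.1,0,0],"claw":-1},{"dr":[0,-0.88,0],"offset":[0.1,0,0],"claw":-1},{"dr":[0,-0.88,0],"offset":[0.1,0,0],"claw":-1},{"dr":[0,-0.88,0],"offset":[0.1,0,0],"claw":-1},{"dr":[0,-0.88,0],"offset":[0.1,0,0],"claw":-1},{"dr":[0,-0.88,0],"offset":[0.1,0,0],"claw":-1},{"dr":[0,0,0],"offset":[0,0,0],"claw":-1},{"dr":[0,0,0],"offset":[0,0,0],"claw":-1}]'

```text
t: 103.5
position: [0.6644, 0.1852, 0.1458]
eef_rot: [0.655, 0.689, -0.216, 0.224]
contact_force: [8.0, -1.4, -5.5]
gripper_width: 0.0155
grasp_force: 28.5
```

```bash
python3 w.py .665 .167 .15; python3 - <<'E'
from v import *
np.set_printoptions(threshold=10**6,linewidth=250)
t=look(); s=snap("side")
u=np.array([.999,.035,0]);l=np.array([-.035,.999,0]);w=np.array([.665,.1672,.125])
for a in (10,25,37,50,73): 
    P=w+.062*(-np.sin(np.radians(a))*l+np.cos(np.radians(a))*np.array([0,0,1])); print(a,proj(t,P).round(1),proj(s,P).round(1))
print(cv2.cvtColor(t["bgr"],cv2.COLOR_BGR2GRAY)[135:165,236:264])
print(cv2.cvtColor(s["bgr"],cv2.COLOR_BGR2GRAY)[150:185,360:380])
E
```

```text
J [-0.64  1.05  0.13  1.2   0.45  1.26 -0.73] P [0.6644 0.1852 0.1458]
[[-0.042, 0.999, 0.025], [0.805, 0.049, -0.591], [-0.592, -0.005, -0.806]]
units [-0.69 -0.01  0.3 ]
cap [236 244] [17, 17, 245] p50 [232 209] [20, 6, 254] p58 [231 197] [21, 7, 254] p66 [230 184] [20, 6, 254] glass [284 157] [20, 24, 242] 
10 [[229.3 149.9]] [[369.3 163.7]]
25 [[236.2 149.8]] [[370.4 166.9]]
37 [[241.5 150.2]] [[371.1 170.4]]
50 [[246.4 150.9]] [[371.6 174.8]]
73 [[252.6 153.1]] [[372.1 183.6]]
[[141 139 141 140 141 140 140 139 140 138 139 139 139 139 139 141 140 141 141 142 140 141 140 140 140 141 142 141]
 [141 141 140 140 141 141 138 138 138 140 138 139 138 139 141 141 140 142 140 141 141 141 140 140 142 141 141 141]
 [141 141 141 140 140 140 138 141 138 139 138 140 141 141 140 141 140 140 141 141 141 142 141 141 142 140 140 141]
 [141 141 138 141 140 140 139 139 139 138 140 137 140 139 142 141 141 141 141 141 141 141 141 140 141 141 140 141]
 [140 140 139 138 139 139 139 139 138 138 139 139 139 138 140 142 141 141 141 141 141 141 141 142 140 140 141 140]
 [139 139 140 139 138 141 139 139 139 
[... 5043 characters left out ...]
43 245 232  88   0   4   4   0   3]
 [  7 128  90 120 140  87  75 162 214 178 143 140 197 209  80   0   0   0   4   0]
 [  0 129 104 156 201 112  67 161 234 252 244 237 252 224  78   4   0   6   2   0]
 [ 43 128 134 167 199 130  70 156 222 251 253 252 253 250 122   1   0   6   0   0]
 [141 146 172 178 198 134  75 139 211 250 252 252 252 253 139   6   0   0   0   0]
 [192 189 191 192 192 155  84 142 210 248 251 251 251 252 163  65  52  45  47  50]
 [202 202 200 200 187 156  83 141 208 246 249 250 250 250 190 156 150 139 142 145]
 [196 198 195 196 189 157  89 141 205 242 246 248 248 245 183 156 141 128 119 128]
 [182 185 185 183 182 156  91 143 203 240 244 244 245 243 178 148 150 138 129 131]]
```

Request:
send_rows --rows '[{"dr":[0,0,0],"offset":[0,0,0],"claw":-0.15},{"dr":[0,0,0],"offset":[0,0,0],"claw":-0.15},{"dr":[0,0,0],"offset":[0,0,0],"claw":-0.15},{"dr":[0,0,0],"offset":[0,0,0],"claw":-0.15},{"dr":[0,0.88,0],"offset":[-0.1,0,0],"claw":-0.15},{"dr":[0,0.88,0],"offset":[-0.1,0,0],"claw":-0.15},{"dr":[0,0.88,0],"offset":[-0.1,0,0],"claw":-0.15},{"dr":[0,0.88,0],"offset":[-0.1,0,0],"claw":-0.15}]'

```text
t: 104.4
position: [0.6641, 0.174, 0.1531]
eef_rot: [0.688, 0.719, -0.073, 0.073]
contact_force: [0.6, -0.5, -1.0]
gripper_width: 0.0362
grasp_force: 0.0
```

Request:
send_rows --rows '[{"dr":[0,0.88,0],"offset":[-0.1,0,0],"claw":-0.15},{"dr":[0,0.88,0],"offset":[-0.1,0,0],"claw":-0.15},{"dr":[0,0,0],"offset":[0,0,0],"claw":-0.15},{"dr":[0,0,0],"offset":[0,0,0],"claw":-1},{"dr":[0,0,0],"offset":[0,0,0],"claw":-1},{"dr":[0,0,0],"offset":[0,0,0],"claw":-1},{"dr":[0,0,0],"offset":[0,0,0],"claw":-1},{"dr":[0,0,0],"offset":[0,0,0],"claw":-1}]'

```text
t: 105.2
position: [0.6653, 0.1701, 0.1533]
eef_rot: [0.691, 0.723, -0.001, -0.002]
contact_force: [5.1, 0.1, 0.9]
gripper_width: 0.0154
grasp_force: 30.2
```

Request:
send_rows --rows '[{"dr":[0,-0.83,0],"offset":[0.09,0,0],"claw":-1},{"dr":[0,-0.83,0],"offset":[0.09,0,0],"claw":-1},{"dr":[0,-0.83,0],"offset":[0.09,0,0],"claw":-1},{"dr":[0,-0.83,0],"offset":[0.09,0,0],"claw":-1},{"dr":[0,-0.83,0],"offset":[0.09,0,0],"claw":-1},{"dr":[0,-0.83,0],"offset":[0.09,0,0],"claw":-1},{"dr":[0,-0.83,0],"offset":[0.09,0,0],"claw":-1},{"dr":[0,0,0],"offset":[0,0,0],"claw":-1}]'

```text
t: 106.0
position: [0.6643, 0.187, 0.1463]
eef_rot: [0.646, 0.682, -0.238, 0.247]
contact_force: [7.1, 0.0, -2.4]
gripper_width: 0.0155
grasp_force: 29.5
```

```bash
python3 w.py .665 .167 .15; python3 - <<'E'
from v import *
np.set_printoptions(threshold=10**6,linewidth=250)
t=look(); s=snap("side")
u=np.array([.999,.035,0]);l=np.array([-.035,.999,0]);w=np.array([.665,.1672,.125])
for a in (-10,0,10,20): 
    P=w+.066*(-np.sin(np.radians(a))*l+np.cos(np.radians(a))*np.array([0,0,1])); print(a,proj(t,P).round(1),proj(s,P).round(1))
print(cv2.cvtColor(t["bgr"],cv2.COLOR_BGR2GRAY)[138:162,212:246])
print(cv2.cvtColor(s["bgr"],cv2.COLOR_BGR2GRAY)[153:176,358:380])
E
```

```text
J [-0.68  1.08  0.16  1.17  0.47  1.31 -0.74] P [0.6643 0.187  0.1463]
[[-0.043, 0.999, 0.029], [0.763, 0.051, -0.644], [-0.645, -0.005, -0.764]]
units [-0.71 -0.01  0.4 ]
cap [236 244] [18, 16, 244] p50 [232 209] [17, 7, 254] p58 [231 197] [21, 7, 254] p66 [230 184] [21, 7, 254] glass [284 157] [18, 24, 242] 
-10 [[219.4 150.4]] [[367.8 160.3]]
0 [[224.2 149.7]] [[368.6 161. ]]
10 [[229.2 149.3]] [[369.5 162.5]]
20 [[234.3 149.2]] [[370.2 164.6]]
[[124 124 125 127 128 127 131 130 130 129 129 128 129 131 138 145 152 151 145 141 139 139 139 139 139 140 139 139 139 139 138 139 138 137]
 [121 124 124 125 126 128 130 130 130 129 129 128 132 138 149 155 152 146 141 140 140 140 139 139 140 140 139 137 138 139 140 138 139 137]
 [120 123 124 126 126 129 130 130 130 130 129 132 140 153 160 156 147 139 139 139 140 139 138 138 138 139 137 140 138 138 138 139 137 138]
 [123 124 126 128 130 131 131 132 131 129 133 144 159 166 161 148 142 138 139 140 139 138 139 138 138 137 138 137 139 139 139 137 137 138]
 [126 127 128 129 130 132 132 131 130 130 139 158 171 168 152 144 140 138 139 139 139 138 13
[... 4082 characters left out ...]
2 174 230 234 235 234 234 206 108  34   7   0   1   2   0   5]
 [ 35  66  56 107 194 148 163 173 193 254 255 255 255 255 186  48   1   0   1   3   9   8]
 [ 34  49  55  96 196 152 138 163 172 253 255 255 255 254 244  97   2   4   3   0   3   0]
 [ 28  38  49  95 195 161  83 116 169 232 254 254 255 255 245  99   0   0   2   8   0   7]
 [ 16  37  43 119 190 167  92 105 165 216 254 254 254 255 252 123   0   0   0   0   2   3]
 [  1   7  48 143 169 100  69  63 155 188 252 254 254 254 254 145   3   3   0   1   0   0]
 [  0   3  63 143 134  74  65  62 120 166 225 193 179 176 194  88   8   2   0   0   1   7]
 [  3   0   3  97  71  61  66  63 106 161 235 253 254 254 254 201  54   3   0   0   1   0]]
```

Request:
send_rows --rows '[{"dr":[0,0,0],"offset":[0,0,0],"claw":-0.15},{"dr":[0,0,0],"offset":[0,0,0],"claw":-0.15},{"dr":[0,0,0],"offset":[0,0,0],"claw":-0.15},{"dr":[0,0,0],"offset":[0,0,0],"claw":-0.15},{"dr":[0,0,0],"offset":[0,0,-1],"claw":-0.15},{"dr":[0,0,0],"offset":[0,0,-1],"claw":-0.15},{"dr":[0,0,0],"offset":[0,0,-1],"claw":-0.15},{"dr":[0,0,0],"offset":[0,0,-1],"claw":-0.15}]'

```text
t: 106.9
position: [0.6608, 0.2481, 0.2259]
eef_rot: [0.649, 0.679, -0.239, 0.244]
contact_force: [-0.0, 0.3, -0.0]
gripper_width: 0.0365
grasp_force: 0.0
```

Request:
send_rows --rows '[{"dr":[0,0.83,0],"offset":[0,0,0],"claw":1},{"dr":[0,0.83,0],"offset":[0,0,0],"claw":1},{"dr":[0,0.83,0],"offset":[0,0,0],"claw":1},{"dr":[0,0.83,0],"offset":[0,0,0],"claw":1},{"dr":[0,0.83,0],"offset":[0,0,0],"claw":1},{"dr":[0,0.83,0],"offset":[0,0,0],"claw":1},{"dr":[0,0.83,0],"offset":[0,0,0],"claw":1},{"dr":[0,0,0],"offset":[0,0,-1],"claw":1}]'

```text
t: 107.7
position: [0.6605, 0.24, 0.2474]
eef_rot: [0.694, 0.72, -0.006, -0.003]
contact_force: [-0.2, -0.5, -1.3]
gripper_width: 0.0853
grasp_force: 0.0
```

Request:
send_rows --rows '[{"dr":[0,0,-0.94],"offset":[0,0,-1],"claw":1},{"dr":[0,0,-0.94],"offset":[0,0,0],"claw":1},{"dr":[0,0,-0.94],"offset":[0,0,0],"claw":1},{"dr":[0,0,-0.94],"offset":[0,0,0],"claw":1},{"dr":[0,0,-0.94],"offset":[0,0,0],"claw":1},{"dr":[0,0,-0.94],"offset":[0,0,0],"claw":1},{"dr":[0,0,-0.94],"offset":[0,0,0],"claw":1},{"dr":[0,0,-0.94],"offset":[0,0,0],"claw":1}]'

```text
t: 108.5
position: [0.6613, 0.2471, 0.2751]
eef_rot: [0.306, 0.952, -0.001, -0.003]
contact_force: [-0.6, 0.6, 0.7]
gripper_width: 0.0852
grasp_force: 0.0
```

Request:
send_rows --rows '[{"dr":[0,0,-0.94],"offset":[0,0,0],"claw":1},{"dr":[0,0,-0.94],"offset":[0,0,0],"claw":1},{"dr":[0,0,-0.94],"offset":[0,0,0],"claw":1},{"dr":[0,0,-0.94],"offset":[0,0,0],"claw":1},{"dr":[0,0,-0.94],"offset":[0,0,0],"claw":1},{"dr":[0,0,-0.94],"offset":[0,0,0],"claw":1},{"dr":[0,0,0],"offset":[0,0,0],"claw":1},{"dr":[0,0,0],"offset":[0,0,0],"claw":1}]'

```text
t: 109.3
position: [0.6615, 0.2472, 0.275]
eef_rot: [-0.024, 1.0, -0.0, -0.004]
contact_force: [0.2, 0.3, -0.2]
gripper_width: 0.0853
grasp_force: 0.0
```

```bash
python3 w.py .665 .1675 .181; python3 - <<'E'
from v import *
np.set_printoptions(threshold=10**6,linewidth=250)
t=look(); s=snap("side"); print(cv2.cvtColor(t["bgr"],cv2.COLOR_BGR2GRAY)[142:162,206:246])
print(cv2.cvtColor(s["bgr"],cv2.COLOR_BGR2GRAY)[156:172,358:380])
E
```

```text
J [-0.18  0.81 -0.55  1.21  0.41  1.24  0.9 ] P [0.6615 0.2472 0.275 ]
[[-0.999, -0.048, -0.007], [-0.048, 0.999, -0.0], [0.007, 0.0, -1.0]]
units [-0.01 -3.19  3.76]
cap [236 244] [27, 103, 94] p50 [232 209] [26, 100, 160] p58 [231 197] [26, 101, 164] p66 [230 184] [26, 99, 167] glass [284 157] [20, 21, 247] 
[[151 149 149 150 150 150 150 150 149 150 150 148 148 148 146 143 140 138 134 131 126 117 111 111 126 141 147 146 145 147 146 147 146 146 146 147 147 146 146 148]
 [150 149 150 150 151 150 150 150 149 149 149 150 150 149 148 146 143 138 136 132 129 123 116 110 120 136 144 146 146 147 147 148 146 146 146 146 146 147 147 146]
 [151 151 150 151 150 151 150 150 151 150 150 150 149 149 148 146 144 141 137 133 130 124 117 109 111 127 139 145 147 146 147 147 146 146 146 145 147 146 145 147]
 [149 150 150 149 152 150 149 150 150 150 151 150 151 150 148 147 146 143 139 135 133 127 121 112 106 116 132 143 146 148 147 146 146 145 147 146 146 147 147 146]
 [149 150 151 149 150 150 150 150 150 150 151 151 150 150 149 147 145 143 140 136 133 128 124 114 108 108 125 140 145 145 145 144 146 14
[... 3229 characters left out ...]
4   5 106 182 194 206  75   6   0   5   0   0   1   0   0   0]
 [  0   0   5   1   0  12  56  83 123 181 195 219 105  16   0   6   4   0   4   1   0   1]
 [  2   1   2   0   0  68 163 192 199 199 208 251 225  75   1   0   1   0   1   1   7   0]
 [  1   0   0   2   4 160 177 179 247 240 236 237 234 105  14   0   0   0   2   5   0   0]
 [  3   0   1   0  57 159 175 178 230 240 237 236 237 192  64   5   0   0   0   1   2   0]
 [  0   0   6   1 123 170 174 176 194 254 255 255 255 255 168  22   1   5   0   0   0   1]
 [  1   5   1   7 158 168 148 164 176 253 255 255 255 255 234  84   3   6   1   0   4   3]
 [  0   3   6  37 158 108  66 115 171 233 254 255 255 255 242  94   0   0   2   0   2   2]]
```

Request:
send_rows --rows '[{"dr":[0,0,0.1],"offset":[0,-0.8,0],"claw":1},{"dr":[0,0,0],"offset":[0,-0.8,0],"claw":1},{"dr":[0,0,0],"offset":[0,-0.8,0],"claw":1},{"dr":[0,0,0],"offset":[-0.1,-0.8,0],"claw":1},{"dr":[0,0,0],"offset":[0,0,0.8],"claw":1},{"dr":[0,0,0],"offset":[0,0,0.8],"claw":1},{"dr":[0,0,0],"offset":[0,0,0.8],"claw":1},{"dr":[0,0,0],"offset":[0,0,0],"claw":1}]'

```text
t: 110.2
position: [0.6653, 0.1666, 0.212]
eef_rot: [-0.019, 1.0, -0.001, -0.006]
contact_force: [-0.1, -0.7, 0.5]
gripper_width: 0.0854
grasp_force: 0.0
```

Request:
send_rows --rows '[{"dr":[0,0,0],"offset":[0,0,0],"claw":1},{"dr":[0,0,0],"offset":[0,0,0],"claw":1},{"dr":[0,0,0],"offset":[0,0,0],"claw":1},{"dr":[0,0,0],"offset":[0,0,0],"claw":1},{"dr":[0,0,0],"offset":[0,0,0],"claw":1},{"dr":[0,0,0],"offset":[0,0,0],"claw":1},{"dr":[0,0,0],"offset":[0,0,0],"claw":1},{"dr":[0,0,0],"offset":[0,0,0],"claw":1}]'

```text
t: 111.0
position: [0.6671, 0.1677, 0.215]
eef_rot: [-0.02, 1.0, 0.0, -0.003]
contact_force: [0.9, -0.0, 0.4]
gripper_width: 0.0854
grasp_force: 0.0
```

```bash
python3 w.py .665 .1675 .181
```

```text
J [-0.05  0.84 -0.54  1.35  0.45  1.08  0.95] P [0.6671 0.1677 0.215 ]
[[-0.999, -0.039, -0.007], [-0.039, 0.999, 0.0], [0.007, 0.0, -1.0]]
units [ 0.07 -0.01  1.36]
```

Down to z ≈ 0.181, then close gently on the stud.

Request:
send_rows --rows '[{"dr":[0,0,0],"offset":[0.05,0,0.5],"claw":1},{"dr":[0,0,0],"offset":[0,0,0.5],"claw":1},{"dr":[0,0,0],"offset":[0,0,0.35],"claw":1},{"dr":[0,0,0],"offset":[0,0,0],"claw":0},{"dr":[0,0,0],"offset":[0,0,0],"claw":-0.4},{"dr":[0,0,0],"offset":[0,0,0],"claw":-1},{"dr":[0,0,0],"offset":[0,0,0],"claw":-1},{"dr":[0,0,0],"offset":[0,0,0],"claw":-1}]' --squeeze 20

```text
t: 111.8
position: [0.6659, 0.1679, 0.1817]
eef_rot: [-0.02, 1.0, 0.0, -0.003]
contact_force: [-1.3, 0.2, 0.7]
gripper_width: 0.0125
grasp_force: 0.5
```

Request:
send_rows --rows '[{"dr":[0,0,0],"offset":[0,0,0],"claw":-1},{"dr":[0,0,0],"offset":[0,0,0],"claw":-1},{"dr":[0,0,0],"offset":[0,0,0],"claw":-1},{"dr":[0,0,0],"offset":[0,0,0],"claw":-1},{"dr":[0,0,0],"offset":[0,0,0],"claw":-1},{"dr":[0,0,0],"offset":[0,0,0],"claw":-1},{"dr":[0,0,0],"offset":[0,0,0],"claw":-1},{"dr":[0,0,0],"offset":[0,0,0],"claw":-1}]'

```text
t: 112.6
position: [0.6659, 0.1681, 0.1818]
eef_rot: [-0.02, 1.0, 0.0, -0.003]
contact_force: [-0.2, 2.0, 5.8]
gripper_width: 0.0083
grasp_force: 19.8
```

```bash
python3 w.py .665 .1675 .181
```

```text
J [-0.06  0.87 -0.53  1.39  0.47  1.01  0.93] P [0.6659 0.1681 0.1818]
[[-0.999, -0.039, -0.006], [-0.039, 0.999, 0.001], [0.006, 0.001, -1.0]]
units [ 0.04 -0.02  0.03]
```

Request:
send_rows --rows '[{"dr":[0,0,0],"offset":[0,0,0],"claw":-0.5},{"dr":[0,0,0],"offset":[0,0,0],"claw":-0.5},{"dr":[0,0,0],"offset":[0,0,0],"claw":0.3},{"dr":[0,0,0],"offset":[0,0,0],"claw":0.3},{"dr":[0,0,0],"offset":[0,0,0],"claw":0.3},{"dr":[0,0,0],"offset":[0,0,-0.6],"claw":0.3},{"dr":[0,0,0],"offset":[0,0,-1],"claw":0.3},{"dr":[0,0,0],"offset":[0,0,-1],"claw":0.3}]'

```text
t: 113.4
position: [0.666, 0.1677, 0.2478]
eef_rot: [-0.02, 1.0, 0.0, -0.003]
contact_force: [-0.2, 0.3, 0.5]
gripper_width: 0.0557
grasp_force: 0.0
```

Request:
send_rows --rows '[{"dr":[0,0,0],"offset":[0,0,-1],"claw":0.3},{"dr":[0,0,0],"offset":[0,0,-1],"claw":0.3},{"dr":[0,0,0],"offset":[0.6,1,0],"claw":0.3},{"dr":[0,0,0],"offset":[0.6,1,0],"claw":0.3},{"dr":[0,0,0],"offset":[0.6,1,0],"claw":0.3},{"dr":[0,0,0],"offset":[0.6,1,0],"claw":0.3},{"dr":[0,0,0],"offset":[0.6,1,0],"claw":0.3},{"dr":[0,0,0],"offset":[0.6,1,0],"claw":0.3}]'

```text
t: 114.2
position: [0.57, 0.3151, 0.2983]
eef_rot: [-0.02, 1.0, 0.001, -0.003]
contact_force: [1.6, 0.2, -1.0]
gripper_width: 0.0557
grasp_force: 0.0
```

Request:
send_rows --rows '[{"dr":[0,0,0],"offset":[0.8,1,0],"claw":0.3},{"dr":[0,0,0],"offset":[0.8,1,0],"claw":0.3},{"dr":[0,0,0],"offset":[0.8,1,0],"claw":0.3},{"dr":[0,0,0],"offset":[0.8,1,0],"claw":0.3},{"dr":[0,0,0],"offset":[0.8,1,0],"claw":0.3},{"dr":[0,0,0],"offset":[0.8,1,0],"claw":0.3},{"dr":[0,0,0],"offset":[0.8,1,0],"claw":0.3},{"dr":[0,0,0],"offset":[0.8,1,0],"claw":0.3}]'

```text
t: 115.0
position: [0.4019, 0.5087, 0.2995]
eef_rot: [-0.02, 1.0, 0.001, -0.003]
contact_force: [0.3, -0.1, -0.7]
gripper_width: 0.0552
grasp_force: 0.0
```

```bash
python3 w.py .35 .55 .35; python3 - <<'E'
from v import *
np.set_printoptions(threshold=10**6,linewidth=250)
t=look(); s=snap("side"); G=cv2.cvtColor(s["bgr"],cv2.COLOR_BGR2GRAY); print(G[156:170,360:376])
u=np.array([.999,.045,0]);l=np.array([-.045,.999,0]);w=np.array([.6652,.1675,.125])
T=cv2.cvtColor(t["bgr"],cv2.COLOR_BGR2GRAY)
for a in(-10,0,10):
    f=lambda r:w+r*(-np.sin(np.radians(a))*l+np.cos(np.radians(a))*np.array([0,0,1])); print(a,proj(t,[f(.05),f(.066)]).round(1).tolist(),proj(s,f(.066)).round(1))
print(T[142:160,212:242])
hsv=cv2.cvtColor(t["bgr"],cv2.COLOR_BGR2HSV); print(hsv[230:258:2,222:252:2,2])
E
```

```text
J [-0.69  0.7  -0.56  1.39  0.37  1.16  0.33] P [0.4019 0.5087 0.2995]
[[-0.999, -0.039, -0.006], [-0.039, 0.999, 0.001], [0.006, 0.002, -1.0]]
units [ 2.02  1.73 -2.01]
cap [236 244] [18, 16, 240] p50 [232 209] [20, 9, 253] p58 [231 197] [20, 9, 253] p66 [230 184] [18, 10, 254] glass [284 157] [19, 27, 237] 
[[  1   2   0   0   0   0   1   0   0   0   0   1   5   0   1   2]
 [  2   1   1   1   0   3   0   1   0   0   0   2   0   2   0   0]
 [  4   1   0   3   0   0   0   4   3   5   0   5   4   0   0   0]
 [  6   0   5   3   1   2   0   0  38  42  10   2   0   0   7   7]
 [  6   1   6   0   3   0   4  46 108 103  40   3   0   3   2   3]
 [  2   1   2   1   0   0  31 159 176 235 137  23   0   0   0   0]
 [  1   3   0   0   7   0  35 166 191 226 116  22   1   0   0   3]
 [  3   0   0   2   0   6  34 171 191 227  94   1   1   0   0   1]
 [  0   1   0   2   6   0  41 171 190 231  96   2   4   2   0   0]
 [  2   0   6   9  54  82 102 176 194 235 119  19   0   0   3   4]
 [  1   1   0  65 179 191 203 207 209 247 229  85   0   0   0   0]
 [  1   9  10 157 177 177 253 252 251 254 254 151  1
[... 2703 characters left out ...]
4 193]
 [224 191 186 224 229 231 230 228 226 225 223 170 169 199 197]
 [220 164 183 218 224 224 222 225 234 235 236 194 153 197 199]
 [174 146 188 235 240 241 240 240 242 240 241 209 149 196 200]
 [136 146 186 235 240 241 240 240 242 240 241 215 146 193 199]
 [138 143 180 235 241 241 240 240 242 241 241 223 145 187 192]
 [138 141 176 233 241 240 240 241 240 237 236 215 136 184 196]
 [139 139 169 221 228 227 224 220 211 214 215 182 123 185 198]
 [137 138 158 188 202 215 210 202 221 224 224 218 136 177 200]
 [137 138 152 207 234 234 234 233 238 236 228 220 144 171 192]
 [137 139 148 196 214 208 192 185 176 163 153 155 154 174 188]
 [139 138 143 162 162 160 151 154 160 166 174 183 185 191 190]]
```

```bash
python3 -c "
from rig import r
print(r.close_job())"
```

```text
the job is handed in; nothing more can be done
None
```

The job is handed in at about 115 s of the 210 s: plates 66, 58 and 50 are threaded largest first (plate_42 was not there), the end cap is fully home after coming off the rod once and being refitted, the vent stud points straight up to within a few degrees by camera readings, and the glass is still in place.

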